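Put the hex drivers and lens mounts away in the bench drawer

ROBOT

A 6-joint arm with a two-finger parallel gripper is mounted at the origin on the work surface. World frame = base frame: x ahead of the robot, y to its left, z up, the work surface at z = 0. Lengths are in m, angles in rad, forces in N, time in s.
With the tool pointing down it reaches from about 0.375 to 0.975 m from the base axis. Payload 3.8 kg.
Tool frame: the origin (TCP) lies on the mounting face of the last link; the fingertips stand 173 mm ahead of it and the grasp point (between the pads) lies 155 mm ahead of it; z points along the fingers, y is the direction in which the jaws open and shut (so a half turn about z gives the same grasp; the last joint's range is limited). The gripper opens to 85 mm and grips with 20 to 120 N. Pads are 22 mm wide; open, the fingers measure 114 mm over their backs; the gripper's body (76 mm by 85 mm) begins 54 mm behind the grasp point. The pads swing forward as they close: fully open they stand 13 mm farther back than shut.
Start: joints at [-1.151, 0.264, 1.604, -0, 1.274, -0.037], TCP at [0.298, -0.606, 0.405] pointing down, gripper open.
Joint ranges: [-2.63, 2.63], [-0.94, 2.18], [0.31, 2.57], [-1.31, 4.45], [0, 2.66], [-2.55, 2.55]. Speed limits (rad/s): [2.57, 2.57, 3.14, 3.14, 3.14, 3.14].

INTERFACE

Orientations are given as a rotation vector (axis times angle).
In Python, from workcell import bot, imaging, order gives the robot as it stands. The module is installed in compiled form; this text tells all that it offers.
- The arm moves only by the shell command python3 -m creep 'ROWS' [OPENING] [FORCE]. ROWS is JSON, a list of rows, each an object with "slide": the shift along the tool's x, y, z each as a share of 25 mm, from -1 to 1, a list of three; "angular": the turn, a rotation vector about the tool's x, y, z each as a share of 4 degrees, from -1 to 1, a list of three. A call has 1 to 5 rows; each row shifts and turns the commanded pose from where the row before left it, along the tool's axes as they then stand; what a row does not reach is not made up. A row lasts 1/12 s, in which the tool goes at most 41.7 mm and 7.16 degrees, less where a joint would pass 70% of its speed; a pose out of reach is approached as far as the arm can. A call with a number of a shift or a turn outside -1 to 1 is refused whole. A call with a gripper value outside its range is refused whole. OPENING is the closure, from -1 (fully open) to 1 (shut), set as the call begins (- or left out, the last holds). The fingers move at their own pace and stop on an object; FORCE is the grip in N (left out, the last holds). Time passes only in rows, so rows that do not move let the fingers close. It gives the time, the measured TCP pose, the force and the opening at its end, in the units of the state.
- bot.read_state(): the state, without advancing time (a new reading comes with each control period).
- imaging.read_camera(name): name is "scene" or "side" or "wrist"; returns (picture, depth): 480x640x3 uint8, red, green, blue; 480x640 float32, m along the optical axis (not along the pixel's ray), 0 where there is no reading.
- imaging.camera_model(name): a dict with "fovy" (degrees; the focal length in pixels is half the picture's height over the tangent of half this angle, whatever the lens; pixels are square), "cx", "cy" (the principal point, pixels), "k1" (the pictures are not rectified: a ray, as slopes to the right and down, at radius r is drawn at 1 + k1 r^2 times it, then the intrinsics apply), "camera_from_world" (4x4, takes a point from world to camera coordinates); the wrist camera has in their place "tool_from_camera" (4x4, takes a point from camera to tool coordinates, whose origin is the TCP and whose axes are the flange's). Camera axes: x right, y down, z forward; pixel columns grow to the right and rows downward; lengths in m; the calibration is good to about 2 mm. A picture is of the moment at which its call begins: read the wrist's pose just before it. camera_model takes no time and is no camera call.
- order.finish_job(): hands the job in, once; it reports no verdict.
The state is a dict: "time": time; "q": joint angles; "joint_vel": joint speeds; "joint_torque": joint torques, N m; "tool_pos": TCP position; "tcp_rot": TCP orientation; "wrist_force": force on the tool from outside, world axes, zero at the start; "torque": the same for the moment, N m; "width": opening from 0.0 (shut) to 1.0 (fully open).
Only numpy, scipy, OpenCV 4.12 (cv2) and the standard library are available. Lean on these libraries where they do the work, as an engineer would, in place of code of your own. Each camera call takes 0.05 s, during which the arm holds its last target.

TASK

The alignment work is finished: open the top drawer of the steel cabinet, put away every hex driver and both lens mounts that lie on the bench, then push the drawer fully home. Lay the drivers flat on the floor of the wide compartment, side by side and straight front to back, every handle towards the drawer's front; lay the lens mounts flat in the narrow blue compartment, glass up, not on top of each other. Leave the detector box, the battery holder and the jar where they are.

Things in the scene. Friction and masses are not known exactly. Their poses are not given: they have to be found in the camera images.
- drawer (a joint): how far the top drawer of the steel cabinet is pulled out, m: 0 fully home, 0.18 at its stop. It slides stiffly (about 2 N) and stays where it is left; it may start up to 20 mm ajar. The length of drawer lying open equals this value.
- cabinet: grey steel benchtop drawer cabinet, fixed to the bench, 240 mm deep (its x), 354 wide (its y), 175 high, with a slate-blue top drawer and two lower drawers that are only fronts. Origin: centre of its underside. Its front faces its -x, towards the robot, and the drawer slides out along -x.
- drawer_handle (a point): middle of the top drawer's handle, a round horizontal steel bar 10 mm thick and 140 mm long running along the drawer's y, its axis 40 mm in front of the front panel and 30 mm below the cabinet's top; moves with the drawer. Axes as the cabinet's.
- driver_bay (a point): point on the floor of the drawer's wide left compartment (dark mat; 200 long in x, 208 wide in y), at mid width, 60 mm behind the front panel's inner face; moves with the drawer. Axes as the cabinet's (-x to the drawer's front, z up). Walls above the floor: front panel (14 thick) 48, sides and back 42, divider (-y side, 4 thick) 34. The cabinet's top is 60 above it and covers what is not pulled out.
- optics_bay (a point): point on the floor of the drawer's narrow right compartment (blue lining; 200 mm long in x, 104 wide in y), at mid width, 60 mm behind the front panel's inner face; same floor height, walls and axes as driver_bay; moves with the drawer.
- driver1: hex driver with a red handle, loose, about 60 g, 120 mm long overall: a handle 60 mm long and 18 x 18 mm square with rounded edges and thin black bands, then a round steel shaft 5 mm thick. Origin: on its long axis at mid length, where handle and shaft meet (9 mm above what it lies on); its x axis points along the shaft to the tip, the handle lies to -x. Absent in some starts.
- driver1_grip (a point): a point on the axis of the red driver's handle, 26 mm from the origin to -x, good to grip
- driver1_tip (a point): tip of the red driver's shaft, 60 mm from the origin to +x
- driver2: hex driver with a green handle, loose, about 60 g, 120 mm long overall: a handle 60 mm long and 18 x 18 mm square with rounded edges and thin black bands, then a round steel shaft 5 mm thick. Origin: on its long axis at mid length, where handle and shaft meet (9 mm above what it lies on); its x axis points along the shaft to the tip, the handle lies to -x. Absent in some starts.
- driver2_grip (a point): a point on the axis of the green driver's handle, 26 mm from the origin to -x, good to grip
- driver2_tip (a point): tip of the green driver's shaft, 60 mm from the origin to +x
- driver3: hex driver with an orange handle, loose, about 60 g, 120 mm long overall: a handle 60 mm long and 18 x 18 mm square with rounded edges and thin black bands, then a round steel shaft 5 mm thick. Origin: on its long axis at mid length, where handle and shaft meet (9 mm above what it lies on); its x axis points along the shaft to the tip, the handle lies to -x. Absent in some starts.
- driver3_grip (a point): a point on the axis of the orange driver's handle, 26 mm from the origin to -x, good to grip
- driver3_tip (a point): tip of the orange driver's shaft, 60 mm from the origin to +x
- driver4: hex driver with a blue handle, loose, about 60 g, 120 mm long overall: a handle 60 mm long and 18 x 18 mm square with rounded edges and thin black bands, then a round steel shaft 5 mm thick. Origin: on its long axis at mid length, where handle and shaft meet (9 mm above what it lies on); its x axis points along the shaft to the tip, the handle lies to -x. Absent in some starts.
- driver4_grip (a point): a point on the axis of the blue driver's handle, 26 mm from the origin to -x, good to grip
- driver4_tip (a point): tip of the blue driver's shaft, 60 mm from the origin to +x
- mount1: lens mount, loose, about 110 g: a black square plate 50 x 50 x 18 mm with a pale blue lens in a white ring on its upper face. Origin: centre of its underside, x and y along its sides, z out of the glass face.
- mount2: lens mount, loose, about 110 g: a black square plate 50 x 50 x 18 mm with a pale blue lens in a white ring on its upper face. Origin: centre of its underside, x and y along its sides, z out of the glass face.
- detector_box: bystander: aluminium detector box 85 x 120 x 55 mm, loose. Origin: centre of its underside.
- battery_holder: bystander: black holder with two battery cells, 60 x 34 x 20 mm, loose. Origin: centre of its underside.
- jar: bystander: white round jar with a blue lid, 76 mm across, 70 mm high, loose. Origin: centre of its underside.

How it is judged:
By the outcome, as a careful person would: the job done as asked, in the order asked, and still so for the second after the job is handed in, with the robot touching nothing.
Of driver1, driver2, driver3, driver4 only 2 to 4 are there at a start; the rules pass over those that are not, and their reading is None.
At some moment in a run one of driver1, driver2, driver3, driver4, mount1, mount2 may be knocked a few centimetres aside while the robot is not near it.
Once in a run the grip may slacken for a moment while it holds something.
It also fails if it takes over 210 s, if anything falls off the work surface, if the arm or the gripper's body presses on something with over 40 N, if the wrist force passes 120 N, or if a joint passes its speed limit or range.

## Working session

There is one attempt and no reset: what is moved stays moved. The work goes in short steps, Python scripts to look and compute and a shell command to move; the robot and the scene stay as the last step left them, time stands still between calls to the robot, and variables do not carry over. Pictures are saved under pics/ and viewed, and the job is handed in when it is done.

```bash
mkdir -p pics; ls
cat > h.py <<'E'
import numpy as np, cv2
from workcell import bot, imaging, order
from scipy.spatial.transform import Rotation as R
def snap(name,fn=None):
    s=bot.read_state(); p,d=imaging.read_camera(name)
    if fn: cv2.imwrite('pics/'+fn,p[:,:,::-1])
    return s,p,d
def T(s):
    M=np.eye(4); M[:3,:3]=R.from_rotvec(s['tcp_rot']).as_matrix(); M[:3,3]=s['tool_pos']; return M
def wfc(name,s):
    m=imaging.camera_model(name)
    if name=='wrist': return T(s)@np.array(m['tool_from_camera']),m
    return np.linalg.inv(np.array(m['camera_from_world'])),m
def rays(name,s,uv):
    W,m=wfc(name,s); f=240/np.tan(np.radians(m['fovy'])/2)
    uv=np.atleast_2d(np.array(uv,float)); x=(uv-[m['cx'],m['cy']])/f
    K=np.array([[1,0,0],[0,1,0],[0,0,1.]])
    rd=np.linalg.norm(x,axis=1); r=rd.copy()
    for _ in range(30): r=rd/(1+m['k1']*r*r)
    x=x*(r/np.maximum(rd,1e-9))[:,None]
    d=np.c_[x,np.ones(len(x))]
    return W[:3,3],d@W[:3,:3].T,
def plane(name,s,uv,z):
    o,d=rays(name,s,uv); t=(z-o[2])/d[:,2]; return o+d*t[:,None]
def pts(name,s,uv,depth):
    o,d=rays(name,s,uv); uv=np.atleast_2d(uv).astype(int)
    return o+d*depth[uv[:,1],uv[:,0]][:,None]
def cloud(name,s,depth):
    vv,uu=np.mgrid[0:480,0:640]; uv=np.c_[uu.ravel(),vv.ravel()]
    return pts(name,s,uv,depth).reshape(480,640,3)
def proj(name,s,P):
    W,m=wfc(name,s); f=240/np.tan(np.radians(m['fovy'])/2)
    P=np.atleast_2d(P); C=(P-W[:3,3])@W[:3,:3]; x=C[:,:2]/C[:,2:]; r2=(x**2).sum(1)
    return x*(1+m['k1']*r2)[:,None]*f+[m['cx'],m['cy']]
E
python3 - <<'E'
from h import *
for n in ['scene','side','wrist']:
    s,p,d=snap(n,n+'0.png'); W,m=wfc(n,s); print(n,m['fovy'],m['k1'],W.round(3).tolist(),d.min(),d.max())
print(s)
E
```

```text
pics
scene 50.77381033074975 -0.017377400173626947 [[-0.156, 0.652, -0.742, 1.333], [0.988, 0.115, -0.106, 0.119], [0.016, -0.749, -0.662, 0.778], [0.0, 0.0, 0.0, 1.0]] 0.0 3.7557235
side 52.02260647333306 -0.020734522055607593 [[-0.692, -0.512, 0.508, 0.01], [-0.722, 0.489, -0.49, 0.571], [0.002, -0.706, -0.708, 0.943], [0.0, 0.0, 0.0, 1.0]] 0.0 3.170892
wrist 63.23310134797725 -0.08406731202173538 [[0.44, -0.854, -0.277, 0.368], [-0.898, -0.419, -0.133, -0.572], [-0.003, 0.307, -0.952, 0.372], [0.0, 0.0, 0.0, 1.0]] 0.0 0.50157416
{'time': 0.1, 'q': array([-1.15089179e+00,  2.64690768e-01,  1.60527667e+00,  4.83626145e-05,
        1.27368070e+00, -3.68817333e-02]), 'joint_vel': array([ 9.81711030e-04, -1.07423313e-03, -2.36058345e-03,  6.54941955e-04,
        6.09778196e-05,  3.00020722e-04]), 'joint_torque': array([ 1.45947019e-03, -5.16704285e+01, -3.68589771e+01, -4.77785278e-06,
        6.24769251e-03,  3.22307301e-05]), 'tool_pos': array([ 0.29760731, -0.60549826,  0.40345623]), 'tcp_rot': array([-3.05804104e+00, -7.10815813e-01,  5.42927787e-04]), 'wrist_force': array([-0.36255369, -0.55975313,  0.05913336]), 'torque': array([-0.03668528, -0.02399691,  0.0152901 ]), 'width': 0.9986084856099953}
```

View pics/scene0.png

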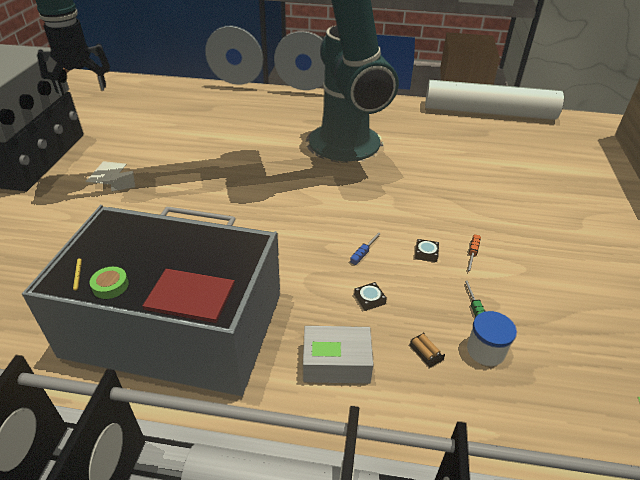

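View pics/side0.png

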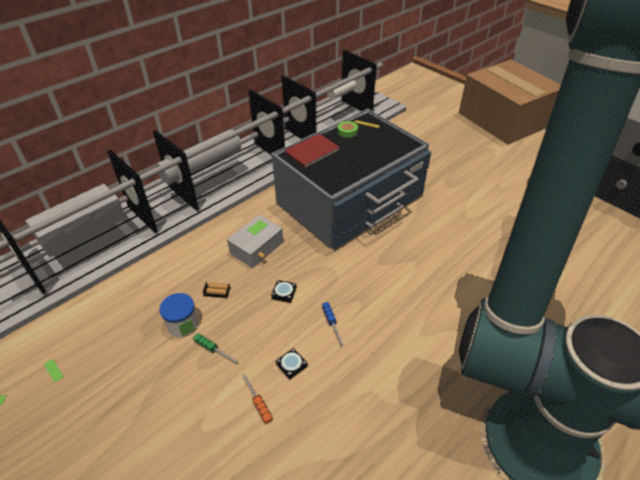

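View pics/wrist0.png

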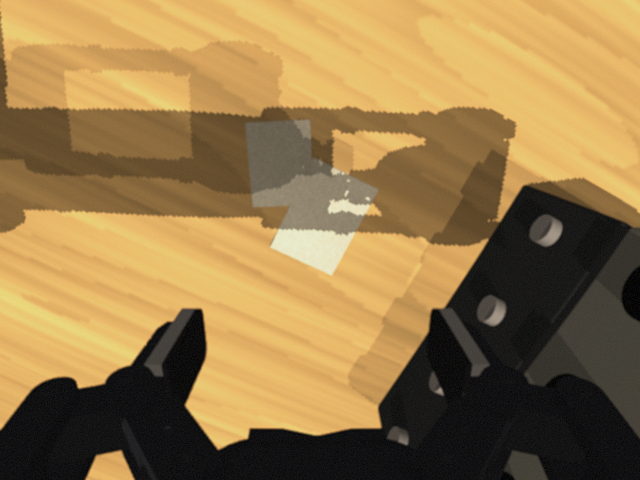

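```bash
cat > meas.py <<'E'
from h import *
def drivers(name,s,p,d,verbose=True):
    hsv=cv2.cvtColor(p,cv2.COLOR_RGB2HSV); C=cloud(name,s,d)
    X,Y,Z=C[...,0],C[...,1],C[...,2]
    reg=(X>0.25)&(X<1.0)&(np.abs(Y)<.8)&(Z>-0.01)&(Z<0.12)&(d>0)
    out={}
    for n,(a,b) in dict(red=(174,4),orange=(5,14),green=(55,85),blue=(105,125)).items():
        H,S,V=hsv[...,0],hsv[...,1],hsv[...,2]
        m=((H>=a)&(H<=b)) if a<b else ((H>=a)|(H<=b))
        m=m&(S>(170 if n in('red','orange') else 110))&(V>40)&reg
        m=cv2.morphologyEx(m.astype(np.uint8),cv2.MORPH_CLOSE,np.ones((5,5)))
        k,l,st,ce=cv2.connectedComponentsWithStats(m)
        for i in range(1,k):
            if st[i,4]>40:
                q=C[(l==i)&reg]; print(name,n,st[i].tolist(),ce[i].round(1),'xyz med',np.median(q,0).round(3),'ext',np.ptp(q,0).round(3))
E
python3 - <<'E'
from meas import *
for n in ['scene','side']:
    s,p,d=snap(n); drivers(n,s,p,d)
    C=cloud(n,s,d); np.savez('/tmp/%s0.npz'%n,p=p,d=d,C=C)
    Z=C[...,2]; m=(Z>.16)&(Z<.19)&(d>0)&(C[...,0]<1.1)&(C[...,0]>.3)
    k,l,st,ce=cv2.connectedComponentsWithStats(m.astype(np.uint8))
    i=1+np.argmax(st[1:,4]); q=C[l==i]; print(n,'top',np.median(q[:,2]),cv2.minAreaRect(q[:,:2].astype(np.float32)),cv2.boxPoints(cv2.minAreaRect(q[:,:2].astype(np.float32))).round(3).tolist())
    # front: points
    Z=C[...,2]
    m=(d>0)&(np.abs(Z-.145)<.012);
E
python3 -c "
import cv2
a=cv2.imread('pics/side0.png'); cv2.imwrite('pics/side0z.png',cv2.resize(a[110:440,140:450],None,fx=2.4,fy=1.8*1.0))
b=cv2.imread('pics/scene0.png'); cv2.imwrite('pics/scene0z.png',cv2.resize(b[200:400,290:530],None,fx=3,fy=3))"
```

```text
scene orange [470, 235, 11, 21, 140] [474.6 244.5] xyz med [0.431 0.349 0.017] ext [0.063 0.025 0.019]
scene green [471, 300, 13, 14, 100] [477.8 306.5] xyz med [0.619 0.341 0.017] ext [0.035 0.02  0.018]
scene blue [351, 244, 18, 16, 125] [360.1 251.5] xyz med [0.496 0.093 0.018] ext [0.051 0.035 0.016]
scene blue [473, 311, 43, 36, 1186] [494.  328.6] xyz med [0.716 0.351 0.069] ext [0.123 0.074 0.067]
scene top 0.17563539675513373 ((0.7495226263999939, -0.24112942814826965), (0.3567716181278229, 0.2591146230697632), 86.77207946777344) [[0.6100000143051147, -0.41200000047683716], [0.8690000176429749, -0.4269999861717224], [0.8889999985694885, -0.07000000029802322], [0.6299999952316284, -0.0560000017285347]]
side orange [254, 396, 18, 27, 213] [262.2 408.9] xyz med [0.417 0.352 0.018] ext [0.056 0.024 0.017]
side green [194, 334, 22, 17, 156] [204.6 342. ] xyz med [0.625 0.347 0.018] ext [0.055 0.024 0.011]
side blue [160, 294, 34, 28, 750] [176.4 307.4] xyz med [0.707 0.354 0.071] ext [0.077 0.073 0.014]
side blue [323, 303, 13, 21, 134] [328.6 312.9] xyz med [0.494 0.096 0.018] ext [0.054 0.034 0.012]
side top 0.17696836286740086 ((0.75020432472229, -0.24117766320705414), (0.36205121874809265, 0.26434430480003357), 86.32049560546875) [[0.6069999933242798, -0.4129999876022339], [0.8700000047683716, -0.4300000071525574], [0.8939999938011169, -0.0689999982714653], [0.6299999952316284, -0.052000001072883606]]
```

View pics/side0z.png

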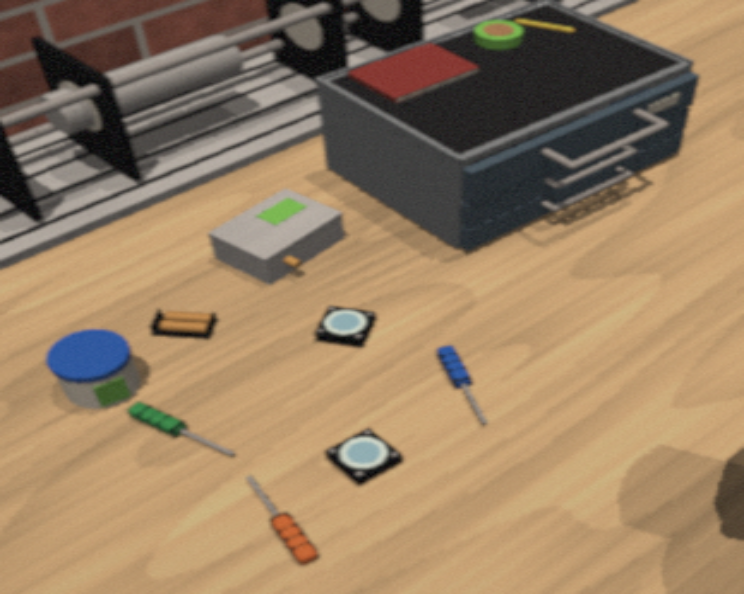

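View pics/scene0z.png

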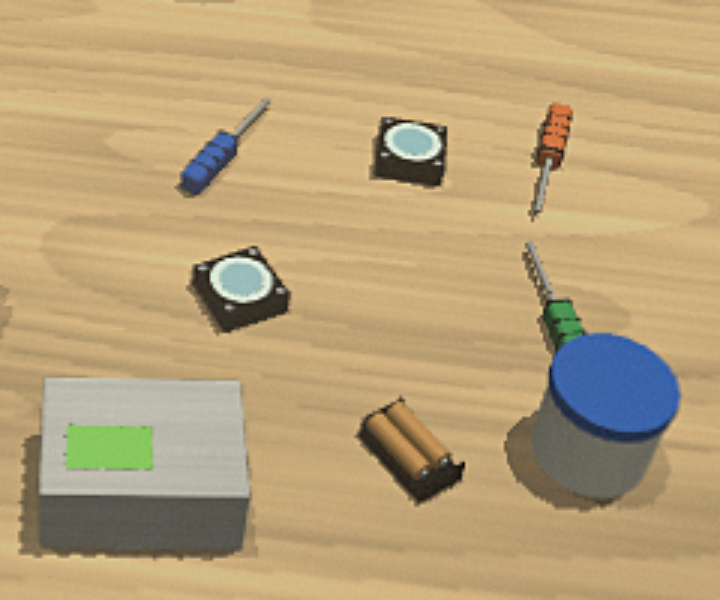

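Run:
```python
from meas import *
s=bot.read_state()
for n in ['scene','side']:
    f=np.load('/tmp/%s0.npz'%n); C=f['C']; d=f['d']; Z=C[...,2]
    m=(Z>.170)&(Z<.182)&(d>0)&(C[...,0]<1.0)&(C[...,0]>.5)&(C[...,1]<0)&(C[...,1]>-.5)
    m=cv2.morphologyEx(m.astype(np.uint8),cv2.MORPH_CLOSE,np.ones((9,9)))
    m=cv2.morphologyEx(m,cv2.MORPH_OPEN,np.ones((5,5)))
    c=max(cv2.findContours(m,0,1)[0],key=cv2.contourArea); h=cv2.convexHull(c)
    a=cv2.approxPolyDP(h,8,True)[:,0]
    print(n,a.tolist(),plane(n,s,a,.175)[:,:2].round(3).tolist())
    q=plane(n,s,h[:,0],.175)[:,:2].astype(np.float32); print(cv2.minAreaRect(q))
    # handle: points in front with z .135-.155
    e=(d>0)&(np.abs(Z-.148)<.010)&(C[...,0]>.45)&(C[...,0]<.64)&(C[...,1]<-.1)&(C[...,1]>-.4)
    q=C[e]; 
    u=np.array([np.cos(-.06),np.sin(-.06)]); x=(q[:,:2]-[.75,-.241])@u; y=(q[:,:2]-[.75,-.241])@[-u[1],u[0]]
    print('x along cab',np.histogram(x,bins=np.arange(-.2,-.1,.005)), 'y', np.percentile(y[x<-.14],[1,50,99]) if (x<-.14).any() else '')
    print(np.median(q[x<-.14],0), np.percentile(q[x<-.14][:,2],[5,95]))
```

```text
scene [[23, 292], [98, 207], [275, 232], [233, 335]] [[0.861, -0.426], [0.632, -0.414], [0.645, -0.061], [0.886, -0.07]]
((0.7584231495857239, -0.24228954315185547), (0.36013132333755493, 0.2465495467185974), 86.80624389648438)
x along cab (array([  0,   0,   0,   0,   0,  34, 196, 113,  20,  19,  13,   4,   0,
         0,   0,   0,   0,   0,   0]), array([-0.2  , -0.195, -0.19 , -0.185, -0.18 , -0.175, -0.17 , -0.165,
       -0.16 , -0.155, -0.15 , -0.145, -0.14 , -0.135, -0.13 , -0.125,
       -0.12 , -0.115, -0.11 , -0.105])) y [-0.07228494  0.00185806  0.07388823]
[ 0.5849104  -0.22913096  0.14815286] [0.14301317 0.15105509]
side [[426, 142], [333, 199], [272, 157], [363, 110]] [[0.64, -0.418], [0.645, -0.064], [0.878, -0.067], [0.875, -0.415]]
((0.7579026222229004, -0.24224969744682312), (0.3659082353115082, 0.253376841545105), 86.88646697998047)
x along cab (array([  0,   0,   0,   0,   3, 112,  68,  16,  13,  12,  13,  14,  16,
        47, 408,   8,   0,   0,   0]), array([-0.2  , -0.195, -0.19 , -0.185, -0.18 , -0.175, -0.17 , -0.165,
       -0.16 , -0.155, -0.15 , -0.145, -0.14 , -0.135, -0.13 , -0.125,
       -0.12 , -0.115, -0.11 , -0.105])) y [-0.07214321  0.00854437  0.07574944]
[ 0.58167852 -0.22217925  0.14952051] [0.14409954 0.15320799]
```

```bash
python3 -c "
import cv2
a=cv2.imread('pics/side0.png'); cv2.imwrite('pics/side0h.png',cv2.resize(a[110:250,265:445],None,fx=4.2,fy=4.2))"
```

```text
(no output)
```

View pics/side0h.png

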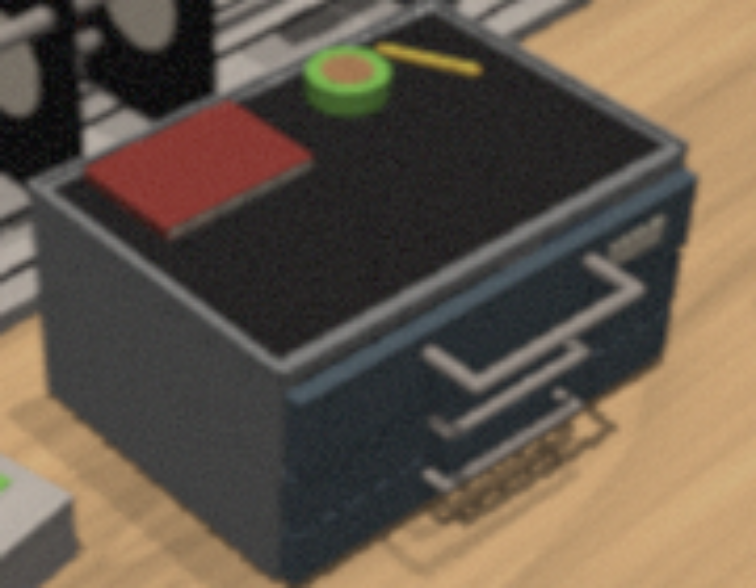

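```bash
cat > plan.py <<'E'
import sys
from h import *
def plan(x,y,z,yaw,gl=0.155):
    s=bot.read_state(); M=T(s); Rm=M[:3,:3]
    cy=np.degrees(np.arctan2(Rm[1,0],Rm[0,0]))
    Rt=R.from_euler('z',yaw,degrees=True).as_matrix()@np.diag([1,-1,-1.])
    rv=np.degrees(R.from_matrix(Rm.T@Rt).as_rotvec())
    g=M[:3,3]+Rm[:,2]*gl
    tcp=np.array([x,y,z+gl])
    az0=np.degrees(np.arctan2(*s['tool_pos'][1::-1])); az1=np.degrees(np.arctan2(y,x))
    d=(yaw-cy+180)%360-180; q6=np.degrees(s['q'][5])-(d-(az1-az0))
    print(f"t={s['time']:.1f} w={s['width']:.3f} F={np.round(s['wrist_force'],1)} grasp={g.round(4)} yaw={cy:.1f} -> dyaw {d:.1f} q6 {np.degrees(s['q'][5]):.0f}->{q6:.0f} (lim 146)")
    print(' tool rot units(4deg):',(rv/4).round(2),' slide AFTER rot (25mm):',(Rt.T@(tcp-M[:3,3])/.025).round(2),' slide in present axes:',(Rm.T@(tcp-M[:3,3])/.025).round(2))
if __name__=='__main__': plan(*map(float,sys.argv[1:5]))
E
python3 plan.py 0.581 -0.232 0.25 86.85
```

```text
t=0.2 w=1.005 F=[ 0.6 -0.   0.2] grasp=[ 0.2976 -0.6055  0.249 ] yaw=26.2 -> dyaw 60.7 q6 -2->-21 (lim 146)
 tool rot units(4deg): [-1.000e-02 -1.000e-02 -1.517e+01]  slide AFTER rot (25mm): [15.55 10.49 -0.04]  slide in present axes: [16.76 -8.42 -0.03]
```

```bash
r='x'; 
python3 -m creep '[{"slide":[0.5,0.05,0],"angular":[0,0,-1]},{"slide":[1,0.05,0],"angular":[0,0,-1]},{"slide":[1,0.05,0],"angular":[0,0,-1]},{"slide":[1,0.05,0],"angular":[0,0,-1]},{"slide":[1,0.05,0],"angular":[0,0,-1]}]' 0.3 40
python3 -m creep '[{"slide":[1,0.05,0],"angular":[0,0,-1]},{"slide":[1,0.05,0],"angular":[0,0,-1]},{"slide":[1,0.05,0],"angular":[0,0,-1]},{"slide":[1,0.05,0],"angular":[0,0,-1]},{"slide":[1,0.05,0],"angular":[0,0,-1]}]'
python3 -m creep '[{"slide":[1,0.05,0],"angular":[0,0,-1]},{"slide":[1,0.05,0],"angular":[0,0,-1]},{"slide":[1,0.05,0],"angular":[0,0,-1]},{"slide":[1,0.05,0],"angular":[0,0,-1]},{"slide":[1,0.05,0],"angular":[0,0,-1]}]'
python3 plan.py 0.581 -0.232 0.25 86.85
```

```text
time: 0.67
tool_pos: [0.3937, -0.5462, 0.4044]
tcp_rot: [-2.888, -1.236, -0.0]
wrist_force: [1.0, -0.8, -0.0]
width: 0.354
time: 1.08
tool_pos: [0.4716, -0.4484, 0.4045]
tcp_rot: [-2.629, -1.72, -0.0]
wrist_force: [0.2, -0.3, -0.4]
width: 0.352
time: 1.5
tool_pos: [0.5111, -0.3302, 0.4045]
tcp_rot: [-2.29, -2.15, -0.0]
wrist_force: [0.5, -0.5, -0.4]
width: 0.355
t=1.5 w=0.355 F=[ 0.5 -0.5 -0.4] grasp=[ 0.5111 -0.3302  0.2495] yaw=86.4 -> dyaw 0.5 q6 -32->-21 (lim 146)
 tool rot units(4deg): [ 0.   -0.   -0.12]  slide AFTER rot (25mm): [ 4.08  2.58 -0.02]  slide in present axes: [ 4.1   2.54 -0.02]
```

```bash
python3 -m creep '[{"slide":[1,0.6,0],"angular":[0,0,-0.12]},{"slide":[1,0.6,0],"angular":[0,0,0]},{"slide":[1,0.6,0],"angular":[0,0,0]},{"slide":[1,0.6,0],"angular":[0,0,0]},{"slide":[0.1,0.2,0],"angular":[0,0,0]}]'
python3 - <<'E'
from h import *
s,p,d=snap('wrist','w1.png'); print(s['tool_pos'],proj('wrist',s,[[.581,-.232,.145],[.585,-.162,.145],[.577,-.302,.145]]))
np.savez('/tmp/w1.npz',p=p,d=d)
C=cloud('wrist',s,d); 
m=(np.abs(C[...,2]-.147)<.006)&(d>0); q=C[m]
u=np.array([.9985,-.055]); x=(q[:,:2]-[.759,-.242])@u; y=(q[:,:2]-[.759,-.242])@[-u[1],u[0]]
print(np.histogram(x,np.arange(-.25,-.1,.005)))
k=(x<-.165)&(x>-.2); print(np.median(q[k],0),np.percentile(y[k],[2,98]),np.polyfit(y[k],x[k],1))
E
```

```text
time: 1.92
tool_pos: [0.5834, -0.2294, 0.4047]
tcp_rot: [-2.281, -2.159, -0.003]
wrist_force: [-0.1, 0.1, 0.2]
width: 0.348
[ 0.58340177 -0.22935648  0.40466359] [[312.35916952 247.90637973]
 [312.026621   131.56798055]
 [312.68489329 345.2062897 ]]
(array([   0,    0,    0,    0,    0,    0,    0,    0,    0,    0,    0,
          0,    0, 1314, 1845,  679,  268,  273,  269,  255,  165,  211,
       1108,    0,    0,   29,   14,    0,    0]), array([-0.25 , -0.245, -0.24 , -0.235, -0.23 , -0.225, -0.22 , -0.215,
       -0.21 , -0.205, -0.2  , -0.195, -0.19 , -0.185, -0.18 , -0.175,
       -0.17 , -0.165, -0.16 , -0.155, -0.15 , -0.145, -0.14 , -0.135,
       -0.13 , -0.125, -0.12 , -0.115, -0.11 , -0.105]))
[ 0.58168459 -0.21895138  0.148342  ] [-0.06980163  0.07392336] [ 0.00580149 -0.17765952]
```

View pics/w1.png

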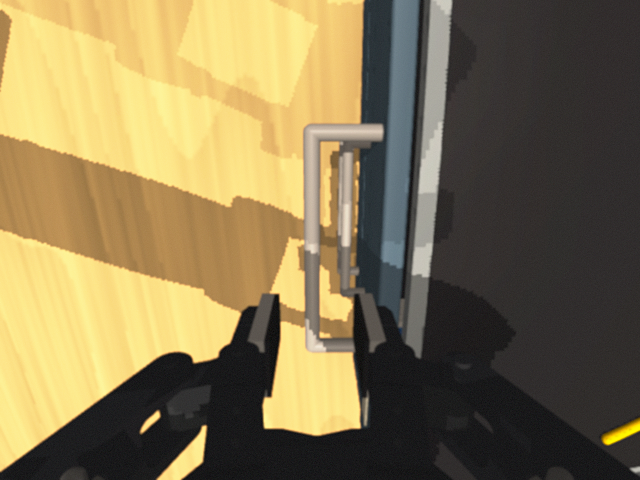

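```bash
python3 -m creep '[{"slide":[-0.1,-0.1,1],"angular":[0,0,0]},{"slide":[0,0,1],"angular":[0,0,0]},{"slide":[0,0,1],"angular":[0,0,0]},{"slide":[0,0,0.8],"angular":[0,0,0]},{"slide":[0,0,0.3],"angular":[0,0,0]}]'
python3 plan.py 0.581 -0.232 0.145 86.85
python3 -m creep '[{"slide":[0,0,0],"angular":[0,0,0]},{"slide":[0,0,0],"angular":[0,0,0]},{"slide":[0,0,0],"angular":[0,0,0]},{"slide":[0,0,0],"angular":[0,0,0]}]' 1 40
python3 plan.py 0.401 -0.2221 0.145 86.85
```

```text
time: 2.38
tool_pos: [0.5771, -0.2357, 0.2981]
tcp_rot: [-2.282, -2.151, 0.005]
wrist_force: [-0.2, 0.2, -1.0]
width: 0.349
t=2.4 w=0.349 F=[-0.2  0.2 -1. ] grasp=[ 0.5762 -0.2353  0.1431] yaw=86.6 -> dyaw 0.2 q6 -21->-21 (lim 146)
 tool rot units(4deg): [-0.09 -0.03 -0.06]  slide AFTER rot (25mm): [ 0.15  0.15 -0.08]  slide in present axes: [ 0.16  0.15 -0.08]
time: 2.72
tool_pos: [0.5789, -0.2358, 0.3019]
tcp_rot: [2.285, 2.155, -0.001]
wrist_force: [1.2, -1.6, -11.4]
width: 0.099
t=2.7 w=0.099 F=[  1.2  -1.6 -11.4] grasp=[ 0.5788 -0.2359  0.1469] yaw=86.6 -> dyaw 0.2 q6 -21->-28 (lim 146)
 tool rot units(4deg): [-0.01  0.01 -0.05]  slide AFTER rot (25mm): [ 0.16 -7.13  0.08]  slide in present axes: [ 0.13 -7.13  0.08]
```

```bash
python3 -m creep '[{"slide":[0,-0.3,0],"angular":[0,0,0]},{"slide":[0,-0.6,0],"angular":[0,0,0]},{"slide":[0,-0.6,0],"angular":[0,0,0]},{"slide":[0,-0.6,0],"angular":[0,0,0]},{"slide":[0,-0.6,0],"angular":[0,0,0]}]'
python3 -m creep '[{"slide":[0,-0.6,0],"angular":[0,0,0]},{"slide":[0,-0.6,0],"angular":[0,0,0]},{"slide":[0,-0.6,0],"angular":[0,0,0]},{"slide":[0,-0.6,0],"angular":[0,0,0]},{"slide":[0,-0.6,0],"angular":[0,0,0]}]'
python3 plan.py 0.401 -0.2221 0.145 86.85
```

```text
time: 3.13
tool_pos: [0.5111, -0.2318, 0.3019]
tcp_rot: [2.284, 2.155, -0.001]
wrist_force: [2.6, -4.8, -12.7]
width: 0.097
time: 3.55
tool_pos: [0.436, -0.2275, 0.3019]
tcp_rot: [2.283, 2.155, -0.002]
wrist_force: [2.0, -5.3, -14.8]
width: 0.103
t=3.5 w=0.103 F=[  2.   -5.3 -14.8] grasp=[ 0.4361 -0.2279  0.1469] yaw=86.7 -> dyaw 0.2 q6 -27->-29 (lim 146)
 tool rot units(4deg): [ 0.01  0.03 -0.04]  slide AFTER rot (25mm): [ 0.14 -1.41  0.07]  slide in present axes: [ 0.14 -1.41  0.07]
```

```bash
python3 -m creep '[{"slide":[0,-0.5,0],"angular":[0,0,0]},{"slide":[0,-0.4,0],"angular":[0,0,0]},{"slide":[0,-0.2,0],"angular":[0,0,0]},{"slide":[0,0,0],"angular":[0,0,0]}]'
python3 -m creep '[{"slide":[0,-0.1,0],"angular":[0,0,0]},{"slide":[0,0,0],"angular":[0,0,0]}]'
python3 -m creep '[{"slide":[0,-0.1,0],"angular":[0,0,0]},{"slide":[0,0,0],"angular":[0,0,0]}]'
```

```text
time: 3.88
tool_pos: [0.4075, -0.2259, 0.3018]
tcp_rot: [2.285, 2.156, -0.005]
wrist_force: [-2.7, -6.5, -13.2]
width: 0.098
time: 4.05
tool_pos: [0.4058, -0.2258, 0.3019]
tcp_rot: [2.284, 2.155, -0.004]
wrist_force: [0.5, -6.0, -13.7]
width: 0.097
time: 4.22
tool_pos: [0.4035, -0.2257, 0.3019]
tcp_rot: [2.284, 2.155, -0.003]
wrist_force: [-0.2, -6.1, -14.8]
width: 0.099
```

```bash
python3 -m creep '[{"slide":[0,-0.1,0],"angular":[0,0,0]},{"slide":[0,0,0],"angular":[0,0,0]}]'
python3 -m creep '[{"slide":[0,-0.1,0],"angular":[0,0,0]},{"slide":[0,0,0],"angular":[0,0,0]}]'
python3 -m creep '[{"slide":[0,-0.1,0],"angular":[0,0,0]},{"slide":[0,0,0],"angular":[0,0,0]}]'
```

```text
time: 4.38
tool_pos: [0.4019, -0.2256, 0.3019]
tcp_rot: [2.282, 2.153, 0.0]
wrist_force: [5.6, -6.0, -18.8]
width: 0.095
time: 4.55
tool_pos: [0.401, -0.2255, 0.302]
tcp_rot: [2.28, 2.149, 0.006]
wrist_force: [13.9, -5.7, -26.2]
width: 0.095
time: 4.72
tool_pos: [0.4, -0.2254, 0.302]
tcp_rot: [2.278, 2.146, 0.011]
wrist_force: [22.6, -6.9, -31.6]
width: 0.097
```

```bash
python3 -m creep '[{"slide":[0,0.3,0],"angular":[0,0,0]},{"slide":[0,0,0],"angular":[0,0,0]},{"slide":[0,0,0],"angular":[0,0,0]},{"slide":[0,0,0],"angular":[0,0,0]},{"slide":[0,0,0],"angular":[0,0,0]}]' 0.3
python3 plan.py 0.401 -0.2221 0.145 86.85
python3 -m creep '[{"slide":[0,0,-0.5],"angular":[0,0,0]},{"slide":[0,0,-1],"angular":[0,0,0]},{"slide":[0,0,-1],"angular":[0,0,0]},{"slide":[0,0,-1],"angular":[0,0,0]},{"slide":[0,0,-1],"angular":[0,0,0]}]'
python3 - <<'E'
from meas import *
for n in ['scene','side']:
    s,p,d=snap(n,n+'1.png'); drivers(n,s,p,d); C=cloud(n,s,d); np.savez('/tmp/%s1.npz'%n,p=p,d=d,C=C)
E
```

```text
time: 5.13
tool_pos: [0.4044, -0.2253, 0.3033]
tcp_rot: [2.284, 2.155, 0.0]
wrist_force: [0.0, 0.5, 0.6]
width: 0.355
t=5.1 w=0.355 F=[0.  0.5 0.6] grasp=[ 0.4046 -0.2254  0.1483] yaw=86.7 -> dyaw 0.2 q6 -29->-29 (lim 146)
 tool rot units(4deg): [ 0.02  0.01 -0.05]  slide AFTER rot (25mm): [ 0.12 -0.14  0.13]  slide in present axes: [ 0.12 -0.14  0.13]
time: 5.55
tool_pos: [0.4039, -0.225, 0.4162]
tcp_rot: [2.285, 2.155, -0.0]
wrist_force: [0.0, -0.2, 0.6]
width: 0.35
scene orange [470, 235, 11, 21, 125] [474.9 244. ] xyz med [0.427 0.349 0.017] ext [0.064 0.024 0.019]
scene green [471, 300, 13, 14, 112] [477.4 306.5] xyz med [0.618 0.34  0.017] ext [0.035 0.021 0.018]
scene blue [134, 189, 49, 27, 645] [156.1 204.3] xyz med [ 0.534 -0.351  0.116] ext [0.086 0.082 0.008]
scene blue [351, 244, 18, 21, 125] [359.5 252.1] xyz med [0.499 0.092 0.017] ext [0.058 0.034 0.02 ]
scene blue [473, 311, 43, 36, 1180] [494.  328.6] xyz med [0.717 0.351 0.069] ext [0.116 0.073 0.065]
side orange [254, 396, 18, 27, 212] [262.2 408.9] xyz med [0.416 0.352 0.018] ext [0.055 0.024 0.015]
side green [194, 335, 22, 16, 151] [204.7 342.1] xyz med [0.625 0.347 0.018] ext [0.055 0.023 0.012]
side blue [402, 163, 61, 39, 885] [432.  182.1] xyz med [ 0.56  -0.353  0.117] ext [0.17  0.073 0.008]
side blue [160, 294, 34, 28, 749] [176.4 307.4] xyz med [0.708 0.354 0.071] ext [0.075 0.071 0.014]
side blue [323, 303, 12, 21, 132] [328.6 312.8] xyz med [0.493 0.095 0.019] ext [0.055 0.034 0.011]
```

View pics/scene1.png

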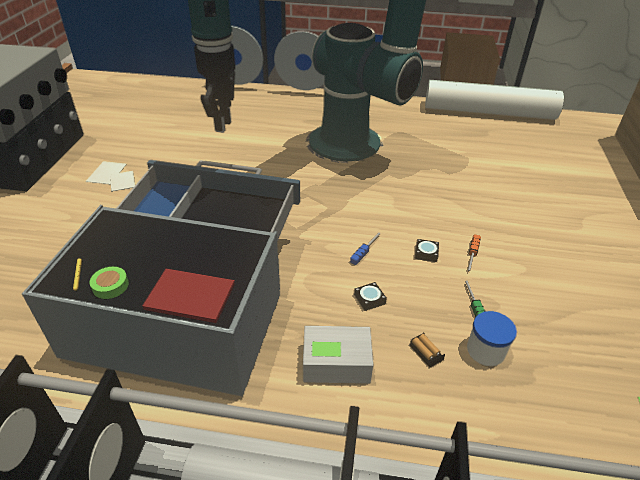

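View pics/side1.png

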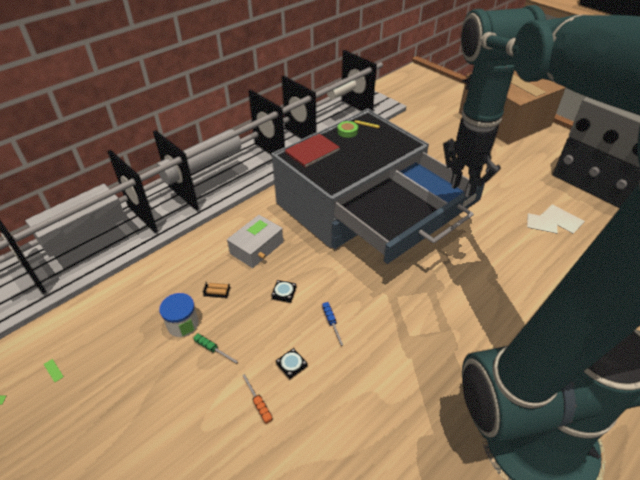

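```bash
cat > dr.py <<'E'
from meas import *
RNG=dict(red=(174,4),orange=(5,14),green=(55,85),blue=(105,125))
def driver(name,s,p,d,col,near=None,zmax=.024,z0=0,rad=.05):
    hsv=cv2.cvtColor(p,cv2.COLOR_RGB2HSV); C=cloud(name,s,d); a,b=RNG[col]
    H,S,V=hsv[...,0],hsv[...,1],hsv[...,2]
    m=((H>=a)&(H<=b)) if a<b else ((H>=a)|(H<=b))
    m=m&(S>(170 if col in('red','orange') else 110))&(V>35)&(d>0)&(C[...,2]>z0-.005)&(C[...,2]<z0+zmax)
    if near is not None: m&=np.hypot(C[...,0]-near[0],C[...,1]-near[1])<rad
    m=cv2.morphologyEx(m.astype(np.uint8),cv2.MORPH_CLOSE,np.ones((11,11)))
    k,l,st,ce=cv2.connectedComponentsWithStats(m); i=1+np.argmax(st[1:,4]); m=l==i
    c=max(cv2.findContours(m.astype(np.uint8),0,2)[0],key=cv2.contourArea)[:,0]
    q=C[m&(np.abs(C[...,2]-z0-.017)<.004)]
    (cx,cy),(w,h),an=cv2.minAreaRect(q[:,:2].astype(np.float32)); 
    hc=np.median(q[:,:2],0); box=cv2.minAreaRect(q[:,:2].astype(np.float32))
    e=np.linalg.svd(q[:,:2]-q[:,:2].mean(0),full_matrices=False)[2][0]
    # sign: grey-ish things above the table further along axis
    al=(C[...,:2]-[cx,cy])@e; ac=(C[...,:2]-[cx,cy])@[-e[1],e[0]]
    t=(np.abs(ac)<.008)&(C[...,2]>z0+.006)&(C[...,2]<z0+.02)&(d>0)
    f=(t&(al>.04)&(al<.085)).sum(); g=(t&(al<-.04)&(al>-.085)).sum()
    if g>f: e=-e
    org=np.array([cx,cy])+e*.03
    print(name,col,'hc',np.round((cx,cy),4),'dims',np.round((w,h),4),'ztop',np.median(q[:,2]).round(4),'yaw %.1f'%np.degrees(np.arctan2(e[1],e[0])),'origin',org.round(4),'grip',(org-.026*e).round(4),'tip',(org+.06*e).round(4),'sgn',f,g)
    return org,e
E
python3 - <<'E'
from dr import *
s=bot.read_state()
for n in ['scene','side']:
    f=np.load('/tmp/%s1.npz'%n)
    for c,nr in dict(blue=(.495,.094),orange=(.42,.35),green=(.622,.345)).items():
        driver(n,s,f['p'],f['d'],c,nr)
print(plane('scene',s,[(378,235),(469,270),(467,283),(427,247),(370,293)],.009))
# bays
f=np.load('/tmp/side1.npz'); C=f['C']; u=np.array([.9985,-.055]); o=np.array([.759,-.242])
x=(C[...,:2]-o)@u; y=(C[...,:2]-o)@[-u[1],u[0]]
for n in ['scene','side']:
    f=np.load('/tmp/%s1.npz'%n); C=f['C']; x=(C[...,:2]-o)@u; y=(C[...,:2]-o)@[-u[1],u[0]]; Z=C[...,2]
    m=(f['d']>0)&(x>-.33)&(x<-.12)&(abs(y)<.2)
    fl=m&(abs(Z-.115)<.004); print(n,'floor',np.median(Z[fl]),np.histogram(y[fl],np.arange(-.17,.18,.01)))
    t=m&(Z>.14)&(Z<.168)&(x>-.27)&(x<-.15); print('walls y',np.histogram(y[t],np.arange(-.19,.2,.01))[0])
    t=m&(Z>.14)&(Z<.168)&(abs(y)<.14); print('walls x',np.histogram(x[t],np.arange(-.33,-.12,.01)))
E
```

```text
scene blue hc [0.4989 0.0915] dims [0.016  0.0608] ztop 0.0174 yaw 155.0 origin [0.4717 0.1042] grip [0.4952 0.0932] tip [0.4173 0.1296] sgn 0 28
scene orange hc [0.4223 0.35  ] dims [0.0151 0.059 ] ztop 0.0175 yaw -12.1 origin [0.4516 0.3437] grip [0.4262 0.3491] tip [0.5103 0.3311] sgn 32 0
scene green hc [0.6177 0.3413] dims [0.0347 0.0164] ztop 0.0173 yaw -171.0 origin [0.5881 0.3366] grip [0.6138 0.3407] tip [0.5288 0.3272] sgn 0 35
side blue hc [0.4949 0.0943] dims [0.0148 0.0569] ztop 0.0184 yaw 154.9 origin [0.4677 0.107 ] grip [0.4912 0.096 ] tip [0.4133 0.1324] sgn 43 0
side orange hc [0.4194 0.3514] dims [0.0152 0.0558] ztop 0.0181 yaw -12.5 origin [0.4487 0.3449] grip [0.4233 0.3506] tip [0.5072 0.3319] sgn 0 47
side green hc [0.625  0.3466] dims [0.056  0.0151] ztop 0.0181 yaw -167.5 origin [0.5958 0.3401] grip [0.6211 0.3458] tip [0.5372 0.3271] sgn 43 26
[[0.4244632  0.12879961 0.009     ]
 [0.50694767 0.33268393 0.009     ]
 [0.54779624 0.32592317 0.009     ]
 [0.44701789 0.24222048 0.009     ]
 [0.61139133 0.12513506 0.009     ]]
scene floor 0.11553676636112253 (arra
[... 1970 characters left out ...]
.00000000e-02,  6.00000000e-02,
        7.00000000e-02,  8.00000000e-02,  9.00000000e-02,  1.00000000e-01,
        1.10000000e-01,  1.20000000e-01,  1.30000000e-01,  1.40000000e-01,
        1.50000000e-01,  1.60000000e-01,  1.70000000e-01]))
walls y [  0   0  25 160   0   0   0   0   0   0   0   0   0  68 100   0   0   0
   0   0   0   0   0   0   0   0   0   0   0   0   0   0   0   0  19 239
   0   0]
walls x (array([ 34, 614, 226,   3,  17,  16,  14,  15,  14,  16,  13,  13,  13,
        14,  15,  12,  16,  13,  15,  10]), array([-0.33, -0.32, -0.31, -0.3 , -0.29, -0.28, -0.27, -0.26, -0.25,
       -0.24, -0.23, -0.22, -0.21, -0.2 , -0.19, -0.18, -0.17, -0.16,
       -0.15, -0.14, -0.13]))
```

```bash
python3 -m creep '[{"slide":[0.5,0.2,0],"angular":[0,0,-1]},{"slide":[0.9,0.4,0],"angular":[0,0,-1]},{"slide":[0.9,0.4,0],"angular":[0,0,-1]},{"slide":[0.9,0.4,0],"angular":[0,0,-1]},{"slide":[0.9,0.4,0],"angular":[0,0,-1]}]' -0.05 40
python3 -m creep '[{"slide":[0.75,0.65,0],"angular":[0,0,-1]},{"slide":[0.75,0.65,0],"angular":[0,0,-1]},{"slide":[0.75,0.65,0],"angular":[0,0,-1]},{"slide":[0.75,0.65,0],"angular":[0,0,-1]},{"slide":[0.75,0.65,0],"angular":[0,0,-1]}]'
python3 -m creep '[{"slide":[0.5,0.85,0],"angular":[0,0,-1]},{"slide":[0.5,0.85,0],"angular":[0,0,-1]},{"slide":[0.5,0.85,0],"angular":[0,0,-1]},{"slide":[0,0,0],"angular":[0,0,-1]},{"slide":[0,0,0],"angular":[0,0,-1]}]'
python3 plan.py .493 .0945 .2 155
```

```text
time: 6.07
tool_pos: [0.4392, -0.1183, 0.4142]
tcp_rot: [-1.873, -2.522, 0.0]
wrist_force: [0.7, 0.2, -0.1]
width: 0.524
time: 6.48
tool_pos: [0.4738, 0.0004, 0.4141]
tcp_rot: [-1.405, -2.809, 0.001]
wrist_force: [-0.1, 0.0, 0.4]
width: 0.524
time: 6.9
tool_pos: [0.4976, 0.0705, 0.4139]
tcp_rot: [-0.892, -3.011, 0.001]
wrist_force: [0.4, -0.2, -0.4]
width: 0.528
t=6.9 w=0.528 F=[ 0.4 -0.2 -0.4] grasp=[0.4974 0.0705 0.2589] yaw=147.0 -> dyaw 8.0 q6 -52->-57 (lim 146)
 tool rot units(4deg): [-0.01 -0.02 -2.  ]  slide AFTER rot (25mm): [0.57 0.79 2.36]  slide in present axes: [0.68 0.71 2.36]
```

```bash
python3 -m creep '[{"slide":[0.3,0.4,0],"angular":[0,0,-1]},{"slide":[0.25,0.4,0],"angular":[0,0,-1]},{"slide":[0,0,0],"angular":[0,0,0]}]'
python3 - <<'E'
from dr import *
s,p,d=snap('wrist','w2.png'); driver('wrist',s,p,d,'blue',(.493,.0945))
E
python3 plan.py .493 .0945 .01 155
```

```text
time: 7.15
tool_pos: [0.496, 0.0945, 0.4141]
tcp_rot: [-0.685, -3.065, -0.001]
wrist_force: [-0.3, -0.9, 0.4]
width: 0.526
wrist blue hc [0.4949 0.0917] dims [0.0162 0.0568] ztop 0.0169 yaw 154.1 origin [0.468  0.1048] grip [0.4913 0.0935] tip [0.414 0.131] sgn 0 289
t=7.2 w=0.531 F=[-0.2 -0.  -0.5] grasp=[0.4959 0.0938 0.2591] yaw=154.7 -> dyaw 0.3 q6 -57->-57 (lim 146)
 tool rot units(4deg): [-0.01 -0.01 -0.09]  slide AFTER rot (25mm): [ 0.12 -0.03  9.97]  slide in present axes: [ 0.12 -0.02  9.97]
```

View pics/w2.png

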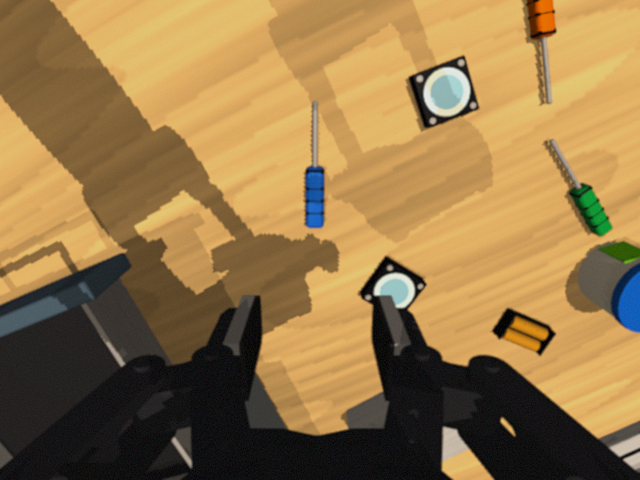

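```bash
python3 -m creep '[{"slide":[0.15,0,0.5],"angular":[0,0,0]},{"slide":[0,0,1],"angular":[0,0,0]},{"slide":[0,0,1],"angular":[0,0,0]},{"slide":[0,0,1],"angular":[0,0,0]},{"slide":[0,0,1],"angular":[0,0,0]}]'
python3 -m creep '[{"slide":[0,0,1],"angular":[0,0,0]},{"slide":[0,0,1],"angular":[0,0,0]},{"slide":[0,0,1],"angular":[0,0,0]},{"slide":[0,0,0.7],"angular":[0,0,0]},{"slide":[0,0,0.6],"angular":[0,0,0]}]'
python3 plan.py .4922 .094 .021 154.7
```

```text
time: 7.62
tool_pos: [0.4923, 0.0943, 0.3002]
tcp_rot: [-0.692, -3.064, 0.001]
wrist_force: [-0.6, 0.2, -0.2]
width: 0.528
time: 8.03
tool_pos: [0.4914, 0.0941, 0.1918]
tcp_rot: [-0.692, -3.061, 0.002]
wrist_force: [-0.9, -0.4, 0.8]
width: 0.524
t=8.0 w=0.524 F=[-0.9 -0.4  0.8] grasp=[0.4908 0.094  0.0368] yaw=154.5 -> dyaw 0.2 q6 -57->-57 (lim 146)
 tool rot units(4deg): [-0.03 -0.04 -0.04]  slide AFTER rot (25mm): [-0.03  0.01  0.63]  slide in present axes: [-0.03  0.01  0.63]
```

```bash
python3 -m creep '[{"slide":[0,0,0.3],"angular":[0,0,0]},{"slide":[0,0,0.1],"angular":[0,0,0]},{"slide":[0,0,0],"angular":[0,0,0]}]'
python3 plan.py .4922 .094 .021 154.7
python3 -m creep '[{"slide":[0,0,0],"angular":[0,0,0]},{"slide":[0,0,0],"angular":[0,0,0]},{"slide":[0,0,0],"angular":[0,0,0]},{"slide":[0,0,0],"angular":[0,0,0]}]' 1 40
```

```text
time: 8.28
tool_pos: [0.4925, 0.0946, 0.1839]
tcp_rot: [-0.691, -3.063, 0.001]
wrist_force: [-0.5, 0.2, -0.2]
width: 0.524
t=8.3 w=0.524 F=[-0.5  0.2 -0.2] grasp=[0.4923 0.0946 0.0289] yaw=154.6 -> dyaw 0.1 q6 -57->-57 (lim 146)
 tool rot units(4deg): [-0.01 -0.02 -0.03]  slide AFTER rot (25mm): [ 0.   -0.03  0.32]  slide in present axes: [ 0.   -0.03  0.32]
time: 8.62
tool_pos: [0.4939, 0.0951, 0.186]
tcp_rot: [0.689, 3.063, 0.001]
wrist_force: [-1.2, -0.6, 4.4]
width: 0.197
```

```bash
python3 -m creep '[{"slide":[0,0,0],"angular":[0,0,0]},{"slide":[0,0,0],"angular":[0,0,0]},{"slide":[0,0,0.4],"angular":[0,0,0]},{"slide":[0,0,0],"angular":[0,0,0]},{"slide":[0,0,0],"angular":[0,0,0]}]' 0.2
python3 plan.py .4922 .094 .021 154.7
python3 -m creep '[{"slide":[0,0,0],"angular":[0,0,0]},{"slide":[0,0,0],"angular":[0,0,0]},{"slide":[0,0,0],"angular":[0,0,0]},{"slide":[0,0,0],"angular":[0,0,0]}]' 1 40
python3 plan.py .4922 .094 .021 154.7
```

```text
time: 9.03
tool_pos: [0.4923, 0.0949, 0.1735]
tcp_rot: [-0.689, -3.063, 0.001]
wrist_force: [0.3, -0.7, -0.8]
width: 0.394
t=9.0 w=0.394 F=[ 0.3 -0.7 -0.8] grasp=[0.4919 0.0949 0.0185] yaw=154.7 -> dyaw 0.0 q6 -57->-57 (lim 146)
 tool rot units(4deg): [-0.02 -0.03 -0.01]  slide AFTER rot (25mm): [-0.01 -0.04 -0.1 ]  slide in present axes: [-0.01 -0.04 -0.1 ]
time: 9.37
tool_pos: [0.4931, 0.0951, 0.1747]
tcp_rot: [0.689, 3.065, 0.0]
wrist_force: [0.0, -0.5, -0.0]
width: 0.196
t=9.4 w=0.196 F=[ 0.  -0.5 -0. ] grasp=[0.4932 0.0951 0.0197] yaw=154.7 -> dyaw 0.0 q6 -57->-57 (lim 146)
 tool rot units(4deg): [ 0.    0.   -0.01]  slide AFTER rot (25mm): [ 0.02 -0.05 -0.05]  slide in present axes: [ 0.02 -0.05 -0.05]
```

```bash
python3 -m creep '[{"slide":[0,0,-0.4],"angular":[0,0,0]},{"slide":[0,0,-0.8],"angular":[0,0,0]},{"slide":[0,0,-1],"angular":[0,0,0]},{"slide":[0,0,-1],"angular":[0,0,0]},{"slide":[0,0,-1],"angular":[0,0,0]}]'
python3 -m creep '[{"slide":[0,0,-1],"angular":[0,0,1]},{"slide":[0,0,-1],"angular":[0,0,1]},{"slide":[0,0,-1],"angular":[0,0,1]},{"slide":[0,0,-1],"angular":[0,0,1]},{"slide":[0,0,-1],"angular":[0,0,1]}]'
python3 - <<'E'
from dr import *
s,p,d=snap('wrist','w3.png'); print(s['width'],s['wrist_force'])
E
```

```text
time: 9.78
tool_pos: [0.4928, 0.095, 0.2813]
tcp_rot: [-0.689, -3.065, 0.0]
wrist_force: [-0.0, -0.8, -0.4]
width: 0.204
time: 10.2
tool_pos: [0.4926, 0.095, 0.4068]
tcp_rot: [1.216, 2.896, 0.001]
wrist_force: [-0.2, 1.0, -1.3]
width: 0.201
0.20061652524457244 [-0.21355683  1.0396764  -1.32744543]
```

View pics/w3.png

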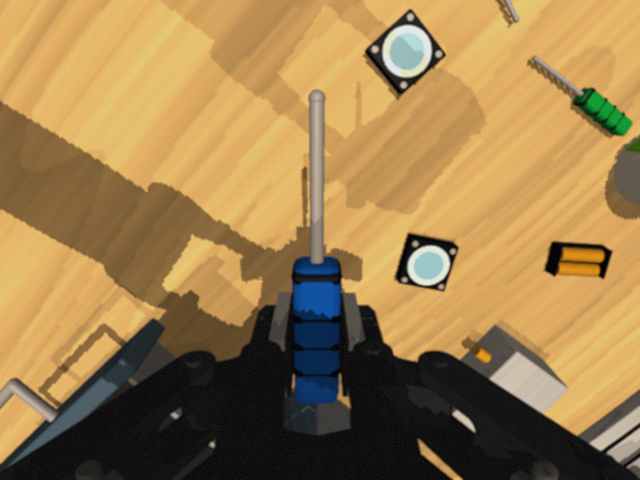

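```bash
python3 -m creep '[{"slide":[0,0,0],"angular":[0,0,1]},{"slide":[0,0,0],"angular":[0,0,1]},{"slide":[0,0,0],"angular":[0,0,1]},{"slide":[0,0,0],"angular":[0,0,1]},{"slide":[0,0,0],"angular":[0,0,1]}]'
python3 -m creep '[{"slide":[0,0,0],"angular":[0,0,1]},{"slide":[0,0,0],"angular":[0,0,1]},{"slide":[0,0,0],"angular":[0,0,1]},{"slide":[0,0,0],"angular":[0,0,1]},{"slide":[0,0,0],"angular":[0,0,1]}]'
python3 -m creep '[{"slide":[0,0,0],"angular":[0,0,1]},{"slide":[0,0,0],"angular":[0,0,1]},{"slide":[0,0,0],"angular":[0,0,1]},{"slide":[0,0,0],"angular":[0,0,1]},{"slide":[0,0,0],"angular":[0,0,1]}]'
python3 -m creep '[{"slide":[0,0,0],"angular":[0,0,1]},{"slide":[0,0,0],"angular":[0,0,1]},{"slide":[0,0,0],"angular":[0,0,1]},{"slide":[0,0,0],"angular":[0,0,1]},{"slide":[0,0,0],"angular":[0,0,1]}]'
python3 -m creep '[{"slide":[0,0,0],"angular":[0,0,1]},{"slide":[0,0,0],"angular":[0,0,1]},{"slide":[0,0,0],"angular":[0,0,1]},{"slide":[0,0,0],"angular":[0,0,1]},{"slide":[0,0,0],"angular":[0,0,1]}]'
python3 -m creep '[{"slide":[0,0.5,0],"angular":[0,0,1]},{"slide":[0,1,0],"angular":[0,0,1]},{"slide":[0,1,0],"angular":[0,0,1]},{"slide":[0,1,0],"angular":[0,0,1]},{"slide":[0,1,0],"angular":[0,0,1]}]'
python3 plan.py .5197 -.1147 .2 -3.15
```

```text
time: 10.67
tool_pos: [0.4928, 0.095, 0.4051]
tcp_rot: [1.699, 2.642, 0.0]
wrist_force: [-0.1, 0.4, 0.1]
width: 0.197
time: 11.08
tool_pos: [0.4928, 0.095, 0.405]
tcp_rot: [2.133, 2.307, 0.0]
wrist_force: [0.2, -0.1, -0.4]
width: 0.199
time: 11.5
tool_pos: [0.4928, 0.095, 0.4049]
tcp_rot: [2.501, 1.901, 0.0]
wrist_force: [-0.4, 0.2, -1.1]
width: 0.199
time: 11.92
tool_pos: [0.4928, 0.095, 0.405]
tcp_rot: [2.793, 1.438, 0.0]
wrist_force: [0.5, 0.1, -0.6]
width: 0.203
time: 12.33
tool_pos: [0.4928, 0.095, 0.4049]
tcp_rot: [3.0, 0.931, 0.0]
wrist_force: [0.3, -0.1, -0.4]
width: 0.2
time: 12.75
tool_pos: [0.5421, -0.0067, 0.4051]
tcp_rot: [3.116, 0.397, 0.001]
wrist_force: [0.5, 0.2, -0.7]
width: 0.202
t=12.8 w=0.202 F=[ 0.5  0.2 -0.7] grasp=[ 0.5422 -0.0067  0.2501] yaw=14.5 -> dyaw -17.7 q6 72->78 (lim 146)
 tool rot units(4deg): [ 0.   -0.01  4.42]  slide AFTER rot (25mm): [-0.66  4.36  2.  ]  slide in present axes: [-1.95  3.96  2.  ]
```

```bash
python3 -m creep '[{"slide":[0,0,0],"angular":[0,0,1]},{"slide":[0,0,0],"angular":[0,0,1]},{"slide":[0,0.4,0],"angular":[0,0,1]},{"slide":[-0.2,1,0],"angular":[0,0,1]},{"slide":[-0.2,1,0],"angular":[0,0,0.3]}]'
python3 -m creep '[{"slide":[-0.2,1,0],"angular":[0,0,0]},{"slide":[0,0.7,0],"angular":[0,0,0]},{"slide":[0,0.2,0],"angular":[0,0,0]},{"slide":[0,0,0],"angular":[0,0,0]}]'
python3 plan.py .5197 -.1147 .2 -3.15
```

```text
time: 13.17
tool_pos: [0.5335, -0.066, 0.405]
tcp_rot: [-3.141, 0.071, -0.001]
wrist_force: [0.8, -0.7, -1.2]
width: 0.199
time: 13.5
tool_pos: [0.5261, -0.1142, 0.4049]
tcp_rot: [3.141, -0.073, 0.001]
wrist_force: [-0.0, 0.7, 0.5]
width: 0.197
t=13.5 w=0.197 F=[-0.   0.7  0.5] grasp=[ 0.5262 -0.1142  0.2499] yaw=-2.7 -> dyaw -0.5 q6 78->78 (lim 146)
 tool rot units(4deg): [ 0.   -0.    0.12]  slide AFTER rot (25mm): [-0.26  0.03  2.  ]  slide in present axes: [-0.26  0.03  2.  ]
```

```bash
python3 -m creep '[{"slide":[-0.26,0,0],"angular":[0,0,0.12]},{"slide":[0,0,0],"angular":[0,0,0]}]'
python3 - <<'E'
from dr import *
s,p,d=snap('wrist'); 
u=np.array([.9985,-.055]); v=np.array([.055,.9985]); o=np.array([.759,-.242])
def cw(x,y,z): return [*(o+x*u+y*v),z]
q=proj('wrist',s,[cw(-.12,.177,.175),cw(-.12,-.177,.175),cw(-.3,.158,.157),cw(-.22,.158,.157),cw(-.22,-.050,.149),cw(-.14,-.050,.149)])
for a in q:
    cv2.circle(p,(int(a[0]),int(a[1])),4,(255,0,255),1) if max(abs(a))<900 else 0
cv2.imwrite('pics/w4.png',p[:,:,::-1]); print(q.round())
E
```

```text
time: 13.67
tool_pos: [0.5191, -0.112, 0.4046]
tcp_rot: [-3.14, 0.083, 0.002]
wrist_force: [0.1, 0.1, -0.5]
width: 0.199
[[185.   8.]
 [796.  63.]
 [250. 330.]
 [242. 207.]
 [586. 206.]
 [610.  68.]]
```

View pics/w4.png

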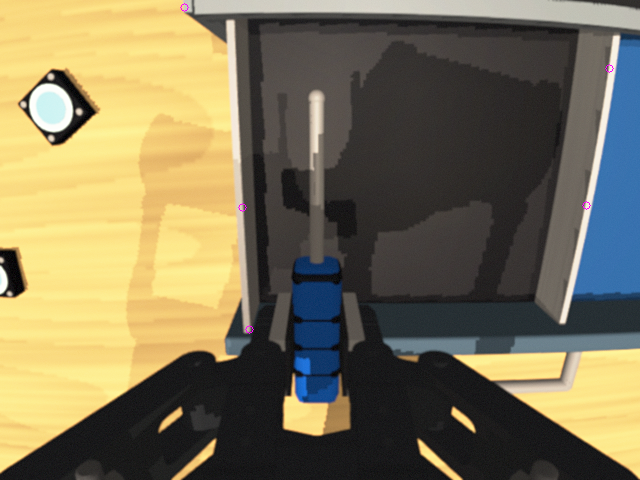

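```bash
python3 plan.py .5197 -.1147 .136 -3.15
python3 -m creep '[{"slide":[0,0.1,0.5],"angular":[0,0,0]},{"slide":[0,0,1],"angular":[0,0,0]},{"slide":[0,0,1],"angular":[0,0,0]},{"slide":[0,0,1],"angular":[0,0,0]},{"slide":[0,0,0.6],"angular":[0,0,0]}]'
python3 -m creep '[{"slide":[0,0,0],"angular":[0,0,0]},{"slide":[0,0,0],"angular":[0,0,0]}]'
python3 plan.py .5197 -.1147 .136 -3.15
```

```text
t=13.7 w=0.197 F=[ 0.1  0.2 -0.5] grasp=[ 0.5194 -0.1118  0.2496] yaw=-3.0 -> dyaw -0.2 q6 78->78 (lim 146)
 tool rot units(4deg): [-0.01  0.01  0.04]  slide AFTER rot (25mm): [0.02 0.11 4.55]  slide in present axes: [0.02 0.12 4.55]
time: 14.13
tool_pos: [0.5185, -0.1143, 0.2984]
tcp_rot: [-3.139, 0.081, 0.006]
wrist_force: [-1.5, -0.7, -0.0]
width: 0.202
time: 14.3
tool_pos: [0.5192, -0.1147, 0.3006]
tcp_rot: [-3.14, 0.082, 0.005]
wrist_force: [0.1, -0.1, -0.1]
width: 0.197
t=14.3 w=0.197 F=[ 0.1 -0.1 -0.1] grasp=[ 0.5187 -0.1145  0.1456] yaw=-3.0 -> dyaw -0.2 q6 78->78 (lim 146)
 tool rot units(4deg): [-0.01  0.05  0.04]  slide AFTER rot (25mm): [0.02 0.   0.38]  slide in present axes: [0.02 0.   0.38]
```

```bash
python3 -m creep '[{"slide":[0,0,0.4],"angular":[0,0.05,0]},{"slide":[0,0,0],"angular":[0,0,0]},{"slide":[0,0,0],"angular":[0,0,0]}]'
python3 plan.py .5197 -.1147 .136 -3.15
python3 -m creep '[{"slide":[0,0,0],"angular":[0,0,0]},{"slide":[0,0,0],"angular":[0,0,0]},{"slide":[0,0,0],"angular":[0,0,0]}]' 0.2
python3 -m creep '[{"slide":[0,0,-0.5],"angular":[0,0,0]},{"slide":[0,0,-1],"angular":[0,0,0]},{"slide":[0,0,-1],"angular":[0,0,0]},{"slide":[0,0,-1],"angular":[0,0,0]},{"slide":[0,0,-1],"angular":[0,0,0]}]'
python3 - <<'E'
from dr import *
s,p,d=snap('wrist','w5.png'); driver('wrist',s,p,d,'blue',z0=.115)
s,p,d=snap('side','side2.png')
E
```

```text
time: 14.55
tool_pos: [0.52, -0.1152, 0.2926]
tcp_rot: [3.14, -0.083, 0.007]
wrist_force: [-0.1, -1.0, -0.5]
width: 0.196
t=14.6 w=0.196 F=[-0.1 -1.  -0.5] grasp=[ 0.5207 -0.1153  0.1376] yaw=-3.0 -> dyaw -0.1 q6 78->78 (lim 146)
 tool rot units(4deg): [ 0.   -0.06  0.03]  slide AFTER rot (25mm): [-0.01 -0.02  0.06]  slide in present axes: [-0.01 -0.02  0.06]
time: 14.8
tool_pos: [0.5202, -0.1154, 0.293]
tcp_rot: [3.14, -0.083, 0.008]
wrist_force: [-0.9, 0.2, 0.7]
width: 0.4
time: 15.22
tool_pos: [0.5193, -0.1153, 0.4071]
tcp_rot: [3.14, -0.083, 0.007]
wrist_force: [-1.2, 0.8, -0.2]
width: 0.395
  return _methods._mean(a, axis=axis, dtype=dtype,
  ret = um.true_divide(
dr.py:15: RuntimeWarning: Mean of empty slice.
  e=np.linalg.svd(q[:,:2]-q[:,:2].mean(0),full_matrices=False)[2][0]
Traceback (most recent call last):
  File "dr.py", line 15, in driver
    e=np.linalg.svd(q[:,:2]-q[:,:2].mean(0),full_matrices=False)[2][0]
      ~~~~~~~~~~~~~~~~~~~~~~~~~~~~~~~~~~~~~~~~~~~~~~~~~~~~~~~~~~~~~^^^
IndexError: index 0 is out of bounds for axis 0 with size 0
```

View pics/w5.png

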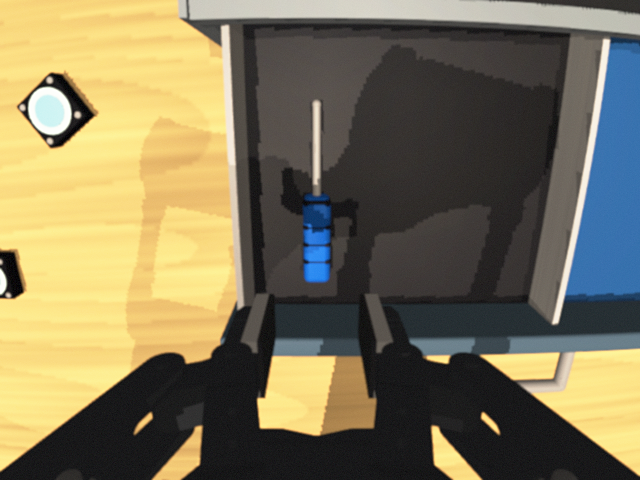

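```bash
cat > look.py <<'E'
from dr import *
import sys
def all(names=('scene','side'),tag=''):
    for n in names:
        s,p,d=snap(n,n+tag+'.png'); np.savez('/tmp/%s.npz'%(n+tag),p=p,d=d)
        for c in sys.argv[2:]:
            try: driver(n,s,p,d,c.split(',')[0],tuple(map(float,c.split(',')[1:3])),rad=.09)
            except Exception as e: print(n,c,'none',e)
if __name__=='__main__': all(tag=sys.argv[1])
E
python3 look.py 2 orange,.42,.35 green,.622,.345; python3 plan.py .606 .341 .25 11
```

```text
scene orange hc [0.4202 0.35  ] dims [0.016  0.0647] ztop 0.0176 yaw -13.0 origin [0.4494 0.3433] grip [0.4241 0.3491] tip [0.5079 0.3298] sgn 32 0
scene green hc [0.6182 0.3417] dims [0.0346 0.0156] ztop 0.0171 yaw -172.3 origin [0.5885 0.3377] grip [0.6143 0.3412] tip [0.529  0.3297] sgn 0 26
side orange hc [0.4192 0.351 ] dims [0.0155 0.0567] ztop 0.0179 yaw -12.1 origin [0.4485 0.3447] grip [0.4231 0.3502] tip [0.5072 0.3322] sgn 2 48
side green hc [0.6258 0.3461] dims [0.0547 0.0152] ztop 0.0179 yaw -166.8 origin [0.5965 0.3392] grip [0.6219 0.3452] tip [0.5381 0.3255] sgn 44 27
t=15.4 w=0.404 F=[ 0.  -0.1 -0.1] grasp=[ 0.522  -0.1159  0.254 ] yaw=-3.0 -> dyaw 14.0 q6 78->106 (lim 146)
 tool rot units(4deg): [ 0.04 -0.15 -3.51]  slide AFTER rot (25mm): [  6.85 -17.27   0.16]  slide in present axes: [  2.46 -18.42   0.16]
```

View pics/side2.png

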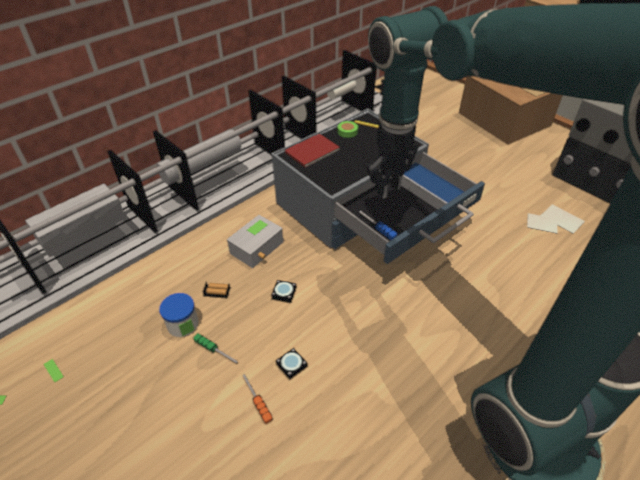

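```bash
python3 -m creep '[{"slide":[0,0,0],"angular":[0,-0.1,-0.9]},{"slide":[0,0,0],"angular":[0,0,-0.9]},{"slide":[0.1,-0.4,0],"angular":[0,0,-0.9]},{"slide":[0.3,-0.9,0],"angular":[0,0,-0.8]},{"slide":[0.4,-0.9,0],"angular":[0,0,0]}]' 0
python3 -m creep '[{"slide":[0.4,-1,0],"angular":[0,0,0]},{"slide":[0.4,-1,0],"angular":[0,0,0]},{"slide":[0.4,-1,0],"angular":[0,0,0]},{"slide":[0.4,-1,0],"angular":[0,0,0]},{"slide":[0.4,-1,0],"angular":[0,0,0]}]'
python3 -m creep '[{"slide":[0.4,-1,0],"angular":[0,0,0]},{"slide":[0.4,-1,0],"angular":[0,0,0]},{"slide":[0.4,-1,0],"angular":[0,0,0]},{"slide":[0.4,-1,0],"angular":[0,0,0]},{"slide":[0.4,-1,0],"angular":[0,0,0]}]'
python3 -m creep '[{"slide":[0.4,-1,0],"angular":[0,0,0]},{"slide":[0.4,-1,0],"angular":[0,0,0]},{"slide":[0.4,-1,0],"angular":[0,0,0]},{"slide":[0.3,-0.8,0],"angular":[0,0,0]},{"slide":[0,0,0],"angular":[0,0,0]}]'
python3 - <<'E'
from dr import *
s,p,d=snap('wrist','w6.png'); driver('wrist',s,p,d,'green',(.622,.345),rad=.06)
E
python3 plan.py .606 .341 .25 11
```

```text
time: 15.78
tool_pos: [0.5305, -0.0578, 0.4037]
tcp_rot: [-3.127, -0.301, 0.008]
wrist_force: [0.4, 0.1, 0.2]
width: 0.499
time: 16.2
tool_pos: [0.556, 0.0756, 0.4035]
tcp_rot: [-3.127, -0.3, 0.009]
wrist_force: [0.7, -0.2, 0.4]
width: 0.501
time: 16.62
tool_pos: [0.5813, 0.2079, 0.4033]
tcp_rot: [3.127, 0.3, -0.009]
wrist_force: [0.6, -0.5, -0.7]
width: 0.499
time: 17.03
tool_pos: [0.6001, 0.3106, 0.4029]
tcp_rot: [-3.125, -0.305, 0.008]
wrist_force: [0.5, -0.1, 0.5]
width: 0.501
wrist green hc [0.6283 0.3444] dims [0.0576 0.0166] ztop 0.0171 yaw -166.5 origin [0.5992 0.3374] grip [0.6244 0.3435] tip [0.5408 0.3234] sgn 229 0
t=17.1 w=0.497 F=[ 0.1 -0.9 -0.3] grasp=[0.5991 0.3087 0.2479] yaw=11.1 -> dyaw -0.1 q6 104->106 (lim 146)
 tool rot units(4deg): [-0.    0.08  0.03]  slide AFTER rot (25mm): [ 0.48 -1.22 -0.09]  slide in present axes: [ 0.48 -1.22 -0.09]
```

View pics/w6.png

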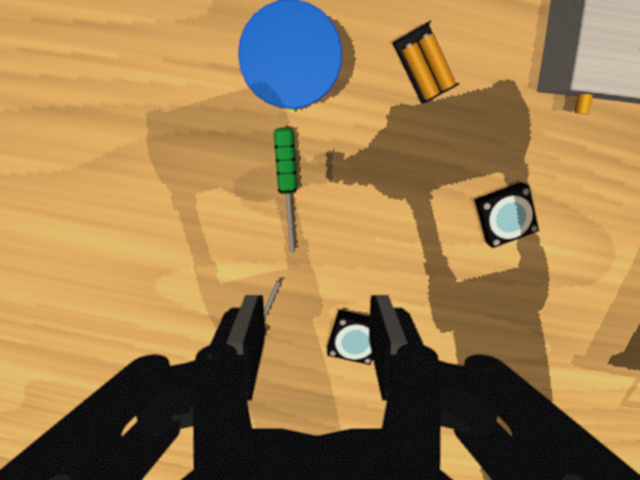

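```bash
python3 -m creep '[{"slide":[0.3,-0.7,0],"angular":[0,0,-0.6]},{"slide":[0.3,-0.6,0],"angular":[0,0,0]},{"slide":[0,0,0],"angular":[0,0,0]}]'
python3 plan.py .614 .3417 .021 13.4
```

```text
time: 17.33
tool_pos: [0.6082, 0.3431, 0.4034]
tcp_rot: [-3.119, -0.367, 0.007]
wrist_force: [0.3, -0.6, -0.8]
width: 0.498
t=17.3 w=0.498 F=[ 0.3 -0.6 -0.8] grasp=[0.6075 0.3431 0.2484] yaw=13.4 -> dyaw -0.0 q6 104->104 (lim 146)
 tool rot units(4deg): [-0.02  0.06  0.01]  slide AFTER rot (25mm): [0.21 0.11 9.1 ]  slide in present axes: [0.25 0.12 9.09]
```

```bash
python3 -m creep '[{"slide":[0.2,0.1,0.5],"angular":[0,0.06,0]},{"slide":[0,0,1],"angular":[0,0,0]},{"slide":[0,0,1],"angular":[0,0,0]},{"slide":[0,0,1],"angular":[0,0,0]},{"slide":[0,0,1],"angular":[0,0,0]}]'
python3 -m creep '[{"slide":[0,0,1],"angular":[0,0,0]},{"slide":[0,0,1],"angular":[0,0,0]},{"slide":[0,0,0.8],"angular":[0,0,0]},{"slide":[0,0,0.5],"angular":[0,0,0]},{"slide":[0,0,0],"angular":[0,0,0]}]'
python3 plan.py .614 .3417 .021 13.4
```

```text
time: 17.75
tool_pos: [0.6135, 0.3387, 0.2896]
tcp_rot: [3.12, 0.364, -0.001]
wrist_force: [-0.1, -0.1, 0.4]
width: 0.501
time: 18.17
tool_pos: [0.612, 0.3384, 0.2044]
tcp_rot: [3.118, 0.364, -0.011]
wrist_force: [-0.1, -0.0, -0.5]
width: 0.503
t=18.2 w=0.503 F=[-0.1 -0.  -0.5] grasp=[0.6109 0.3379 0.0494] yaw=13.3 -> dyaw 0.1 q6 104->104 (lim 146)
 tool rot units(4deg): [ 0.02  0.1  -0.02]  slide AFTER rot (25mm): [ 0.11 -0.11  1.13]  slide in present axes: [ 0.12 -0.11  1.13]
```

```bash
python3 -m creep '[{"slide":[0.1,-0.1,0.6],"angular":[0,0.08,0]},{"slide":[0,0,0.5],"angular":[0,0,0]},{"slide":[0,0,0],"angular":[0,0,0]}]'
python3 plan.py .614 .3417 .021 13.4
python3 -m creep '[{"slide":[0,0,0],"angular":[0,0,0]},{"slide":[0,0,0],"angular":[0,0,0]},{"slide":[0,0,0],"angular":[0,0,0]},{"slide":[0,0,0],"angular":[0,0,0]}]' 1 40
python3 plan.py .614 .3417 .021 13.4
```

```text
time: 18.42
tool_pos: [0.6149, 0.3429, 0.1798]
tcp_rot: [-3.12, -0.365, -0.004]
wrist_force: [-1.1, 0.0, -0.5]
width: 0.499
t=18.4 w=0.499 F=[-1.1  0.  -0.5] grasp=[0.6154 0.343  0.0248] yaw=13.4 -> dyaw 0.0 q6 104->104 (lim 146)
 tool rot units(4deg): [ 0.   -0.04 -0.01]  slide AFTER rot (25mm): [-0.05  0.04  0.15]  slide in present axes: [-0.05  0.04  0.15]
time: 18.75
tool_pos: [0.6161, 0.3441, 0.183]
tcp_rot: [-3.118, -0.366, -0.012]
wrist_force: [-0.2, -0.8, -1.0]
width: 0.191
t=18.8 w=0.191 F=[-0.2 -0.8 -1. ] grasp=[0.6173 0.3446 0.028 ] yaw=13.4 -> dyaw 0.0 q6 104->104 (lim 146)
 tool rot units(4deg): [-0.02 -0.12 -0.01]  slide AFTER rot (25mm): [-0.11  0.07  0.28]  slide in present axes: [-0.11  0.07  0.28]
```

```bash
python3 -m creep '[{"slide":[0,0,0],"angular":[0,0,0]},{"slide":[0,0,0],"angular":[0,0,0]},{"slide":[-0.05,0,0.3],"angular":[0,-0.1,0]},{"slide":[0,0,0],"angular":[0,0,0]},{"slide":[0,0,0],"angular":[0,0,0]}]' 0.25
python3 plan.py .614 .3417 .021 13.4
python3 -m creep '[{"slide":[0,0,0],"angular":[0,0,0]},{"slide":[0,0,0],"angular":[0,0,0]},{"slide":[0,0,0],"angular":[0,0,0]},{"slide":[0,0,0],"angular":[0,0,0]}]' 1 40
python3 plan.py .614 .3417 .021 13.4
```

```text
time: 19.17
tool_pos: [0.614, 0.3434, 0.1732]
tcp_rot: [3.12, 0.366, -0.004]
wrist_force: [0.7, -0.4, 1.1]
width: 0.372
t=19.2 w=0.372 F=[ 0.7 -0.4  1.1] grasp=[0.6136 0.3433 0.0182] yaw=13.4 -> dyaw 0.0 q6 104->104 (lim 146)
 tool rot units(4deg): [-0.    0.04 -0.01]  slide AFTER rot (25mm): [-0.02  0.07 -0.11]  slide in present axes: [-0.02  0.07 -0.11]
time: 19.5
tool_pos: [0.6146, 0.3437, 0.1743]
tcp_rot: [-3.12, -0.366, 0.001]
wrist_force: [-0.4, -0.0, -0.4]
width: 0.202
t=19.5 w=0.202 F=[-0.4 -0.  -0.4] grasp=[0.6145 0.3438 0.0193] yaw=13.4 -> dyaw 0.0 q6 104->104 (lim 146)
 tool rot units(4deg): [-0.01  0.01 -0.01]  slide AFTER rot (25mm): [-0.04  0.07 -0.07]  slide in present axes: [-0.04  0.07 -0.07]
```

```bash
python3 -m creep '[{"slide":[0,0,-0.4],"angular":[0,0,0]},{"slide":[0,0,-0.8],"angular":[0,0,0]},{"slide":[0,0,-1],"angular":[0,0,0]},{"slide":[0,0,-1],"angular":[0,0,0]},{"slide":[0,0,-1],"angular":[0,0,0]}]'
python3 -m creep '[{"slide":[0,0,-1],"angular":[0,0,-1]},{"slide":[0,0,-1],"angular":[0,0,-1]},{"slide":[0,0,-1],"angular":[0,0,-1]},{"slide":[0,0,-1],"angular":[0,0,-1]},{"slide":[0,0,-1],"angular":[0,0,-1]}]'
python3 -m creep '[{"slide":[-0.4,0.2,0],"angular":[0,0,-1]},{"slide":[-0.8,0.5,0],"angular":[0,0,-1]},{"slide":[-0.8,0.5,0],"angular":[0,0,-1]},{"slide":[-0.9,0.4,0],"angular":[0,0,-1]},{"slide":[-0.9,0.4,0],"angular":[0,0,-1]}]'
python3 -m creep '[{"slide":[-0.9,0.2,0],"angular":[0,0,-1]},{"slide":[-0.9,0.2,0],"angular":[0,0,-1]},{"slide":[-0.9,0.1,0],"angular":[0,0,-1]},{"slide":[-0.9,0.1,0],"angular":[0,0,-1]},{"slide":[-0.9,0,0],"angular":[0,0,-1]}]'
python3 -m creep '[{"slide":[-0.9,-0.2,0],"angular":[0,0,-1]},{"slide":[-0.9,-0.2,0],"angular":[0,0,-1]},{"slide":[-0.9,-0.3,0],"angular":[0,0,-1]},{"slide":[-0.9,-0.3,0],"angular":[0,0,-1]},{"slide":[-0.9,-0.4,0],"angular":[0,0,-1]}]'
python3 plan.py .5264 -.1751 .25 176.85
```

```text
time: 19.92
tool_pos: [0.6145, 0.3435, 0.2809]
tcp_rot: [-3.12, -0.366, 0.001]
wrist_force: [0.9, 0.1, -0.3]
width: 0.199
time: 20.33
tool_pos: [0.6144, 0.3434, 0.4065]
tcp_rot: [-3.007, -0.907, -0.0]
wrist_force: [-0.3, 0.2, -0.0]
width: 0.204
time: 20.75
tool_pos: [0.5775, 0.2418, 0.4052]
tcp_rot: [-2.803, -1.416, -0.0]
wrist_force: [-0.2, 0.3, -0.6]
width: 0.199
time: 21.17
tool_pos: [0.5367, 0.1353, 0.4051]
tcp_rot: [-2.516, -1.881, -0.001]
wrist_force: [0.3, -0.2, 0.1]
width: 0.199
time: 21.58
tool_pos: [0.4852, 0.0292, 0.4051]
tcp_rot: [-2.151, -2.29, -0.001]
wrist_force: [0.3, -0.5, -0.8]
width: 0.197
t=21.6 w=0.197 F=[ 0.3 -0.5 -0.8] grasp=[0.4853 0.0293 0.2501] yaw=93.6 -> dyaw 83.3 q6 -3->-108 (lim 146)
 tool rot units(4deg): [ 1.000e-02 -0.000e+00 -2.081e+01]  slide AFTER rot (25mm): [-2.09 -8.07  0.  ]  slide in present axes: [-8.26  1.13 -0.  ]
```

```bash
python3 -m creep '[{"slide":[-0.9,0.1,0],"angular":[0,0,-1]},{"slide":[-0.9,0,0],"angular":[0,0,-1]},{"slide":[-0.9,0,0],"angular":[0,0,-1]},{"slide":[-0.9,-0.1,0],"angular":[0,0,-1]},{"slide":[-0.9,-0.1,0],"angular":[0,0,-1]}]'
python3 -m creep '[{"slide":[0,0,0],"angular":[0,0,-1]},{"slide":[0,0,0],"angular":[0,0,-1]},{"slide":[0,0,0],"angular":[0,0,-1]},{"slide":[0,0,0],"angular":[0,0,-1]},{"slide":[0,0,0],"angular":[0,0,-1]}]'
python3 -m creep '[{"slide":[0,0,0],"angular":[0,0,-1]},{"slide":[0,0,0],"angular":[0,0,-1]},{"slide":[0,0,0],"angular":[0,0,-1]},{"slide":[0,0,0],"angular":[0,0,-1]},{"slide":[0,0,0],"angular":[0,0,-1]}]'
python3 -m creep '[{"slide":[0,0,0],"angular":[0,0,-1]},{"slide":[0,0,0],"angular":[0,0,-1]},{"slide":[0,0,0],"angular":[0,0,-1]},{"slide":[0,0,0],"angular":[0,0,-1]},{"slide":[0,0,0],"angular":[0,0,-0.8]}]'
python3 plan.py .5264 -.1751 .25 176.85
```

```text
time: 22.0
tool_pos: [0.5054, -0.0822, 0.4051]
tcp_rot: [1.721, 2.628, 0.001]
wrist_force: [-0.5, -0.4, -0.3]
width: 0.199
time: 22.42
tool_pos: [0.5056, -0.0812, 0.405]
tcp_rot: [-1.239, -2.887, -0.001]
wrist_force: [0.5, -0.1, -0.2]
width: 0.198
time: 22.83
tool_pos: [0.5056, -0.081, 0.405]
tcp_rot: [-0.718, -3.058, -0.001]
wrist_force: [0.3, 0.6, -0.0]
width: 0.197
time: 23.25
tool_pos: [0.5056, -0.081, 0.405]
tcp_rot: [0.198, 3.135, 0.001]
wrist_force: [-0.2, 0.4, 0.1]
width: 0.204
t=23.2 w=0.204 F=[-0.2  0.4  0.1] grasp=[ 0.5056 -0.081   0.25  ] yaw=172.8 -> dyaw 4.1 q6 -95->-108 (lim 146)
 tool rot units(4deg): [ 0.01  0.   -1.02]  slide AFTER rot (25mm): [-1.04 -3.71 -0.  ]  slide in present axes: [-1.3  -3.63 -0.  ]
```

```bash
python3 -m creep '[{"slide":[0,0,0],"angular":[0,0,-1]},{"slide":[-0.3,-1,0],"angular":[0,0,0]},{"slide":[-0.3,-1,0],"angular":[0,0,0]},{"slide":[-0.3,-1,0],"angular":[0,0,0]},{"slide":[-0.2,-0.7,0],"angular":[0,0,0]}]'
python3 -m creep '[{"slide":[0,0,0],"angular":[0,0,0]},{"slide":[0,0,0],"angular":[0,0,0]}]'
python3 - <<'E'
from dr import *
s,p,d=snap('wrist','w7.png')
E
python3 plan.py .5264 -.1751 .136 176.85
```

```text
time: 23.67
tool_pos: [0.5279, -0.1766, 0.4051]
tcp_rot: [0.094, 3.14, -0.001]
wrist_force: [0.6, 0.0, 0.5]
width: 0.204
time: 23.83
tool_pos: [0.5276, -0.1757, 0.4046]
tcp_rot: [-0.097, -3.14, -0.001]
wrist_force: [-0.1, 0.2, -1.2]
width: 0.199
t=23.9 w=0.201 F=[-0.5  0.3 -0. ] grasp=[ 0.5273 -0.1747  0.2494] yaw=176.5 -> dyaw 0.3 q6 -107->-108 (lim 146)
 tool rot units(4deg): [ 0.02 -0.01 -0.08]  slide AFTER rot (25mm): [ 0.04 -0.01  4.54]  slide in present axes: [ 0.04 -0.01  4.54]
```

View pics/w7.png

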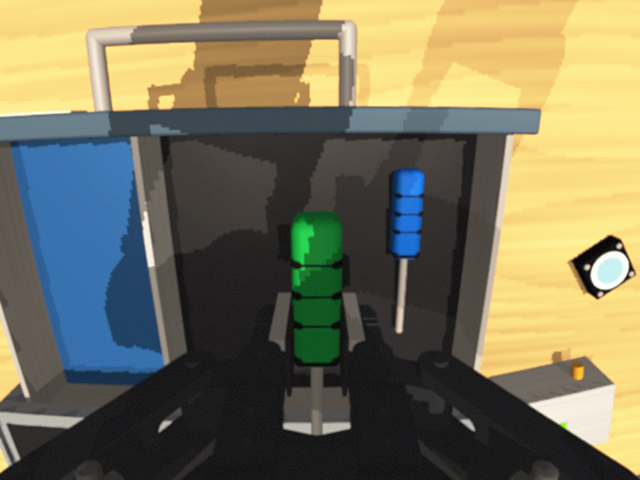

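```bash
python3 -m creep '[{"slide":[0,0,0.5],"angular":[0,0,-0.1]},{"slide":[0,0,1],"angular":[0,0,0]},{"slide":[0,0,1],"angular":[0,0,0]},{"slide":[0,0,1],"angular":[0,0,0]},{"slide":[0,0,0.6],"angular":[0,0,0]}]'
python3 -m creep '[{"slide":[0,0,0.2],"angular":[0,0,0]},{"slide":[0,0,0],"angular":[0,0,0]}]'
python3 plan.py .5264 -.1751 .136 176.85
```

```text
time: 24.3
tool_pos: [0.5261, -0.1732, 0.2979]
tcp_rot: [-0.08, -3.136, -0.004]
wrist_force: [-0.4, 0.4, -1.6]
width: 0.2
time: 24.47
tool_pos: [0.5265, -0.1737, 0.2942]
tcp_rot: [-0.081, -3.135, -0.004]
wrist_force: [1.0, 0.3, -0.4]
width: 0.197
t=24.5 w=0.197 F=[ 1.   0.3 -0.4] grasp=[ 0.5257 -0.1733  0.1392] yaw=177.0 -> dyaw -0.2 q6 -108->-108 (lim 146)
 tool rot units(4deg): [ 0.03 -0.07  0.05]  slide AFTER rot (25mm): [ 0.   -0.06  0.13]  slide in present axes: [ 0.   -0.06  0.13]
```

```bash
python3 -m creep '[{"slide":[0,0,0.1],"angular":[0,0,0]},{"slide":[0,0,0],"angular":[0,0,0]},{"slide":[0,0,0],"angular":[0,0,0]}]'
python3 plan.py .5264 -.1751 .136 176.85
python3 -m creep '[{"slide":[0,0,0],"angular":[0,0,0]},{"slide":[0,0,0],"angular":[0,0,0]},{"slide":[0,0,0],"angular":[0,0,0]}]' 0.3
python3 -m creep '[{"slide":[0,0,-0.5],"angular":[0,0,0]},{"slide":[0,0,-1],"angular":[0,0,0]},{"slide":[0,0,-1],"angular":[0,0,0]},{"slide":[0,0,-1],"angular":[0,0,0]},{"slide":[0,0,-1],"angular":[0,0,0]}]'
python3 - <<'E'
from dr import *
s,p,d=snap('wrist','w8.png')
for c in ['green','blue']: driver('wrist',s,p,d,c,(.526,-.15),z0=.115,rad=.09)
E
python3 look.py 3 orange,.42,.35; python3 plan.py .424 .35 .25 168
```

```text
time: 24.72
tool_pos: [0.5283, -0.175, 0.2955]
tcp_rot: [0.082, 3.139, -0.0]
wrist_force: [0.3, 0.0, -0.9]
width: 0.197
t=24.7 w=0.197 F=[ 0.3  0.  -0.9] grasp=[ 0.5285 -0.175   0.1405] yaw=177.0 -> dyaw -0.1 q6 -108->-108 (lim 146)
 tool rot units(4deg): [-0.    0.02  0.04]  slide AFTER rot (25mm): [ 0.07 -0.01  0.18]  slide in present axes: [ 0.08 -0.01  0.18]
time: 24.97
tool_pos: [0.5279, -0.1751, 0.2949]
tcp_rot: [0.083, 3.14, 0.0]
wrist_force: [0.2, 1.0, 0.1]
width: 0.349
time: 25.38
tool_pos: [0.5276, -0.175, 0.4089]
tcp_rot: [-0.083, -3.14, -0.001]
wrist_force: [-0.3, -0.2, -0.0]
width: 0.349
wrist green hc [ 0.5139 -0.1757] dims [0.0181 0.0582] ztop 0.1318 yaw -3.4 origin [ 0.5439 -0.1775] grip [ 0.5179 -0.1759] tip [ 0.6038 -0.1811] sgn 379 0
wrist blue hc [ 0.5167 -0.1166] dims [0.0184 0.0586] ztop 0.1319 yaw -3.1 origin [ 0.5467 -0.1182] grip [ 0.5207 -0.1168] tip [ 0.6066 -0.1214] sgn 356 0
scene orange hc [0.4237 0.3495] dims [0.0156 0.0565] ztop 0.0176 yaw -13.0 origin [0.4529 0.3427] grip [0.4275 0.3486] tip [0.5113 0.3292] sgn 31 0
side orange hc [0.42   0.3512] dims [0.0152 0.0574] ztop 0.0177 yaw -12.4 origin [0.4493 0.3448] grip [0.4239 0.3504] tip [0.5079 0.3319] sgn 0 50
t=25.5 w=0.353 F=[ 0.6 -0.1 -0.4] grasp=[ 0.5295 -0.1757  0.2559] yaw=177.0 -> dyaw -9.0 q6 -108->-41 (lim 146)
 tool rot units(4deg): [-0.02  0.09  2.24]  slide AFTER rot (25mm): [ 8.46 19.69  0.23]  slide in present axes: [ 5.29 20.77  0.17]
```

View pics/w8.png

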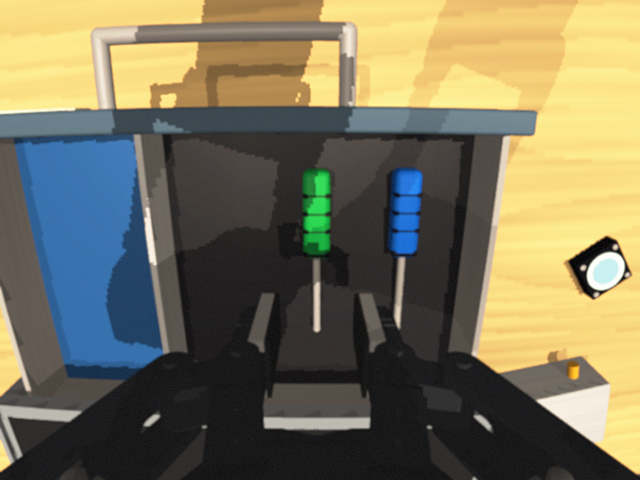

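View pics/side3.png

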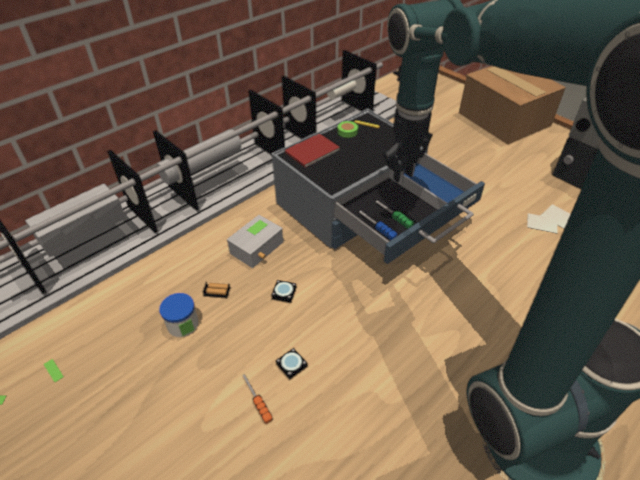

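```bash
python3 -m creep '[{"slide":[0,0.2,0],"angular":[0,0,0.8]},{"slide":[0.2,0.6,0],"angular":[0,0,0.8]},{"slide":[0.4,0.9,0],"angular":[0,0,0.8]},{"slide":[0.4,0.9,0],"angular":[0,0,0]},{"slide":[0.4,0.9,0],"angular":[0,0,0]}]' 0
python3 -m creep '[{"slide":[0.4,0.95,0],"angular":[0,0,0]},{"slide":[0.4,0.95,0],"angular":[0,0,0]},{"slide":[0.4,0.95,0],"angular":[0,0,0]},{"slide":[0.4,0.95,0],"angular":[0,0,0]},{"slide":[0.4,0.95,0],"angular":[0,0,0]}]'
python3 -m creep '[{"slide":[0.4,0.95,0],"angular":[0,0,0]},{"slide":[0.4,0.95,0],"angular":[0,0,0]},{"slide":[0.4,0.95,0],"angular":[0,0,0]},{"slide":[0.4,0.95,0],"angular":[0,0,0]},{"slide":[0.4,0.95,0],"angular":[0,0,0]}]'
python3 -m creep '[{"slide":[0.4,0.95,0],"angular":[0,0,0]},{"slide":[0.4,0.95,0],"angular":[0,0,0]},{"slide":[0.4,0.95,0],"angular":[0,0,0]},{"slide":[0.4,0.95,0],"angular":[0,0,0]},{"slide":[0.4,0.95,0],"angular":[0,0,0]}]'
python3 plan.py .4235 .35 .25 167.6
```

```text
time: 25.95
tool_pos: [0.508, -0.0817, 0.4055]
tcp_rot: [-0.347, -3.119, -0.001]
wrist_force: [-0.0, 0.1, -0.3]
width: 0.501
time: 26.37
tool_pos: [0.4851, 0.0454, 0.4058]
tcp_rot: [-0.346, -3.12, -0.0]
wrist_force: [-0.1, 0.4, 0.3]
width: 0.501
time: 26.78
tool_pos: [0.4622, 0.1721, 0.4059]
tcp_rot: [-0.345, -3.12, 0.0]
wrist_force: [0.7, -0.0, 0.5]
width: 0.504
time: 27.2
tool_pos: [0.4395, 0.2989, 0.4059]
tcp_rot: [-0.345, -3.12, 0.001]
wrist_force: [-0.0, -0.1, 0.7]
width: 0.498
t=27.2 w=0.498 F=[-0.  -0.1  0.7] grasp=[0.4391 0.2988 0.2509] yaw=167.4 -> dyaw 0.2 q6 -46->-41 (lim 146)
 tool rot units(4deg): [-0.02 -0.03 -0.06]  slide AFTER rot (25mm): [1.06 1.86 0.04]  slide in present axes: [1.07 1.86 0.04]
```

```bash
python3 -m creep '[{"slide":[0.5,0.9,0],"angular":[0,0,0]},{"slide":[0.5,0.7,0],"angular":[0,0,0]},{"slide":[0,0,0],"angular":[0,0,0]},{"slide":[0,0,0],"angular":[0,0,0]}]'
python3 - <<'E'
from dr import *
s,p,d=snap('wrist','w9.png'); driver('wrist',s,p,d,'orange',(.42,.35),rad=.06)
E
python3 plan.py .4235 .35 .02 167.6
```

```text
time: 27.53
tool_pos: [0.4239, 0.343, 0.4059]
tcp_rot: [-0.342, -3.121, 0.002]
wrist_force: [-0.5, -0.3, 0.5]
width: 0.5
wrist orange hc [0.4191 0.3499] dims [0.018  0.0583] ztop 0.0168 yaw -12.3 origin [0.4484 0.3436] grip [0.423  0.3491] tip [0.5071 0.3308] sgn 215 0
t=27.6 w=0.500 F=[-0.2  0.3  0.1] grasp=[0.424  0.3421 0.2511] yaw=167.4 -> dyaw 0.2 q6 -41->-41 (lim 146)
 tool rot units(4deg): [-0.02 -0.03 -0.04]  slide AFTER rot (25mm): [0.1  0.29 9.24]  slide in present axes: [0.08 0.31 9.24]
```

View pics/w9.png

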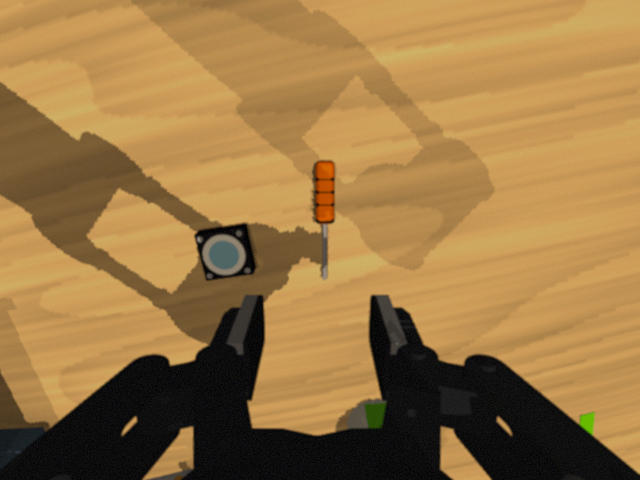

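```bash
python3 -m creep '[{"slide":[0.1,0.3,0.5],"angular":[0,0,0]},{"slide":[0,0,1],"angular":[0,0,0]},{"slide":[0,0,1],"angular":[0,0,0]},{"slide":[0,0,1],"angular":[0,0,0]},{"slide":[0,0,1],"angular":[0,0,0]}]'
python3 -m creep '[{"slide":[0,0,1],"angular":[0,0,0]},{"slide":[0,0,1],"angular":[0,0,0]},{"slide":[0,0,1],"angular":[0,0,0]},{"slide":[0,0,0.8],"angular":[0,0,0]},{"slide":[0,0,0.4],"angular":[0,0,0]}]'
python3 -m creep '[{"slide":[0,0,0.2],"angular":[0,0,0]},{"slide":[0,0,0],"angular":[0,0,0]}]'
python3 plan.py .423 .3493 .02 167.6
```

```text
time: 28.0
tool_pos: [0.4238, 0.3494, 0.2925]
tcp_rot: [-0.348, -3.121, -0.0]
wrist_force: [-0.2, 0.2, -0.5]
width: 0.503
time: 28.42
tool_pos: [0.4225, 0.3484, 0.1855]
tcp_rot: [-0.347, -3.117, 0.006]
wrist_force: [-0.7, -0.4, -0.2]
width: 0.505
time: 28.58
tool_pos: [0.4234, 0.3497, 0.1831]
tcp_rot: [-0.347, -3.12, 0.002]
wrist_force: [-1.1, 0.4, 0.6]
width: 0.501
t=28.6 w=0.501 F=[-1.1  0.4  0.6] grasp=[0.423  0.3495 0.0281] yaw=167.3 -> dyaw 0.3 q6 -40->-41 (lim 146)
 tool rot units(4deg): [-0.02 -0.04 -0.07]  slide AFTER rot (25mm): [ 0.01 -0.02  0.32]  slide in present axes: [ 0.01 -0.02  0.33]
```

```bash
python3 -m creep '[{"slide":[0,0,0.3],"angular":[0,0,0]},{"slide":[0,0,0],"angular":[0,0,0]},{"slide":[0,0,0],"angular":[0,0,0]}]'
python3 plan.py .423 .3493 .02 167.6
python3 -m creep '[{"slide":[0,0,0],"angular":[0,0,0]},{"slide":[0,0,0],"angular":[0,0,0]},{"slide":[0,0,0],"angular":[0,0,0]},{"slide":[0,0,0],"angular":[0,0,0]}]' 1 40
python3 plan.py .423 .3493 .02 167.6
```

```text
time: 28.83
tool_pos: [0.4241, 0.3507, 0.1777]
tcp_rot: [0.346, 3.122, 0.002]
wrist_force: [-0.5, 0.0, 0.6]
width: 0.497
t=28.8 w=0.497 F=[-0.5  0.   0.6] grasp=[0.4241 0.3509 0.0227] yaw=167.4 -> dyaw 0.2 q6 -40->-41 (lim 146)
 tool rot units(4deg): [ 0.02 -0.   -0.06]  slide AFTER rot (25mm): [ 0.03 -0.06  0.11]  slide in present axes: [ 0.03 -0.06  0.11]
time: 29.17
tool_pos: [0.4242, 0.3509, 0.178]
tcp_rot: [0.345, 3.122, 0.003]
wrist_force: [0.4, 0.0, 4.0]
width: 0.2
t=29.2 w=0.200 F=[0.4 0.  4. ] grasp=[0.4243 0.3512 0.023 ] yaw=167.4 -> dyaw 0.2 q6 -40->-41 (lim 146)
 tool rot units(4deg): [ 0.03  0.01 -0.06]  slide AFTER rot (25mm): [ 0.03 -0.07  0.12]  slide in present axes: [ 0.03 -0.07  0.12]
```

```bash
python3 -m creep '[{"slide":[0,0,-0.4],"angular":[0,0,0]},{"slide":[0,0,-0.8],"angular":[0,0,0]},{"slide":[0,0,-1],"angular":[0,0,0]},{"slide":[0,0,-1],"angular":[0,0,0]},{"slide":[0,0,-1],"angular":[0,0,0]}]'
python3 -m creep '[{"slide":[0,0,-1],"angular":[0,0,0]},{"slide":[0,0,-1],"angular":[0,0,0]},{"slide":[0,0,-1],"angular":[0,0,-0.8]},{"slide":[0,0,-1],"angular":[0,0,-0.8]},{"slide":[0,0,-1],"angular":[0,0,-0.8]}]'
python3 - <<'E'
from dr import *
s,p,d=snap('wrist','w10.png')
E
python3 plan.py .5141 -.2345 .25 176.85
```

```text
time: 29.58
tool_pos: [0.4233, 0.3501, 0.2831]
tcp_rot: [-0.345, -3.121, 0.0]
wrist_force: [0.9, 0.1, -0.4]
width: 0.198
time: 30.0
tool_pos: [0.4233, 0.3499, 0.4085]
tcp_rot: [-0.079, -3.139, -0.001]
wrist_force: [-0.2, 0.3, -0.9]
width: 0.198
t=30.1 w=0.196 F=[1.7 1.  2.8] grasp=[0.4256 0.3519 0.2598] yaw=177.3 -> dyaw -0.4 q6 -50->-114 (lim 146)
 tool rot units(4deg): [0.09 0.09 0.11]  slide AFTER rot (25mm): [ -4.86 -23.19   0.39]  slide in present axes: [ -4.68 -23.22   0.27]
```

View pics/w10.png

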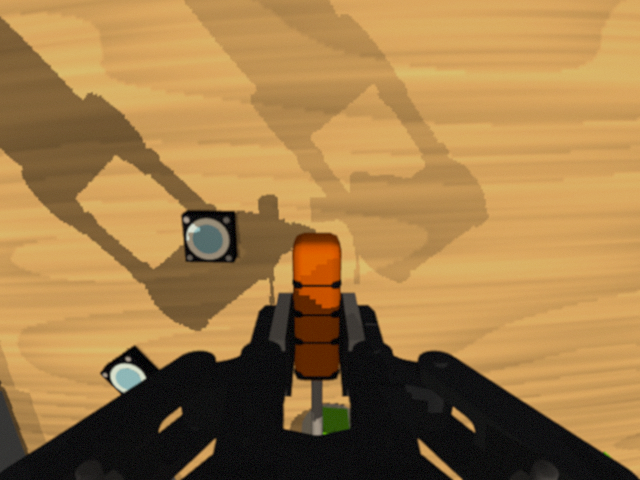

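```bash
python3 -m creep '[{"slide":[-0.1,-0.5,0],"angular":[0,0,0.1]},{"slide":[-0.2,-0.9,0],"angular":[0,0,0]},{"slide":[-0.2,-1,0],"angular":[0,0,0]},{"slide":[-0.2,-1,0],"angular":[0,0,0]},{"slide":[-0.2,-1,0],"angular":[0,0,0]}]'
python3 -m creep '[{"slide":[-0.2,-1,0],"angular":[0,0,0]},{"slide":[-0.2,-1,0],"angular":[0,0,0]},{"slide":[-0.2,-1,0],"angular":[0,0,0]},{"slide":[-0.2,-1,0],"angular":[0,0,0]},{"slide":[-0.2,-1,0],"angular":[0,0,0]}]'
python3 -m creep '[{"slide":[-0.2,-1,0],"angular":[0,0,0]},{"slide":[-0.2,-1,0],"angular":[0,0,0]},{"slide":[-0.2,-1,0],"angular":[0,0,0]},{"slide":[-0.2,-1,0],"angular":[0,0,0]},{"slide":[-0.2,-1,0],"angular":[0,0,0]}]'
python3 -m creep '[{"slide":[-0.2,-1,0],"angular":[0,0,0]},{"slide":[-0.2,-1,0],"angular":[0,0,0]},{"slide":[-0.2,-1,0],"angular":[0,0,0]},{"slide":[-0.2,-1,0],"angular":[0,0,0]},{"slide":[-0.2,-1,0],"angular":[0,0,0]}]'
python3 plan.py .5141 -.2345 .25 176.85
```

```text
time: 30.47
tool_pos: [0.4391, 0.2374, 0.4055]
tcp_rot: [-0.095, -3.137, 0.002]
wrist_force: [0.2, 0.2, -0.7]
width: 0.199
time: 30.88
tool_pos: [0.4563, 0.111, 0.4054]
tcp_rot: [-0.096, -3.137, 0.001]
wrist_force: [0.0, -0.5, -1.4]
width: 0.197
time: 31.3
tool_pos: [0.4737, -0.015, 0.4053]
tcp_rot: [-0.096, -3.137, -0.001]
wrist_force: [0.6, -0.2, -0.4]
width: 0.199
time: 31.72
tool_pos: [0.4911, -0.1411, 0.4052]
tcp_rot: [-0.096, -3.137, -0.002]
wrist_force: [1.0, 0.4, -1.2]
width: 0.199
t=31.7 w=0.199 F=[ 1.   0.4 -1.2] grasp=[ 0.4906 -0.1409  0.2502] yaw=176.5 -> dyaw 0.4 q6 -105->-114 (lim 146)
 tool rot units(4deg): [ 0.02 -0.05 -0.09]  slide AFTER rot (25mm): [-1.12 -3.68  0.01]  slide in present axes: [-1.15 -3.67 -0.  ]
```

```bash
python3 -m creep '[{"slide":[-0.3,-1,0],"angular":[0,0,-0.1]},{"slide":[-0.3,-1,0],"angular":[0,0,0]},{"slide":[-0.3,-0.9,0],"angular":[0,0,0]},{"slide":[-0.2,-0.6,0],"angular":[0,0,0]},{"slide":[0,0,0],"angular":[0,0,0]}]'
python3 -m creep '[{"slide":[0,0,0],"angular":[0,0,0]},{"slide":[0,0,0],"angular":[0,0,0]}]'
python3 - <<'E'
from dr import *
s,p,d=snap('wrist','w11.png')
E
python3 plan.py .5141 -.2345 .139 176.85
```

```text
time: 32.13
tool_pos: [0.5146, -0.2311, 0.4053]
tcp_rot: [-0.088, -3.138, -0.0]
wrist_force: [-0.4, 0.7, -0.3]
width: 0.204
time: 32.3
tool_pos: [0.5144, -0.2279, 0.4058]
tcp_rot: [-0.083, -3.138, -0.003]
wrist_force: [-0.2, 0.3, -0.5]
width: 0.199
t=32.4 w=0.198 F=[-0.7 -0.1 -1. ] grasp=[ 0.5142 -0.2273  0.2511] yaw=177.0 -> dyaw -0.1 q6 -113->-114 (lim 146)
 tool rot units(4deg): [ 0.02 -0.03  0.04]  slide AFTER rot (25mm): [ 0.   -0.28  4.48]  slide in present axes: [-0.01 -0.28  4.48]
```

View pics/w11.png

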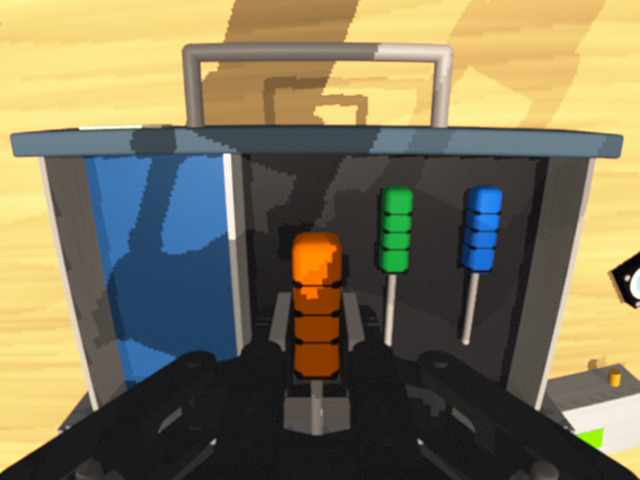

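```bash
python3 -m creep '[{"slide":[0,-0.25,0.5],"angular":[0,0,0]},{"slide":[0,0,1],"angular":[0,0,0]},{"slide":[0,0,1],"angular":[0,0,0]},{"slide":[0,0,1],"angular":[0,0,0]},{"slide":[0,0,0.6],"angular":[0,0,0]}]'
python3 -m creep '[{"slide":[0,0,0.2],"angular":[0,0,0]},{"slide":[0,0,0],"angular":[0,0,0]},{"slide":[0,0,0],"angular":[0,0,0]}]'
python3 plan.py .5141 -.2345 .139 176.85
```

```text
time: 32.77
tool_pos: [0.5132, -0.2334, 0.3003]
tcp_rot: [-0.081, -3.136, -0.004]
wrist_force: [-0.8, -0.4, -1.0]
width: 0.198
time: 33.02
tool_pos: [0.5147, -0.2344, 0.2992]
tcp_rot: [-0.082, -3.14, -0.001]
wrist_force: [-0.1, -0.1, -0.7]
width: 0.202
t=33.0 w=0.202 F=[-0.1 -0.1 -0.7] grasp=[ 0.5146 -0.2344  0.1442] yaw=177.0 -> dyaw -0.2 q6 -114->-114 (lim 146)
 tool rot units(4deg): [ 0.01 -0.01  0.04]  slide AFTER rot (25mm): [ 0.02 -0.    0.21]  slide in present axes: [ 0.02 -0.    0.21]
```

```bash
python3 -m creep '[{"slide":[0,0,0.2],"angular":[0,0,0]},{"slide":[0,0,0],"angular":[0,0,0]},{"slide":[0,0,0],"angular":[0,0,0]}]'
python3 plan.py .5141 -.2345 .139 176.85
python3 -m creep '[{"slide":[0,0,0],"angular":[0,0,0]},{"slide":[0,0,0],"angular":[0,0,0]},{"slide":[0,0,0],"angular":[0,0,0]}]' 0.3
python3 -m creep '[{"slide":[0,0,-0.5],"angular":[0,0,0]},{"slide":[0,0,-1],"angular":[0,0,0]},{"slide":[0,0,-1],"angular":[0,0,0]},{"slide":[0,0,-1],"angular":[0,0,0]},{"slide":[0,0,-1],"angular":[0,0,0]}]'
cat > mt.py <<'E'
from dr import *
def mounts(name,s,p,d,z0=0,rmin=None):
    # lens+ring: pale; plate from depth: points within z 0.012..0.022 and dark
    C=cloud(name,s,d); hsv=cv2.cvtColor(p,cv2.COLOR_RGB2HSV)
    Z=C[...,2]; reg=(d>0)&(C[...,0]>.3)&(C[...,0]<.95)&(np.abs(C[...,1])<.6)&(Z>z0+.011)&(Z<z0+.027)
    m=cv2.morphologyEx(reg.astype(np.uint8),cv2.MORPH_CLOSE,np.ones((3,3)))
    m=cv2.morphologyEx(m,cv2.MORPH_OPEN,np.ones((3,3)))
    k,l,st,ce=cv2.connectedComponentsWithStats(m)
    for i in range(1,k):
        if st[i,4]<80: continue
        c=max(cv2.findContours((l==i).astype(np.uint8),0,2)[0],key=cv2.contourArea)[:,0]
        q=plane(name,s,c,z0+.018)[:,:2].astype(np.float32)
        (x,y),(w,h),a=cv2.minAreaRect(q)
        if .035<min(w,h)<.07 and max(w,h)<.085:
            lens=(l==i)&(hsv[...,2]>110)&(hsv[...,1]<110); v,u=np.nonzero(lens)
            lc=plane(name,s,[[u.mean(),v.mean()]],z0+.018)[0,:2] if len(u) else None
            print(name,'rect c',np.round((x,y),4),np.round((w,h),4),'ang %.1f'%a,'lens c',None if lc is None else lc.round(4),'px',ce[i].round(),'zmed',np.median(Z[l==i]).round(4))
E
python3 - <<'E'
from mt import *
s,p,d=snap('wrist','w12.png')
for c,n in dict(green=(.52,-.176),blue=(.52,-.117),orange=(.51,-.235)).items(): driver('wrist',s,p,d,c,n,z0=.115,rad=.05)
for n in ['scene','side']:
    s,p,d=snap(n,n+'4.png'); mounts(n,s,p,d)
E
```

```text
time: 33.27
tool_pos: [0.5148, -0.2348, 0.2949]
tcp_rot: [0.083, 3.14, -0.0]
wrist_force: [-0.1, 0.2, -0.2]
width: 0.194
t=33.3 w=0.194 F=[-0.1  0.2 -0.2] grasp=[ 0.5149 -0.2348  0.1399] yaw=177.0 -> dyaw -0.1 q6 -114->-114 (lim 146)
 tool rot units(4deg): [-0.    0.01  0.03]  slide AFTER rot (25mm): [0.03 0.01 0.04]  slide in present axes: [0.03 0.01 0.04]
time: 33.52
tool_pos: [0.5147, -0.2348, 0.2947]
tcp_rot: [0.083, 3.14, 0.0]
wrist_force: [-1.1, 0.1, 0.1]
width: 0.351
time: 33.93
tool_pos: [0.5145, -0.2347, 0.4089]
tcp_rot: [-0.083, -3.14, -0.0]
wrist_force: [0.3, 0.3, 0.1]
width: 0.348
wrist green hc [ 0.5144 -0.1758] dims [0.0179 0.059 ] ztop 0.1319 yaw -3.1 origin [ 0.5443 -0.1774] grip [ 0.5184 -0.176 ] tip [ 0.6042 -0.1807] sgn 298 24
wrist blue hc [ 0.5164 -0.1175] dims [0.0184 0.0592] ztop 0.132 yaw -3.0 origin [ 0.5463 -0.1191] grip [ 0.5203 -0.1177] tip [ 0.6062 -0.1222] sgn 404 22
wrist orange hc [ 0.5103 -0.2358] dims [0.0179 0.0604] ztop 0.1318 yaw -3.2 origin [ 0.5402 -0.2374] grip [ 0.5143 -0.236 ] tip [ 0.6001 -0.2407] sgn 386 0
scene rect c [0.4622 0.2402] [0.0501 0.0581] ang 86.1 lens c [0.4568 0.2411] px [427. 248.] zmed 0.0179
scene rect c [0.6233 0.1245] [0.0551 0.053 ] ang 33.0 lens c [0.6187 0.125 ] px [370. 294.] zmed 0.0179
side rect c [0.6183 0.1271] [0.0517 0.0562] ang 33.2 lens c [0.6228 0.1242] px [283. 290.] zmed 0.0192
side rect c [0.734 0.244] [0.0613 0.0378] ang 39.1 lens c [0.7606 0.257 ] px [216. 289.] zmed 0.0189
side rect c [0.4555 0.2431] [0.0524 0.0558] ang 86.4 lens c [0.4598 0.2402] px [291. 363.] zmed 0.019
```

View pics/w12.png

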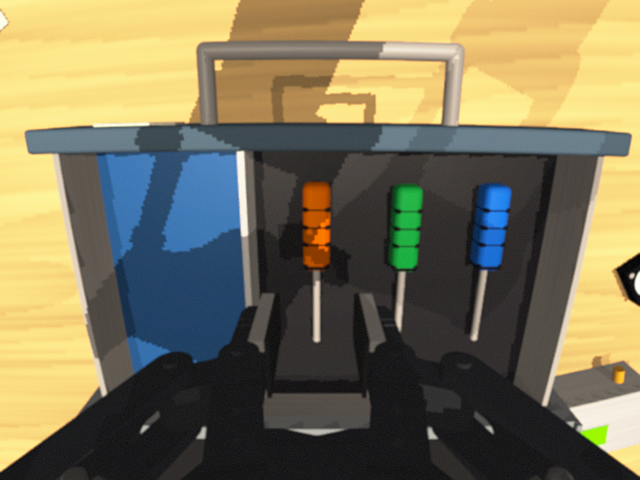

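View pics/side4.png

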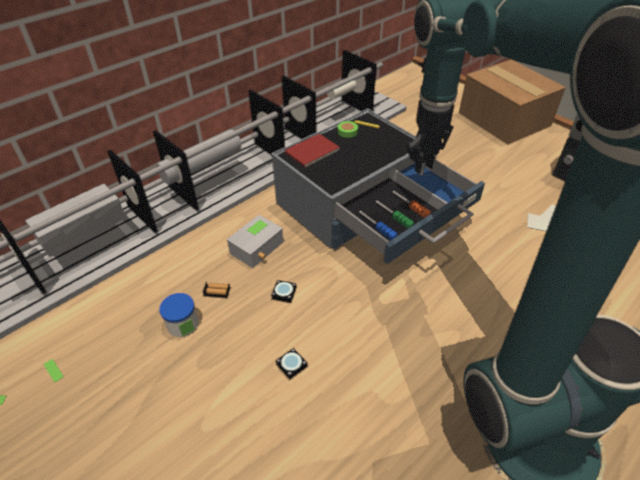

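```bash
python3 plan.py .459 .2415 .25 176.2
```

```text
t=34.1 w=0.351 F=[-0.5  0.4 -0.9] grasp=[ 0.5164 -0.2356  0.2559] yaw=177.0 -> dyaw -0.8 q6 -114->-61 (lim 146)
 tool rot units(4deg): [-0.03  0.08  0.19]  slide AFTER rot (25mm): [ 3.52 18.88  0.24]  slide in present axes: [ 3.26 18.92  0.17]
```

```bash
python3 -m creep '[{"slide":[0.1,0.4,0],"angular":[0,0,0.2]},{"slide":[0.2,0.9,0],"angular":[0,0,0]},{"slide":[0.2,1,0],"angular":[0,0,0]},{"slide":[0.2,1,0],"angular":[0,0,0]},{"slide":[0.2,1,0],"angular":[0,0,0]}]' -0.6
python3 -m creep '[{"slide":[0.2,1,0],"angular":[0,0,0]},{"slide":[0.2,1,0],"angular":[0,0,0]},{"slide":[0.2,1,0],"angular":[0,0,0]},{"slide":[0.2,1,0],"angular":[0,0,0]},{"slide":[0.2,1,0],"angular":[0,0,0]}]'
python3 -m creep '[{"slide":[0.2,1,0],"angular":[0,0,0]},{"slide":[0.2,1,0],"angular":[0,0,0]},{"slide":[0.2,1,0],"angular":[0,0,0]},{"slide":[0.2,1,0],"angular":[0,0,0]},{"slide":[0.2,1,0],"angular":[0,0,0]}]'
python3 -m creep '[{"slide":[0.2,1,0],"angular":[0,0,0]},{"slide":[0.2,1,0],"angular":[0,0,0]},{"slide":[0.2,0.9,0],"angular":[0,0,0]},{"slide":[0.1,0.7,0],"angular":[0,0,0]},{"slide":[0,0,0],"angular":[0,0,0]}]'
python3 plan.py .459 .2415 .25 176.2
```

```text
time: 34.5
tool_pos: [0.4984, -0.1251, 0.4055]
tcp_rot: [-0.106, -3.137, -0.002]
wrist_force: [0.4, -0.3, 0.9]
width: 0.799
time: 34.92
tool_pos: [0.4817, 0.0015, 0.4057]
tcp_rot: [-0.105, -3.137, -0.001]
wrist_force: [-0.3, -0.2, 0.0]
width: 0.801
time: 35.33
tool_pos: [0.4651, 0.1278, 0.4059]
tcp_rot: [-0.105, -3.137, -0.0]
wrist_force: [0.4, 0.3, 0.0]
width: 0.802
time: 35.75
tool_pos: [0.4537, 0.2201, 0.4059]
tcp_rot: [-0.1, -3.137, -0.002]
wrist_force: [0.3, -0.6, -0.1]
width: 0.801
t=35.8 w=0.801 F=[ 0.3 -0.6 -0.1] grasp=[0.4533 0.2203 0.2509] yaw=176.3 -> dyaw -0.1 q6 -63->-61 (lim 146)
 tool rot units(4deg): [ 0.02 -0.04  0.03]  slide AFTER rot (25mm): [-0.15  0.87  0.04]  slide in present axes: [-0.16  0.87  0.04]
```

```bash
python3 -m creep '[{"slide":[-0.1,0.6,0],"angular":[0,0,0]},{"slide":[0,0.2,0],"angular":[0,0,0]},{"slide":[0,0,0],"angular":[0,0,0]},{"slide":[0,0,0],"angular":[0,0,0]}]'
python3 - <<'E'
from mt import *
s,p,d=snap('wrist','w13.png'); mounts('wrist',s,p,d)
for n in ['scene','side']:
    s,p,d=snap(n,n+'5.png'); mounts(n,s,p,d)
E
python3 plan.py .459 .2415 .02 176.2
```

```text
time: 36.08
tool_pos: [0.4585, 0.2373, 0.4066]
tcp_rot: [-0.105, -3.138, 0.0]
wrist_force: [-0.1, -0.1, 0.3]
width: 0.797
wrist rect c [0.4562 0.2406] [0.0497 0.0495] ang 86.4 lens c [0.4563 0.2403] px [321. 196.] zmed 0.0175
scene rect c [0.4616 0.2402] [0.0502 0.057 ] ang 85.7 lens c [0.4568 0.2406] px [427. 248.] zmed 0.0179
scene rect c [0.6235 0.1243] [0.0551 0.0536] ang 33.0 lens c [0.6187 0.125 ] px [370. 294.] zmed 0.018
side rect c [0.6166 0.1262] [0.0479 0.0561] ang 34.2 lens c [0.62   0.1227] px [284. 290.] zmed 0.0193
side rect c [0.734  0.2437] [0.0604 0.0371] ang 43.1 lens c [0.7606 0.257 ] px [215. 288.] zmed 0.0191
side rect c [0.4564 0.243 ] [0.0521 0.0539] ang 86.4 lens c [0.4592 0.2401] px [291. 363.] zmed 0.0188
t=36.2 w=0.799 F=[-0.2 -0.3  0.5] grasp=[0.4583 0.2369 0.2518] yaw=176.1 -> dyaw 0.1 q6 -62->-61 (lim 146)
 tool rot units(4deg): [ 0.   -0.01 -0.02]  slide AFTER rot (25mm): [-0.01  0.19  9.27]  slide in present axes: [-0.02  0.18  9.27]
```

View pics/w13.png

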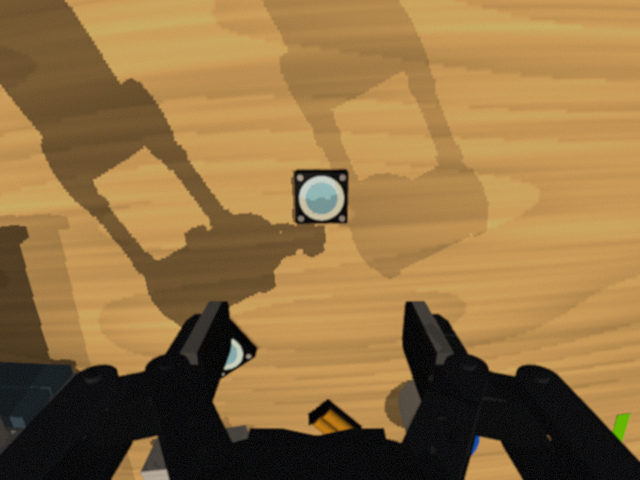

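```bash
python3 -m creep '[{"slide":[0.05,0.15,0.5],"angular":[0,0,0]},{"slide":[0,0,1],"angular":[0,0,0]},{"slide":[0,0,1],"angular":[0,0,0]},{"slide":[0,0,1],"angular":[0,0,0]},{"slide":[0,0,1],"angular":[0,0,0]}]'
python3 -m creep '[{"slide":[0,0,1],"angular":[0,0,0]},{"slide":[0,0,1],"angular":[0,0,0]},{"slide":[0,0,1],"angular":[0,0,0]},{"slide":[0,0,0.8],"angular":[0,0,0]},{"slide":[0,0,0.4],"angular":[0,0,0]}]'
python3 -m creep '[{"slide":[0,0,0.2],"angular":[0,0,0]},{"slide":[0,0,0],"angular":[0,0,0]}]'
python3 plan.py .457 .2408 .016 176.2
```

```text
time: 36.65
tool_pos: [0.4569, 0.2411, 0.2926]
tcp_rot: [-0.106, -3.139, -0.001]
wrist_force: [0.1, -0.5, 0.1]
width: 0.8
time: 37.07
tool_pos: [0.4554, 0.2404, 0.1858]
tcp_rot: [-0.106, -3.134, 0.003]
wrist_force: [-0.2, 0.5, 0.4]
width: 0.796
time: 37.23
tool_pos: [0.4567, 0.2411, 0.1832]
tcp_rot: [-0.105, -3.137, 0.001]
wrist_force: [-0.7, 0.0, 1.1]
width: 0.802
t=37.2 w=0.802 F=[-0.7  0.   1.1] grasp=[0.4562 0.2411 0.0282] yaw=176.2 -> dyaw 0.0 q6 -61->-61 (lim 146)
 tool rot units(4deg): [-0.01 -0.04 -0.01]  slide AFTER rot (25mm): [-0.01 -0.01  0.49]  slide in present axes: [-0.02 -0.01  0.49]
```

```bash
python3 -m creep '[{"slide":[0,0,0.4],"angular":[0,0,0]},{"slide":[0,0,0],"angular":[0,0,0]},{"slide":[0,0,0],"angular":[0,0,0]}]'
python3 plan.py .457 .2408 .016 176.2
python3 -m creep '[{"slide":[0,0,0],"angular":[0,0,0]},{"slide":[0,0,0],"angular":[0,0,0]},{"slide":[0,0,0],"angular":[0,0,0]},{"slide":[0,0,0],"angular":[0,0,0]}]' 1 40
python3 plan.py .457 .2408 .016 176.2
```

```text
time: 37.48
tool_pos: [0.4574, 0.2416, 0.1748]
tcp_rot: [-0.105, -3.14, -0.001]
wrist_force: [-0.6, 0.1, -0.5]
width: 0.8
t=37.5 w=0.800 F=[-0.6  0.1 -0.5] grasp=[0.4574 0.2417 0.0198] yaw=176.2 -> dyaw 0.0 q6 -61->-61 (lim 146)
 tool rot units(4deg): [ 0.01 -0.   -0.01]  slide AFTER rot (25mm): [ 0.02 -0.03  0.15]  slide in present axes: [ 0.02 -0.03  0.15]
time: 37.82
tool_pos: [0.4578, 0.2418, 0.1754]
tcp_rot: [0.105, 3.139, 0.002]
wrist_force: [0.4, 0.6, 5.9]
width: 0.575
t=37.8 w=0.575 F=[0.4 0.6 5.9] grasp=[0.458  0.242  0.0204] yaw=176.2 -> dyaw 0.0 q6 -61->-61 (lim 146)
 tool rot units(4deg): [ 0.02  0.01 -0.01]  slide AFTER rot (25mm): [ 0.03 -0.04  0.18]  slide in present axes: [ 0.03 -0.04  0.18]
```

```bash
python3 -m creep '[{"slide":[0,0,-0.4],"angular":[0,0,0]},{"slide":[0,0,-0.8],"angular":[0,0,0]},{"slide":[0,0,-1],"angular":[0,0,0]},{"slide":[0,0,-1],"angular":[0,0,0]},{"slide":[0,0,-1],"angular":[0,0,0]}]'
python3 -m creep '[{"slide":[0,0,-1],"angular":[0,0,0]},{"slide":[0,0,-1],"angular":[0,0,0]},{"slide":[0,0,-1],"angular":[0,0,0]},{"slide":[0,0,-1],"angular":[0,0,0]},{"slide":[0,0,-1],"angular":[0,0,-0.2]}]'
python3 - <<'E'
from dr import *
s,p,d=snap('wrist','w14.png')
E
python3 plan.py .5785 -.3382 .25 176.85
```

```text
time: 38.23
tool_pos: [0.4567, 0.2412, 0.2804]
tcp_rot: [-0.105, -3.138, -0.0]
wrist_force: [0.6, -0.3, -1.2]
width: 0.571
time: 38.65
tool_pos: [0.4567, 0.2411, 0.4057]
tcp_rot: [-0.083, -3.139, -0.001]
wrist_force: [-0.8, 0.0, -1.8]
width: 0.576
t=38.7 w=0.574 F=[2.2 0.  2.1] grasp=[0.4593 0.2424 0.2568] yaw=177.0 -> dyaw -0.2 q6 -62->-120 (lim 146)
 tool rot units(4deg): [0.07 0.1  0.05]  slide AFTER rot (25mm): [ -6.08 -22.9    0.27]  slide in present axes: [ -6.   -22.92   0.21]
```

View pics/w14.png

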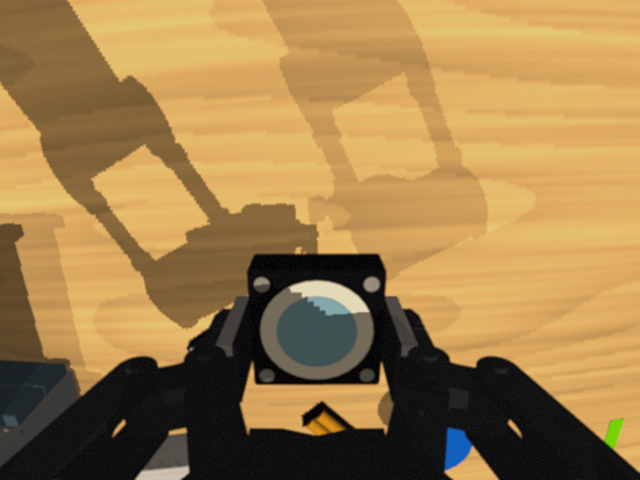

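```bash
python3 -m creep '[{"slide":[-0.1,-0.4,0],"angular":[0,0,0]},{"slide":[-0.2,-0.8,0],"angular":[0,0,0]},{"slide":[-0.25,-1,0],"angular":[0,0,0]},{"slide":[-0.25,-1,0],"angular":[0,0,0]},{"slide":[-0.25,-1,0],"angular":[0,0,0]}]'
python3 -m creep '[{"slide":[-0.25,-1,0],"angular":[0,0,0]},{"slide":[-0.25,-1,0],"angular":[0,0,0]},{"slide":[-0.25,-1,0],"angular":[0,0,0]},{"slide":[-0.25,-1,0],"angular":[0,0,0]},{"slide":[-0.25,-1,0],"angular":[0,0,0]}]'
python3 -m creep '[{"slide":[-0.25,-1,0],"angular":[0,0,0]},{"slide":[-0.25,-1,0],"angular":[0,0,0]},{"slide":[-0.25,-1,0],"angular":[0,0,0]},{"slide":[-0.25,-1,0],"angular":[0,0,0]},{"slide":[-0.25,-1,0],"angular":[0,0,0]}]'
python3 -m creep '[{"slide":[-0.25,-1,0],"angular":[0,0,0]},{"slide":[-0.25,-1,0],"angular":[0,0,0]},{"slide":[-0.25,-1,0],"angular":[0,0,0]},{"slide":[-0.25,-1,0],"angular":[0,0,0]},{"slide":[-0.25,-1,0],"angular":[0,0,0]}]'
python3 plan.py .5785 -.3382 .25 176.85
```

```text
time: 39.12
tool_pos: [0.4771, 0.1334, 0.4021]
tcp_rot: [-0.082, -3.136, 0.001]
wrist_force: [0.4, 0.0, -1.8]
width: 0.573
time: 39.53
tool_pos: [0.5016, 0.0067, 0.402]
tcp_rot: [-0.084, -3.136, -0.0]
wrist_force: [1.3, 1.0, -1.4]
width: 0.575
time: 39.95
tool_pos: [0.5261, -0.1196, 0.4018]
tcp_rot: [-0.084, -3.136, -0.002]
wrist_force: [0.4, 0.4, -1.2]
width: 0.574
time: 40.37
tool_pos: [0.5506, -0.2459, 0.4014]
tcp_rot: [-0.084, -3.136, -0.003]
wrist_force: [0.8, -0.2, -0.6]
width: 0.575
t=40.4 w=0.575 F=[ 0.8 -0.2 -0.6] grasp=[ 0.5499 -0.2456  0.2465] yaw=176.9 -> dyaw -0.1 q6 -113->-120 (lim 146)
 tool rot units(4deg): [ 0.03 -0.07  0.02]  slide AFTER rot (25mm): [-1.32 -3.62 -0.14]  slide in present axes: [-1.31 -3.63 -0.16]
```

```bash
python3 -m creep '[{"slide":[-0.35,-1,0],"angular":[0,0,0]},{"slide":[-0.35,-1,0],"angular":[0,0,0]},{"slide":[-0.35,-1,0],"angular":[0,0,0]},{"slide":[-0.2,-0.6,0],"angular":[0,0,0]},{"slide":[0,0,0],"angular":[0,0,0]}]'
python3 -m creep '[{"slide":[0,0,0],"angular":[0,0,0]},{"slide":[0,0,0],"angular":[0,0,0]}]'
python3 - <<'E'
from dr import *
s,p,d=snap('wrist','w15.png')
E
python3 plan.py .5785 -.3382 .137 176.85
```

```text
time: 40.78
tool_pos: [0.5774, -0.3392, 0.401]
tcp_rot: [-0.088, -3.136, -0.001]
wrist_force: [-0.6, 0.3, -0.5]
width: 0.576
time: 40.95
tool_pos: [0.5774, -0.3355, 0.4021]
tcp_rot: [-0.084, -3.137, -0.004]
wrist_force: [0.8, 0.0, -1.9]
width: 0.575
t=41.0 w=0.575 F=[-0.2 -1.3 -1.1] grasp=[ 0.5771 -0.3347  0.2476] yaw=177.0 -> dyaw -0.1 q6 -119->-119 (lim 146)
 tool rot units(4deg): [ 0.03 -0.04  0.03]  slide AFTER rot (25mm): [-0.04 -0.12  4.42]  slide in present axes: [-0.06 -0.13  4.42]
```

View pics/w15.png

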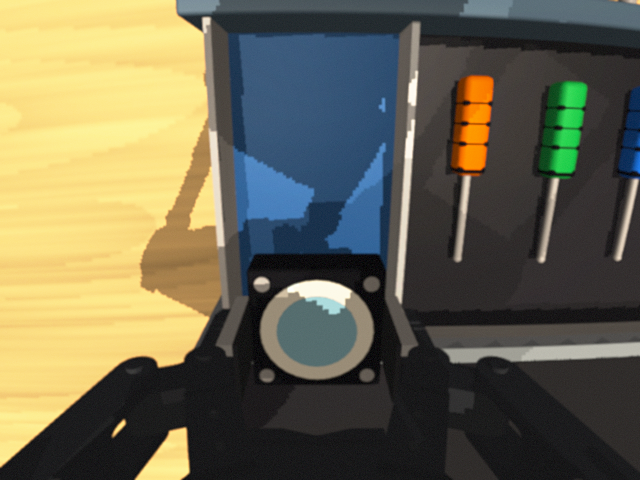

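```bash
python3 -m creep '[{"slide":[-0.05,-0.1,0.5],"angular":[0,0,0]},{"slide":[0,0,0.8],"angular":[0,0,0]},{"slide":[0,0,0.8],"angular":[0,0,0]},{"slide":[0,0,0.8],"angular":[0,0,0]}]'
python3 -m creep '[{"slide":[0,0,0.6],"angular":[0,0,0]},{"slide":[0,0,0.2],"angular":[0,0,0]},{"slide":[0,0,0],"angular":[0,0,0]}]'
python3 plan.py .5785 -.3382 .137 176.85
```

```text
time: 41.33
tool_pos: [0.5792, -0.3374, 0.3302]
tcp_rot: [-0.081, -3.14, -0.001]
wrist_force: [0.7, -0.2, -1.9]
width: 0.575
time: 41.58
tool_pos: [0.5785, -0.3371, 0.3085]
tcp_rot: [-0.081, -3.136, -0.005]
wrist_force: [-0.0, 0.1, -1.1]
width: 0.576
t=41.6 w=0.576 F=[-0.   0.1 -1.1] grasp=[ 0.5777 -0.3366  0.1535] yaw=177.0 -> dyaw -0.2 q6 -119->-119 (lim 146)
 tool rot units(4deg): [ 0.04 -0.07  0.04]  slide AFTER rot (25mm): [-0.   -0.04  0.66]  slide in present axes: [-0.01 -0.05  0.66]
```

```bash
python3 -m creep '[{"slide":[0,-0.05,0.4],"angular":[0,0,0]},{"slide":[0,0,0],"angular":[0,0,0]},{"slide":[0,0,0],"angular":[0,0,0]}]'
python3 plan.py .5785 -.3382 .137 176.85
```

```text
time: 41.83
tool_pos: [0.5794, -0.3396, 0.3017]
tcp_rot: [-0.083, -3.14, -0.001]
wrist_force: [0.7, -0.1, -1.1]
width: 0.573
t=41.8 w=0.573 F=[ 0.7 -0.1 -1.1] grasp=[ 0.5793 -0.3395  0.1467] yaw=177.0 -> dyaw -0.1 q6 -119->-119 (lim 146)
 tool rot units(4deg): [ 0.01 -0.01  0.03]  slide AFTER rot (25mm): [0.04 0.05 0.39]  slide in present axes: [0.04 0.05 0.39]
```

```bash
python3 -m creep '[{"slide":[0,0.05,0.35],"angular":[0,0,0]},{"slide":[0,0,0],"angular":[0,0,0]},{"slide":[0,0,0],"angular":[0,0,0]}]'
python3 plan.py .5785 -.3382 .137 176.85
```

```text
time: 42.08
tool_pos: [0.5791, -0.3382, 0.2922]
tcp_rot: [-0.083, -3.139, -0.002]
wrist_force: [-0.4, 0.7, -1.5]
width: 0.577
t=42.1 w=0.577 F=[-0.4  0.7 -1.5] grasp=[ 0.5789 -0.338   0.1372] yaw=177.0 -> dyaw -0.1 q6 -119->-119 (lim 146)
 tool rot units(4deg): [ 0.01 -0.02  0.03]  slide AFTER rot (25mm): [ 0.03 -0.    0.01]  slide in present axes: [ 0.03 -0.    0.01]
```

```bash
python3 -m creep '[{"slide":[0,0,0.06],"angular":[0,0,0]},{"slide":[0,0,0],"angular":[0,0,0]}]'
python3 -m creep '[{"slide":[0,0,0],"angular":[0,0,0]},{"slide":[0,0,0],"angular":[0,0,0]},{"slide":[0,0,0],"angular":[0,0,0]}]' -0.38
python3 plan.py .5785 -.3382 .137 176.85
python3 -m creep '[{"slide":[0,0,-0.4],"angular":[0,0,0]},{"slide":[0,0,-0.8],"angular":[0,0,0]},{"slide":[0,0,-1],"angular":[0,0,0]},{"slide":[0,0,-1],"angular":[0,0,0]},{"slide":[0,0,-1],"angular":[0,0,0]}]'
python3 - <<'E'
from mt import *
s,p,d=snap('wrist','w16.png'); mounts('wrist',s,p,d,z0=.115)
s,p,d=snap('scene','scene6.png'); mounts('scene',s,p,d); mounts('scene',s,p,d,z0=.115)
E
```

```text
time: 42.25
tool_pos: [0.5794, -0.3384, 0.2912]
tcp_rot: [-0.083, -3.14, -0.001]
wrist_force: [-0.3, -0.2, -1.2]
width: 0.568
time: 42.5
tool_pos: [0.5796, -0.3385, 0.2918]
tcp_rot: [0.083, 3.14, 0.0]
wrist_force: [-0.2, 0.1, -0.1]
width: 0.688
t=42.5 w=0.688 F=[-0.2  0.1 -0.1] grasp=[ 0.5796 -0.3385  0.1368] yaw=177.0 -> dyaw -0.1 q6 -119->-119 (lim 146)
 tool rot units(4deg): [0.   0.   0.03]  slide AFTER rot (25mm): [ 0.04  0.01 -0.01]  slide in present axes: [ 0.04  0.01 -0.01]
time: 42.92
tool_pos: [0.5793, -0.3384, 0.3983]
tcp_rot: [-0.083, -3.14, -0.0]
wrist_force: [-0.8, 0.5, 0.4]
width: 0.688
wrist rect c [ 0.577  -0.3394] [0.0497 0.0505] ang 86.9 lens c [ 0.5766 -0.3402] px [317. 237.] zmed 0.1326
scene rect c [0.6235 0.1243] [0.0551 0.0536] ang 33.0 lens c [0.6187 0.125 ] px [370. 294.] zmed 0.0178
```

View pics/w16.png

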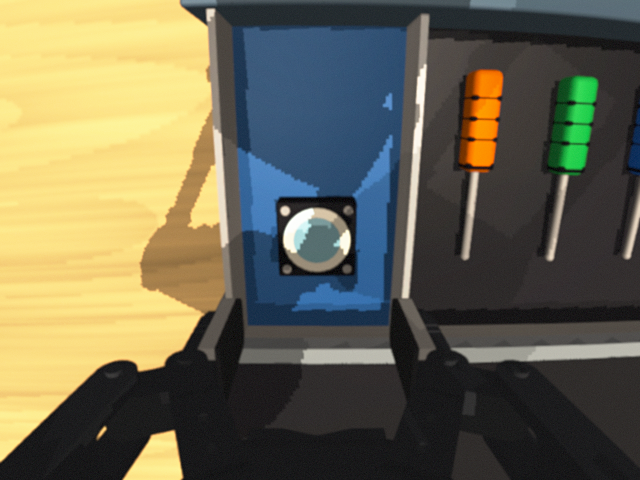

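View pics/scene6.png

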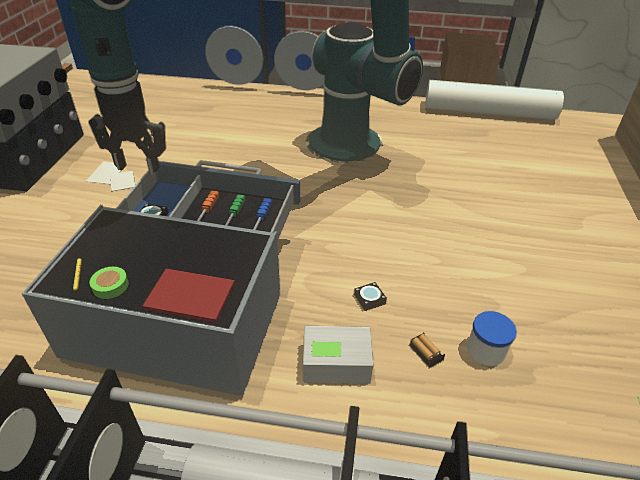

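```bash
python3 - <<'E'
from mt import *
s=bot.read_state(); f=np.load('/tmp/side3.npz'); C=cloud('side',s,f['d']); m=(abs(C[...,2]-.056)<.004)&(C[...,0]>.5)&(C[...,0]<.95)&(C[...,1]>-.1)&(C[...,1]<.3)
q=C[m][:,:2].astype(np.float32); r=cv2.minAreaRect(q); print(r, cv2.boxPoints(r))
E
python3 plan.py .620 .125 .25 213
```

```text
((0.7473795413970947, 0.025342583656311035), (0.25890812277793884, 0.22344723343849182), 6.289493083953857) [[ 0.6064651   0.12221178]
 [ 0.63094425 -0.09989053]
 [ 0.888294   -0.07152662]
 [ 0.86381483  0.1505757 ]]
t=43.0 w=0.689 F=[0.3 0.4 1.2] grasp=[ 0.5822 -0.3402  0.2488] yaw=177.0 -> dyaw 36.0 q6 -119->-114 (lim 146)
 tool rot units(4deg): [-0.11  0.11 -9.01]  slide AFTER rot (25mm): [-11.43  14.72  -0.05]  slide in present axes: [-0.59 18.63 -0.14]
```

```bash
python3 -m creep '[{"slide":[0,0.5,0],"angular":[0,0,-1]},{"slide":[0,1,0],"angular":[0,0,-1]},{"slide":[-0.1,1,0],"angular":[0,0,-1]},{"slide":[-0.2,1,0],"angular":[0,0,-1]},{"slide":[-0.3,0.9,0],"angular":[0,0,-1]}]' -0.6
python3 -m creep '[{"slide":[-0.4,0.9,0],"angular":[0,0,-1]},{"slide":[-0.4,0.9,0],"angular":[0,0,-1]},{"slide":[-0.5,0.9,0],"angular":[0,0,-1]},{"slide":[-0.6,0.8,0],"angular":[0,0,-1]},{"slide":[-0.6,0.8,0],"angular":[0,0,0]}]'
python3 -m creep '[{"slide":[-0.6,0.8,0],"angular":[0,0,0]},{"slide":[-0.6,0.8,0],"angular":[0,0,0]},{"slide":[-0.6,0.8,0],"angular":[0,0,0]},{"slide":[-0.6,0.8,0],"angular":[0,0,0]},{"slide":[-0.6,0.8,0],"angular":[0,0,0]}]'
python3 plan.py .620 .125 .25 213
```

```text
time: 43.43
tool_pos: [0.5828, -0.2256, 0.396]
tcp_rot: [0.468, -3.105, -0.002]
wrist_force: [1.0, -0.1, 0.6]
width: 0.8
time: 43.85
tool_pos: [0.5944, -0.1011, 0.3962]
tcp_rot: [0.896, -3.011, -0.001]
wrist_force: [-0.1, 0.2, 0.3]
width: 0.799
time: 44.27
tool_pos: [0.6027, 0.0236, 0.3962]
tcp_rot: [0.891, -3.012, -0.001]
wrist_force: [0.2, -0.4, -0.3]
width: 0.798
t=44.3 w=0.798 F=[ 0.2 -0.4 -0.3] grasp=[0.6026 0.0237 0.2412] yaw=-147.0 -> dyaw 0.0 q6 -123->-114 (lim 146)
 tool rot units(4deg): [ 0.02 -0.01 -0.01]  slide AFTER rot (25mm): [-2.79  3.03 -0.35]  slide in present axes: [-2.79  3.03 -0.35]
```

```bash
python3 -m creep '[{"slide":[-0.7,0.8,0],"angular":[0,0,0]},{"slide":[-0.7,0.8,0],"angular":[0,0,0]},{"slide":[-0.7,0.8,0],"angular":[0,0,0]},{"slide":[-0.4,0.4,0],"angular":[0,0,0]},{"slide":[0,0,0],"angular":[0,0,0]}]'
python3 -m creep '[{"slide":[0,0,0],"angular":[0,0,0]},{"slide":[0,0,0],"angular":[0,0,0]}]'
python3 - <<'E'
from mt import *
s,p,d=snap('wrist','w17.png'); mounts('wrist',s,p,d)
E
python3 plan.py .620 .125 .016 213
```

```text
time: 44.68
tool_pos: [0.6175, 0.1177, 0.3962]
tcp_rot: [0.896, -3.011, -0.003]
wrist_force: [0.2, 0.1, 1.2]
width: 0.798
time: 44.85
tool_pos: [0.6173, 0.1143, 0.3962]
tcp_rot: [0.891, -3.011, -0.0]
wrist_force: [-0.1, 0.3, -0.8]
width: 0.797
wrist rect c [0.6179 0.1235] [0.0498 0.0497] ang 32.9 lens c [0.6183 0.1247] px [326. 208.] zmed 0.0176
t=44.9 w=0.803 F=[-0.  -0.3  0.2] grasp=[0.6171 0.114  0.2413] yaw=-147.1 -> dyaw 0.1 q6 -115->-114 (lim 146)
 tool rot units(4deg): [ 0.01 -0.02 -0.02]  slide AFTER rot (25mm): [-0.33  0.31  9.01]  slide in present axes: [-0.34  0.3   9.01]
```

View pics/w17.png

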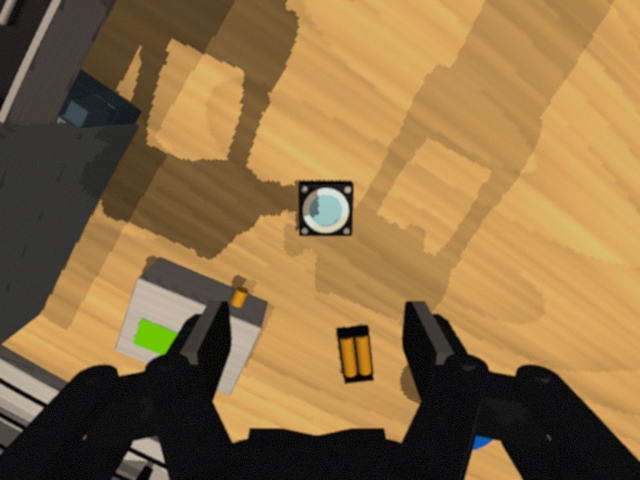

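```bash
python3 plan.py .6185 .124 .016 213
python3 -m creep '[{"slide":[-0.25,0.3,0.5],"angular":[0,0,0]},{"slide":[0,0,1],"angular":[0,0,0]},{"slide":[0,0,1],"angular":[0,0,0]},{"slide":[0,0,1],"angular":[0,0,0]},{"slide":[0,0,1],"angular":[0,0,0]}]'
python3 -m creep '[{"slide":[0,0,1],"angular":[0,0,0]},{"slide":[0,0,1],"angular":[0,0,0]},{"slide":[0,0,0.8],"angular":[0,0,0]},{"slide":[0,0,0.6],"angular":[0,0,0]},{"slide":[0,0,0.2],"angular":[0,0,0]}]'
python3 -m creep '[{"slide":[0,0,0.2],"angular":[0,0,0]},{"slide":[0,0,0],"angular":[0,0,0]}]'
python3 plan.py .6185 .124 .016 213
```

```text
t=44.9 w=0.803 F=[-0.  -0.3  0.2] grasp=[0.6171 0.114  0.2413] yaw=-147.1 -> dyaw 0.1 q6 -115->-114 (lim 146)
 tool rot units(4deg): [ 0.01 -0.02 -0.02]  slide AFTER rot (25mm): [-0.26  0.31  9.01]  slide in present axes: [-0.27  0.3   9.01]
time: 45.32
tool_pos: [0.6181, 0.1244, 0.2821]
tcp_rot: [0.889, -3.012, -0.001]
wrist_force: [-0.1, -0.1, -0.1]
width: 0.8
time: 45.73
tool_pos: [0.6164, 0.1241, 0.1897]
tcp_rot: [0.888, -3.006, -0.003]
wrist_force: [-0.4, -0.4, 0.2]
width: 0.796
time: 45.9
tool_pos: [0.6181, 0.1246, 0.188]
tcp_rot: [0.89, -3.011, -0.002]
wrist_force: [-0.4, 1.3, -1.1]
width: 0.798
t=45.9 w=0.798 F=[-0.4  1.3 -1.1] grasp=[0.6177 0.1247 0.033 ] yaw=-147.1 -> dyaw 0.1 q6 -114->-114 (lim 146)
 tool rot units(4deg): [ 0.02 -0.02 -0.02]  slide AFTER rot (25mm): [-0.   -0.03  0.68]  slide in present axes: [-0.   -0.03  0.68]
```

```bash
python3 -m creep '[{"slide":[0,0,0.55],"angular":[0,0,0]},{"slide":[0,0,0],"angular":[0,0,0]},{"slide":[0,0,0],"angular":[0,0,0]}]'
python3 plan.py .6185 .124 .016 213
python3 -m creep '[{"slide":[0,0,0],"angular":[0,0,0]},{"slide":[0,0,0],"angular":[0,0,0]},{"slide":[0,0,0],"angular":[0,0,0]},{"slide":[0,0,0],"angular":[0,0,0]}]' 1 40
python3 plan.py .6185 .124 .016 213
```

```text
time: 46.15
tool_pos: [0.6181, 0.1249, 0.1749]
tcp_rot: [0.891, -3.011, -0.001]
wrist_force: [-0.2, 1.2, -0.7]
width: 0.799
t=46.1 w=0.799 F=[-0.2  1.2 -0.7] grasp=[0.6179 0.125  0.0199] yaw=-147.0 -> dyaw 0.0 q6 -114->-114 (lim 146)
 tool rot units(4deg): [ 0.02 -0.01 -0.01]  slide AFTER rot (25mm): [ 0.01 -0.04  0.16]  slide in present axes: [ 0.01 -0.04  0.16]
time: 46.48
tool_pos: [0.6188, 0.1251, 0.1761]
tcp_rot: [-0.891, 3.011, 0.001]
wrist_force: [-0.3, -0.5, 1.5]
width: 0.572
t=46.5 w=0.572 F=[-0.3 -0.5  1.5] grasp=[0.619  0.1252 0.0211] yaw=-147.0 -> dyaw 0.0 q6 -114->-114 (lim 146)
 tool rot units(4deg): [ 0.    0.02 -0.01]  slide AFTER rot (25mm): [ 0.03 -0.03  0.2 ]  slide in present axes: [ 0.04 -0.03  0.2 ]
```

```bash
python3 -m creep '[{"slide":[0,0,-0.4],"angular":[0,0,0]},{"slide":[0,0,-0.8],"angular":[0,0,0]},{"slide":[0,0,-1],"angular":[0,0,0]},{"slide":[0,0,-1],"angular":[0,0,0]},{"slide":[0,0,-1],"angular":[0,0,0]}]'
python3 -m creep '[{"slide":[0,0,-1],"angular":[0,0,0]},{"slide":[0,0,-1],"angular":[0,0,0]},{"slide":[0,0,-1],"angular":[0,0,0]},{"slide":[0,0,-1],"angular":[0,0,0]},{"slide":[0,0,-1],"angular":[0,0,0]}]'
python3 - <<'E'
from dr import *
s,p,d=snap('wrist','w18.png')
E
python3 plan.py .4986 -.3338 .25 176.85
```

```text
time: 46.9
tool_pos: [0.618, 0.1249, 0.2814]
tcp_rot: [0.891, -3.011, -0.001]
wrist_force: [-0.2, 1.1, -0.7]
width: 0.575
time: 47.32
tool_pos: [0.618, 0.1247, 0.4069]
tcp_rot: [0.891, -3.012, -0.001]
wrist_force: [1.0, -0.2, -1.1]
width: 0.575
t=47.4 w=0.570 F=[2.4 0.3 4. ] grasp=[0.6208 0.1253 0.2586] yaw=-147.0 -> dyaw -36.1 q6 -114->-123 (lim 146)
 tool rot units(4deg): [-0.    0.13  9.03]  slide AFTER rot (25mm): [  3.82 -18.59   0.34]  slide in present axes: [ 14.05 -12.76   0.26]
```

View pics/w18.png

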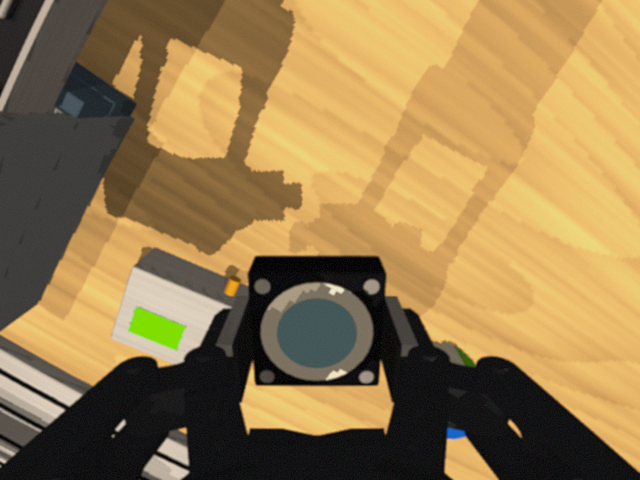

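```bash
python3 -m creep '[{"slide":[0.4,-0.3,0],"angular":[0,0,1]},{"slide":[0.6,-0.6,0],"angular":[0,0,1]},{"slide":[0.6,-0.7,0],"angular":[0,0,1]},{"slide":[0.5,-0.8,0],"angular":[0,0,1]},{"slide":[0.5,-0.9,0],"angular":[0,0,1]}]'
python3 -m creep '[{"slide":[0.4,-0.9,0],"angular":[0,0,1]},{"slide":[0.4,-0.9,0],"angular":[0,0,1]},{"slide":[0.3,-0.9,0],"angular":[0,0,1]},{"slide":[0.2,-1,0],"angular":[0,0,1]},{"slide":[0.2,-1,0],"angular":[0,0,0]}]'
python3 -m creep '[{"slide":[0.2,-1,0],"angular":[0,0,0]},{"slide":[0.2,-1,0],"angular":[0,0,0]},{"slide":[0.2,-1,0],"angular":[0,0,0]},{"slide":[0.2,-1,0],"angular":[0,0,0]},{"slide":[0.2,-1,0],"angular":[0,0,0]}]'
python3 plan.py .4986 -.3338 .25 176.85
```

```text
time: 47.78
tool_pos: [0.5916, 0.0217, 0.4053]
tcp_rot: [0.351, -3.121, -0.001]
wrist_force: [0.1, -0.3, -1.5]
width: 0.572
time: 48.2
tool_pos: [0.5642, -0.0996, 0.4052]
tcp_rot: [-0.087, -3.14, -0.001]
wrist_force: [1.1, -0.6, -1.6]
width: 0.576
time: 48.62
tool_pos: [0.5324, -0.2231, 0.4052]
tcp_rot: [-0.083, -3.14, -0.001]
wrist_force: [0.4, -0.4, -1.0]
width: 0.573
t=48.6 w=0.573 F=[ 0.4 -0.4 -1. ] grasp=[ 0.5323 -0.223   0.2502] yaw=177.0 -> dyaw -0.1 q6 -112->-123 (lim 146)
 tool rot units(4deg): [ 0.01 -0.01  0.03]  slide AFTER rot (25mm): [ 1.11 -4.49  0.01]  slide in present axes: [ 1.12 -4.49  0.  ]
```

```bash
python3 -m creep '[{"slide":[0.25,-1,0],"angular":[0,0,0]},{"slide":[0.25,-1,0],"angular":[0,0,0]},{"slide":[0.25,-1,0],"angular":[0,0,0]},{"slide":[0.2,-0.9,0],"angular":[0,0,0]},{"slide":[0.1,-0.5,0],"angular":[0,0,0]}]'
python3 -m creep '[{"slide":[0,0,0],"angular":[0,0,0]},{"slide":[0,0,0],"angular":[0,0,0]}]'
python3 - <<'E'
from dr import *
s,p,d=snap('wrist','w19.png')
E
python3 plan.py .4986 -.3338 .137 176.85
```

```text
time: 49.03
tool_pos: [0.5001, -0.3325, 0.4051]
tcp_rot: [-0.085, -3.139, 0.0]
wrist_force: [-0.1, 0.1, -0.8]
width: 0.573
time: 49.2
tool_pos: [0.501, -0.3307, 0.4049]
tcp_rot: [-0.085, -3.14, -0.002]
wrist_force: [0.6, 0.2, -1.6]
width: 0.574
t=49.2 w=0.570 F=[ 0.3 -0.4 -0.5] grasp=[ 0.5011 -0.3298  0.2499] yaw=177.0 -> dyaw -0.1 q6 -123->-123 (lim 146)
 tool rot units(4deg): [ 0.02 -0.01  0.03]  slide AFTER rot (25mm): [ 0.1  -0.15  4.52]  slide in present axes: [ 0.09 -0.16  4.52]
```

View pics/w19.png

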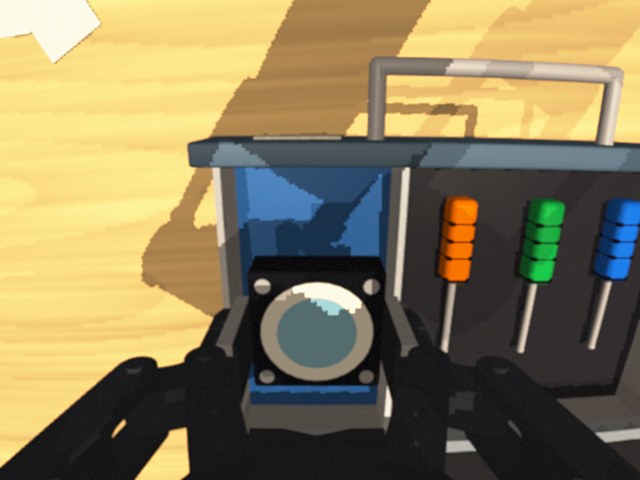

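```bash
python3 -m creep '[{"slide":[0.1,-0.15,0.5],"angular":[0,0,0]},{"slide":[0,0,0.8],"angular":[0,0,0]},{"slide":[0,0,0.8],"angular":[0,0,0]},{"slide":[0,0,0.8],"angular":[0,0,0]},{"slide":[0,0,0.7],"angular":[0,0,0]}]'
python3 -m creep '[{"slide":[0,0,0.3],"angular":[0,0,0]},{"slide":[0,0,0],"angular":[0,0,0]},{"slide":[0,0,0],"angular":[0,0,0]}]'
python3 plan.py .4986 -.3338 .137 176.85
```

```text
time: 49.67
tool_pos: [0.4982, -0.3327, 0.3127]
tcp_rot: [-0.08, -3.138, -0.003]
wrist_force: [0.0, -0.0, -1.3]
width: 0.574
time: 49.92
tool_pos: [0.4985, -0.3335, 0.307]
tcp_rot: [-0.081, -3.139, -0.002]
wrist_force: [-0.2, 0.2, -0.7]
width: 0.572
t=49.9 w=0.572 F=[-0.2  0.2 -0.7] grasp=[ 0.4983 -0.3333  0.152 ] yaw=177.0 -> dyaw -0.2 q6 -123->-123 (lim 146)
 tool rot units(4deg): [ 0.02 -0.02  0.04]  slide AFTER rot (25mm): [-0.   -0.01  0.6 ]  slide in present axes: [-0.   -0.01  0.6 ]
```

```bash
python3 -m creep '[{"slide":[0,0,0.4],"angular":[0,0,0]},{"slide":[0,0,0.1],"angular":[0,0,0]},{"slide":[0,0,0],"angular":[0,0,0]},{"slide":[0,0,0],"angular":[0,0,0]}]'
python3 plan.py .4986 -.3338 .137 176.85
```

```text
time: 50.25
tool_pos: [0.4985, -0.3342, 0.2953]
tcp_rot: [-0.083, -3.14, -0.001]
wrist_force: [0.7, -0.6, -1.2]
width: 0.57
t=50.2 w=0.570 F=[ 0.7 -0.6 -1.2] grasp=[ 0.4984 -0.3341  0.1403] yaw=177.0 -> dyaw -0.1 q6 -123->-123 (lim 146)
 tool rot units(4deg): [ 0.01 -0.01  0.03]  slide AFTER rot (25mm): [-0.    0.01  0.13]  slide in present axes: [-0.    0.01  0.13]
```

```bash
python3 -m creep '[{"slide":[0,0,0.16],"angular":[0,0,0]},{"slide":[0,0,0],"angular":[0,0,0]},{"slide":[0,0,0],"angular":[0,0,0]}]'
python3 plan.py .4986 -.3338 .137 176.85
python3 -m creep '[{"slide":[0,0,0],"angular":[0,0,0]},{"slide":[0,0,0],"angular":[0,0,0]},{"slide":[0,0,0],"angular":[0,0,0]}]' -0.38
python3 -m creep '[{"slide":[0,0,-0.4],"angular":[0,0,0]},{"slide":[0,0,-0.8],"angular":[0,0,0]},{"slide":[0,0,-1],"angular":[0,0,0]},{"slide":[0,0,-1],"angular":[0,0,0]},{"slide":[0,0,-1],"angular":[0,0,0]}]'
python3 -m creep '[{"slide":[0,0.5,-0.5],"angular":[0,0,0]},{"slide":[0,1,0],"angular":[0,0,0]},{"slide":[0,1,0],"angular":[0,0,0]},{"slide":[0,0.5,0],"angular":[0,0,0]},{"slide":[0,0,0],"angular":[0,0,0]}]' 0.3
python3 - <<'E'
from mt import *
s,p,d=snap('wrist','w20.png'); mounts('wrist',s,p,d,z0=.115)
for c,n in dict(green=(.52,-.176),blue=(.52,-.117),orange=(.51,-.235)).items():
    try: driver('wrist',s,p,d,c,n,z0=.115,rad=.05)
    except Exception as e: print(c,e)
s,p,d=snap('side','side7.png');s,p,d=snap('scene','scene7.png')
E
python3 plan.py .4045 -.2256 .25 86.85
```

```text
time: 50.5
tool_pos: [0.4984, -0.3342, 0.2911]
tcp_rot: [-0.083, -3.14, -0.001]
wrist_force: [-0.2, 1.4, -0.5]
width: 0.572
t=50.5 w=0.572 F=[-0.2  1.4 -0.5] grasp=[ 0.4984 -0.3342  0.1361] yaw=177.0 -> dyaw -0.1 q6 -123->-123 (lim 146)
 tool rot units(4deg): [ 0.01 -0.01  0.03]  slide AFTER rot (25mm): [-0.01  0.02 -0.03]  slide in present axes: [-0.01  0.02 -0.03]
time: 50.75
tool_pos: [0.4985, -0.3342, 0.2912]
tcp_rot: [-0.083, -3.14, -0.001]
wrist_force: [-0.4, 0.5, -0.1]
width: 0.689
time: 51.17
tool_pos: [0.4984, -0.3341, 0.3979]
tcp_rot: [-0.083, -3.14, -0.001]
wrist_force: [-0.1, -0.6, 0.1]
width: 0.694
time: 51.58
tool_pos: [0.5024, -0.2565, 0.4085]
tcp_rot: [-0.079, -3.139, -0.003]
wrist_force: [-0.5, 0.5, -1.0]
width: 0.349
wrist rect c [ 0.4976 -0.3342] [0.0507 0.05  ] ang 86.7 lens c [ 0.4973 -0.3351] px [200. 234.] zmed 0.1325
wrist rect c [ 0.5725 -0.3391] [0.0494 0.0461] ang 86.3 lens c [ 0.5736 -0.3418] px [204. 329.] zmed 0.1326
wrist green hc [ 0.5134 -0.176 ] dims [0.0189 0.0574] ztop 0.1319 yaw -2.8 origin [ 0.5433 -0.1774] grip [ 0.5174 -0.1762] tip [ 0.6033 -0.1803] sgn 362 31
wrist blue hc [ 0.5164 -0.117 ] dims [0.0188 0.0591] ztop 0.132 yaw -2.7 origin [ 0.5463 -0.1184] grip [ 0.5204 -0.1172] tip [ 0.6063 -0.1212] sgn 381 42
wrist orange hc [ 0.5098 -0.236 ] dims [0.0182 0.0594] ztop 0.1318 yaw -3.1 origin [ 0.5398 -0.2376] grip [ 0.5138 -0.2362] tip [ 0.5997 -0.2408] sgn 361 51
t=51.7 w=0.350 F=[ 0.3  0.5 -0.2] grasp=[ 0.5023 -0.2592  0.2534] yaw=177.0 -> dyaw -90.2 q6 -117->-29 (lim 146)
 tool rot units(4deg): [-1.000e-02 -1.000e-02  2.254e+01]  slide AFTER rot (25mm): [ 1.13 -3.99  0.13]  slide in present axes: [3.98 1.14 0.14]
```

View pics/w20.png

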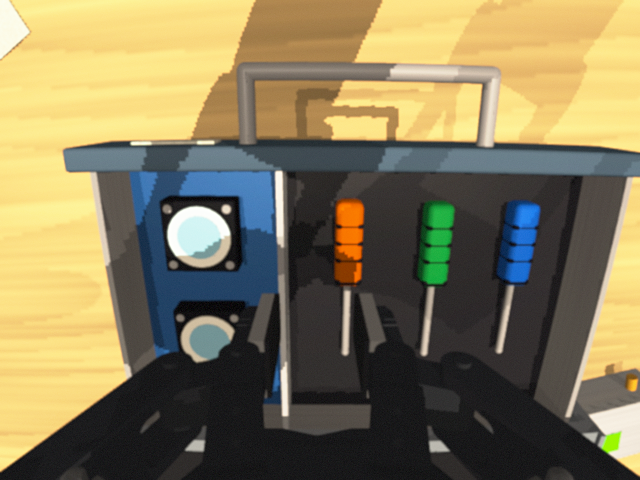

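View pics/side7.png

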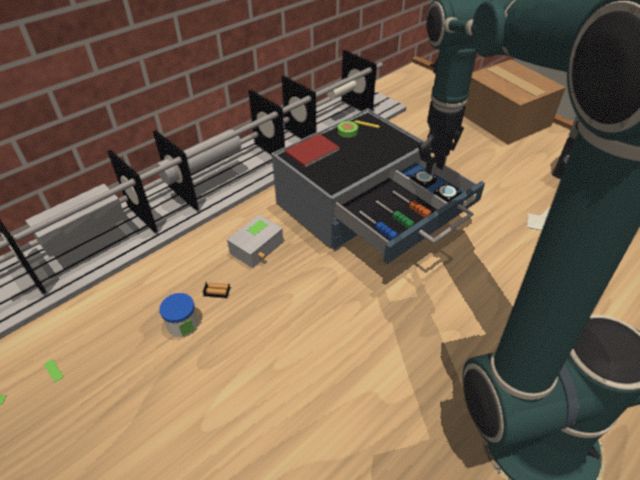

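```bash
python3 -m creep '[{"slide":[-0.4,-0.5,-0.7],"angular":[0,0,0]},{"slide":[-0.5,-0.7,-0.5],"angular":[0,0,0]},{"slide":[-0.5,-0.7,-0.5],"angular":[0,0,0]},{"slide":[-0.5,-0.7,-0.5],"angular":[0,0,0]},{"slide":[-0.5,-0.7,-0.5],"angular":[0,0,0]}]'
python3 -m creep '[{"slide":[-0.5,-0.7,-0.5],"angular":[0,0,0]},{"slide":[-0.5,-0.7,-0.5],"angular":[0,0,0]},{"slide":[-0.5,-0.7,-0.5],"angular":[0,0,0]},{"slide":[-0.5,-0.7,-0.5],"angular":[0,0,0]},{"slide":[0,0,0],"angular":[0,0,0]}]'
python3 - <<'E'
from mt import *
s,p,d=snap('wrist','w21.png'); print(s['tool_pos'])
E
```

```text
time: 52.15
tool_pos: [0.5583, -0.3468, 0.4761]
tcp_rot: [-0.085, -3.139, -0.001]
wrist_force: [-0.8, -0.2, -0.3]
width: 0.352
time: 52.57
tool_pos: [0.6053, -0.4218, 0.5274]
tcp_rot: [0.087, 3.138, -0.005]
wrist_force: [-0.3, 0.4, 0.5]
width: 0.348
[ 0.60531348 -0.42181615  0.52736832]
```

View pics/w21.png

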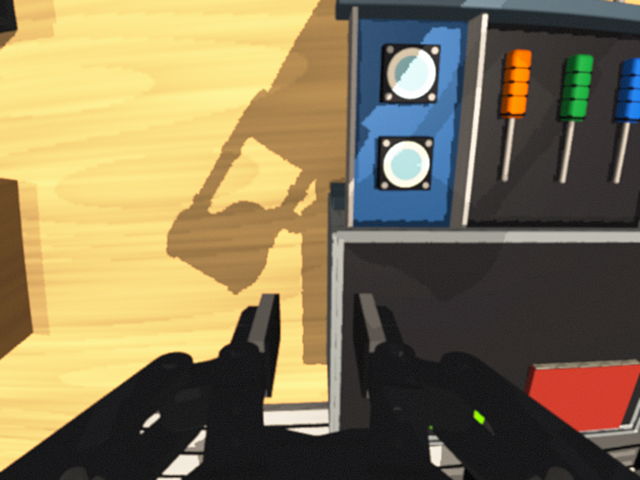

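```bash
python3 -m creep '[{"slide":[0.4,0.4,0],"angular":[0,0,1]},{"slide":[0.7,0.6,0],"angular":[0,0,1]},{"slide":[0.7,0.6,0],"angular":[0,0,1]},{"slide":[0.7,0.6,0],"angular":[0,0,1]},{"slide":[0.7,0.6,0],"angular":[0,0,1]}]' 0.3
python3 -m creep '[{"slide":[0.7,0,0],"angular":[0,0,1]},{"slide":[0.7,0,0],"angular":[0,0,1]},{"slide":[0.7,0,0],"angular":[0,0,1]},{"slide":[0.7,0,0],"angular":[0,0,1]},{"slide":[0.5,0,0],"angular":[0,0,1]}]'
python3 -m creep '[{"slide":[0,0,0],"angular":[0,0,1]},{"slide":[0,0,0],"angular":[0,0,1]},{"slide":[0,0,0],"angular":[0,0,1]},{"slide":[0,0,0],"angular":[0,0,1]},{"slide":[0,0,0],"angular":[0,0,1]}]'
python3 -m creep '[{"slide":[0,0,0],"angular":[0,0,1]},{"slide":[0,0,0],"angular":[0,0,1]},{"slide":[0,0,0],"angular":[0,0,1]},{"slide":[0,0,0],"angular":[0,0,1]},{"slide":[0,0,0],"angular":[0,0,1]}]'
python3 plan.py .4035 -.2256 .25 86.85
```

```text
time: 53.03
tool_pos: [0.5389, -0.3324, 0.5246]
tcp_rot: [-0.633, -3.074, -0.002]
wrist_force: [-1.3, 0.1, 0.4]
width: 0.348
time: 53.45
tool_pos: [0.4678, -0.2904, 0.5251]
tcp_rot: [-1.157, -2.918, -0.001]
wrist_force: [0.8, -0.5, 0.2]
width: 0.349
time: 53.87
tool_pos: [0.4689, -0.291, 0.525]
tcp_rot: [-1.646, -2.673, -0.0]
wrist_force: [-0.8, -0.4, -0.4]
width: 0.35
time: 54.28
tool_pos: [0.469, -0.2911, 0.5249]
tcp_rot: [-2.085, -2.346, 0.001]
wrist_force: [0.6, -0.6, -0.7]
width: 0.348
t=54.3 w=0.348 F=[ 0.6 -0.6 -0.7] grasp=[ 0.4686 -0.2908  0.3699] yaw=96.8 -> dyaw -9.9 q6 -41->-29 (lim 146)
 tool rot units(4deg): [-0.03 -0.02  2.48]  slide AFTER rot (25mm): [ 2.47 -2.76  4.8 ]  slide in present axes: [ 2.9  -2.28  4.81]
```

```bash
python3 -m creep '[{"slide":[0,0,0],"angular":[0,0,0.8]},{"slide":[0,0,0],"angular":[0,0,0.8]},{"slide":[0.3,-0.4,0],"angular":[0,0,0.8]},{"slide":[0.7,-0.8,0.5],"angular":[0,0,0]},{"slide":[0.7,-0.8,0.7],"angular":[0,0,0]}]' 0.3
python3 -m creep '[{"slide":[0.7,-0.8,0.7],"angular":[0,0,0]},{"slide":[0,0,0.9],"angular":[0,0,0]},{"slide":[0,0,0.9],"angular":[0,0,0]},{"slide":[0,0,0.9],"angular":[0,0,0]},{"slide":[0,0,0],"angular":[0,0,0]}]' 0.3
python3 - <<'E'
from h import *
s,p,d=snap('wrist','w22.png'); C=cloud('wrist',s,d)
m=(np.abs(C[...,2]-.147)<.006)&(d>0)&(C[...,0]<.45)&(C[...,0]>.35); q=C[m]; q=q[np.abs(q[:,1]+.2)<.06]
print(s['tool_pos'],len(q),np.median(q,0),np.percentile(q[:,0],[2,98]))
E
python3 plan.py .4035 -.2256 .147 86.85
```

```text
time: 54.7
tool_pos: [0.4207, -0.247, 0.4964]
tcp_rot: [2.272, 2.168, 0.0]
wrist_force: [0.2, -0.4, 0.2]
width: 0.35
time: 55.12
tool_pos: [0.3995, -0.2272, 0.4054]
tcp_rot: [-2.264, -2.162, 0.004]
wrist_force: [-0.7, 0.3, -0.7]
width: 0.352
[ 0.39951003 -0.22715412  0.40541613] 4848 [ 0.40709693 -0.18240524  0.14834128] [0.39771422 0.44682868]
t=55.2 w=0.356 F=[0.3 0.2 0.3] grasp=[ 0.3993 -0.227   0.2529] yaw=87.4 -> dyaw -0.5 q6 -30->-29 (lim 146)
 tool rot units(4deg): [-0.1  -0.06  0.13]  slide AFTER rot (25mm): [0.09 0.12 4.24]  slide in present axes: [0.07 0.15 4.24]
```

View pics/w22.png

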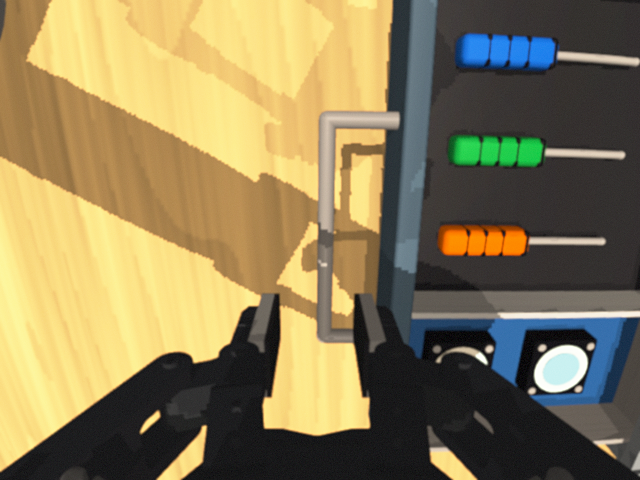

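```bash
python3 -m creep '[{"slide":[0.07,0.15,0.5],"angular":[-0.05,0,0.13]},{"slide":[0,0,1],"angular":[0,0,0]},{"slide":[0,0,1],"angular":[0,0,0]},{"slide":[0,0,0.9],"angular":[0,0,0]},{"slide":[0,0,0.4],"angular":[0,0,0]}]' 0.3
python3 -m creep '[{"slide":[0,0,0],"angular":[0,0,0]},{"slide":[0,0,0],"angular":[0,0,0]}]'
python3 plan.py .4035 -.2256 .147 86.85
```

```text
time: 55.58
tool_pos: [0.4054, -0.2267, 0.3146]
tcp_rot: [-2.281, -2.159, -0.002]
wrist_force: [-0.4, 0.6, -1.0]
width: 0.35
time: 55.75
tool_pos: [0.4064, -0.2273, 0.317]
tcp_rot: [2.28, 2.158, 0.004]
wrist_force: [0.7, 0.5, -0.0]
width: 0.352
t=55.8 w=0.352 F=[ 0.7  0.5 -0. ] grasp=[ 0.4068 -0.2272  0.162 ] yaw=86.8 -> dyaw 0.0 q6 -29->-29 (lim 146)
 tool rot units(4deg): [ 0.04 -0.   -0.  ]  slide AFTER rot (25mm): [ 0.06 -0.12  0.6 ]  slide in present axes: [ 0.06 -0.12  0.6 ]
```

```bash
python3 -m creep '[{"slide":[0,-0.05,0.5],"angular":[0,0,0]},{"slide":[0,0,0],"angular":[0,0,0]},{"slide":[0,0,0],"angular":[0,0,0]}]'
python3 plan.py .4035 -.2256 .147 86.85
python3 -m creep '[{"slide":[0,0,0],"angular":[0,0,0]},{"slide":[0,0,0],"angular":[0,0,0]},{"slide":[0,0,0],"angular":[0,0,0]},{"slide":[0,0,0],"angular":[0,0,0]}]' 1 40
python3 plan.py .582 -.2354 .147 86.85
```

```text
time: 56.0
tool_pos: [0.4052, -0.2272, 0.3051]
tcp_rot: [2.28, 2.157, 0.004]
wrist_force: [0.6, -0.2, -0.2]
width: 0.348
t=56.0 w=0.348 F=[ 0.6 -0.2 -0.2] grasp=[ 0.4058 -0.2272  0.1501] yaw=86.8 -> dyaw 0.0 q6 -29->-29 (lim 146)
 tool rot units(4deg): [ 0.06  0.   -0.  ]  slide AFTER rot (25mm): [ 0.06 -0.07  0.12]  slide in present axes: [ 0.06 -0.07  0.12]
time: 56.33
tool_pos: [0.4052, -0.2272, 0.3051]
tcp_rot: [2.279, 2.157, 0.004]
wrist_force: [-2.1, 0.9, 4.7]
width: 0.099
t=56.3 w=0.099 F=[-2.1  0.9  4.7] grasp=[ 0.4059 -0.2273  0.1501] yaw=86.9 -> dyaw -0.0 q6 -29->-22 (lim 146)
 tool rot units(4deg): [0.06 0.01 0.  ]  slide AFTER rot (25mm): [0.06 7.08 0.12]  slide in present axes: [0.06 7.08 0.15]
```

```bash
python3 -m creep '[{"slide":[0,0.15,0],"angular":[0,0,0]},{"slide":[0,0.25,0],"angular":[0,0,0]},{"slide":[0,0.35,0],"angular":[0,0,0]},{"slide":[0,0.4,0],"angular":[0,0,0]},{"slide":[0,0.4,0],"angular":[0,0,0]}]'
python3 -m creep '[{"slide":[0,0.4,0],"angular":[0,0,0]},{"slide":[0,0.4,0],"angular":[0,0,0]},{"slide":[0,0.4,0],"angular":[0,0,0]},{"slide":[0,0.4,0],"angular":[0,0,0]},{"slide":[0,0.4,0],"angular":[0,0,0]}]'
python3 -m creep '[{"slide":[0,0.4,0],"angular":[0,0,0]},{"slide":[0,0.4,0],"angular":[0,0,0]},{"slide":[0,0.4,0],"angular":[0,0,0]},{"slide":[0,0.4,0],"angular":[0,0,0]},{"slide":[0,0.4,0],"angular":[0,0,0]}]'
python3 plan.py .582 -.2354 .147 86.85
```

```text
time: 56.75
tool_pos: [0.4441, -0.2293, 0.3051]
tcp_rot: [2.28, 2.158, 0.003]
wrist_force: [-2.1, 0.5, 5.4]
width: 0.097
time: 57.17
tool_pos: [0.4941, -0.2321, 0.3051]
tcp_rot: [2.279, 2.158, 0.003]
wrist_force: [-2.8, -1.5, 5.0]
width: 0.099
time: 57.58
tool_pos: [0.544, -0.2349, 0.3051]
tcp_rot: [2.279, 2.158, 0.003]
wrist_force: [-3.0, -0.3, 5.3]
width: 0.099
t=57.6 w=0.099 F=[-3.  -0.3  5.3] grasp=[ 0.5445 -0.235   0.1501] yaw=86.9 -> dyaw -0.0 q6 -23->-21 (lim 146)
 tool rot units(4deg): [0.05 0.01 0.  ]  slide AFTER rot (25mm): [0.06 1.52 0.13]  slide in present axes: [0.06 1.52 0.13]
```

```bash
python3 -m creep '[{"slide":[0,0.4,0],"angular":[0,0,0]},{"slide":[0,0.4,0],"angular":[0,0,0]},{"slide":[0,0.3,0],"angular":[0,0,0]},{"slide":[0,0.2,0],"angular":[0,0,0]},{"slide":[0,0.1,0],"angular":[0,0,0]}]'
python3 -m creep '[{"slide":[0,0.1,0],"angular":[0,0,0]},{"slide":[0,0,0],"angular":[0,0,0]}]'
python3 -m creep '[{"slide":[0,0.1,0],"angular":[0,0,0]},{"slide":[0,0,0],"angular":[0,0,0]}]'
```

```text
time: 58.0
tool_pos: [0.5793, -0.2368, 0.3051]
tcp_rot: [2.279, 2.157, 0.004]
wrist_force: [-2.6, -0.6, 6.4]
width: 0.099
time: 58.17
tool_pos: [0.5815, -0.237, 0.3052]
tcp_rot: [2.279, 2.158, 0.004]
wrist_force: [-1.3, -1.6, 5.4]
width: 0.094
time: 58.33
tool_pos: [0.5824, -0.2371, 0.3051]
tcp_rot: [-2.281, -2.16, 0.001]
wrist_force: [-9.0, -1.3, 10.8]
width: 0.096
```

```bash
python3 -m creep '[{"slide":[0,0.08,0],"angular":[0,0,0]},{"slide":[0,0,0],"angular":[0,0,0]}]'
python3 -m creep '[{"slide":[0,0.08,0],"angular":[0,0,0]},{"slide":[0,0,0],"angular":[0,0,0]},{"slide":[0,0,0],"angular":[0,0,0]}]'
```

```text
time: 58.5
tool_pos: [0.5831, -0.2372, 0.3051]
tcp_rot: [-2.278, -2.157, 0.005]
wrist_force: [-14.3, -0.5, 14.6]
width: 0.094
time: 58.75
tool_pos: [0.5838, -0.2372, 0.3051]
tcp_rot: [-2.276, -2.155, 0.009]
wrist_force: [-18.7, 0.3, 18.1]
width: 0.1
```

```bash
python3 -m creep '[{"slide":[0,0,0],"angular":[0,0,0]},{"slide":[0,0,0],"angular":[0,0,0]},{"slide":[0,0,0],"angular":[0,0,0]},{"slide":[0,0,0],"angular":[0,0,0]}]' 0.35
python3 plan.py .5805 -.2365 .25 86.85
python3 -m creep '[{"slide":[0,0,-0.3],"angular":[0,0,0]},{"slide":[0,0,-0.6],"angular":[0,0,0]},{"slide":[0,0,-1],"angular":[0,0,0]},{"slide":[0,0,-1],"angular":[0,0,0]},{"slide":[0,-0.5,-1],"angular":[0,0,0]}]'
python3 -m creep '[{"slide":[0,-1,-0.5],"angular":[0,0,0]},{"slide":[0,-1,0],"angular":[0,0,0]},{"slide":[0,-1,0],"angular":[0,0,0]},{"slide":[0,-0.6,0],"angular":[0,0,0]},{"slide":[0,0,0],"angular":[0,0,0]}]'
python3 - <<'E'
from meas import *
u=np.array([.9985,-.055]); v=np.array([.055,.9985]); o=np.array([.759,-.242])
for n in ['scene','side','wrist']:
    s,p,d=snap(n,n+'8.png'); C=cloud(n,s,d); x=(C[...,:2]-o)@u; y=(C[...,:2]-o)@v; Z=C[...,2]
    m=(d>0)&(abs(Z-.148)<.006)&(abs(y)<.068)&(x>-.24)&(x<-.155)
    print(n,m.sum(),np.median(x[m]) if m.any() else None)
    # panel top at z~.163
    m=(d>0)&(abs(Z-.161)<.004)&(abs(y)<.15)&(x>-.2)&(x<-.12); print('panel top',m.sum(),np.percentile(x[m],[10,50,90]) if m.any() else None)
print(s['time'],s['wrist_force'])
E
```

```text
time: 59.08
tool_pos: [0.5874, -0.2367, 0.3037]
tcp_rot: [2.281, 2.159, 0.004]
wrist_force: [-0.1, -0.8, -0.1]
width: 0.328
t=59.1 w=0.328 F=[-0.1 -0.8 -0.1] grasp=[ 0.5879 -0.2366  0.1487] yaw=86.9 -> dyaw -0.0 q6 -21->-21 (lim 146)
 tool rot units(4deg): [ 0.04 -0.01  0.  ]  slide AFTER rot (25mm): [-0.01 -0.28 -4.05]  slide in present axes: [-0.   -0.27 -4.05]
time: 59.5
tool_pos: [0.5758, -0.2361, 0.4028]
tcp_rot: [2.279, 2.159, 0.005]
wrist_force: [0.2, 0.5, 0.8]
width: 0.321
time: 59.92
tool_pos: [0.4825, -0.2309, 0.4145]
tcp_rot: [2.281, 2.158, 0.003]
wrist_force: [0.6, 0.1, -0.3]
width: 0.328
scene 334 -0.17292978067584408
panel top 0 None
side 180 -0.17761872835237122
panel top 413 [-0.13606947 -0.13187602 -0.12298151]
wrist 3669 -0.17823441421264438
panel top 10790 [-0.13668618 -0.13093395 -0.12328479]
60.0167 [ 1.54810974 -0.18953047  0.74147197]
```

View pics/side8.png

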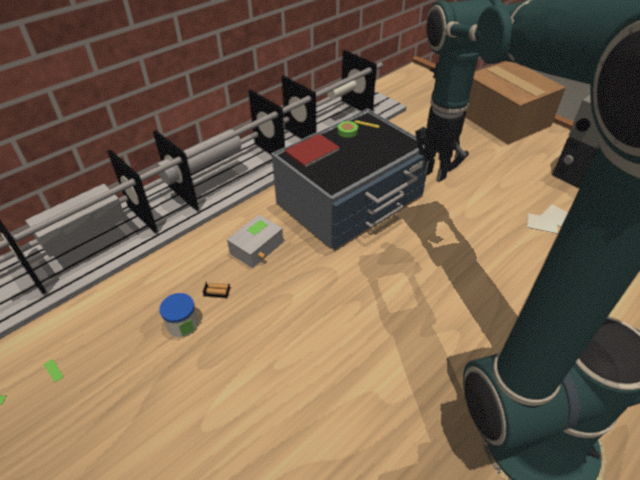

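View pics/wrist8.png

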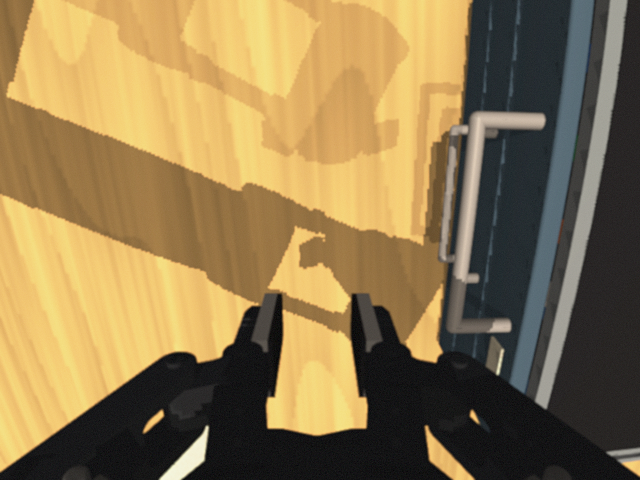

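Run:
```python
from meas import *
u=np.array([.9985,-.055]); v=np.array([.055,.9985]); o=np.array([.759,-.242])
def an(n,s,d):
    C=cloud(n,s,d); x=(C[...,:2]-o)@u; y=(C[...,:2]-o)@v; Z=C[...,2]
    for lo,hi in [(.12,.135),(.137,.155),(.07,.1),(.02,.05)]:
        m=(d>0)&(Z>lo)&(Z<hi)&(y>-.16)&(y<.16)&(x>-.15)&(x<-.11)&(abs(y)>.08); print(n,lo,hi,m.sum(),np.median(x[m]).round(4) if m.any() else None)
s=bot.read_state()
print('start'); an('side',s,np.load('/tmp/side0.npz')['d'])
print('now')
for n in ['side','wrist']:
    s,p,d=snap(n); an(n,s,d)
```

```text
start
side 0.12 0.135 155 -0.1371
side 0.137 0.155 238 -0.1372
side 0.07 0.1 300 -0.135
side 0.02 0.05 308 -0.135
now
side 0.12 0.135 156 -0.1353
side 0.137 0.155 216 -0.1354
side 0.07 0.1 316 -0.135
side 0.02 0.05 307 -0.135
wrist 0.12 0.135 1536 -0.1367
wrist 0.137 0.155 2274 -0.1368
wrist 0.07 0.1 3044 -0.1366
wrist 0.02 0.05 1659 -0.1367
```

Run:
```python
from workcell import bot, order
print(order.finish_job()); print(bot.read_state()['time'])
```

```text
the job is handed in; nothing more can be done
None
the job is handed in; nothing more can be done
```

I opened the top drawer to its stop and put away everything on the list, then pushed the drawer home. I handed the job in at about 60 s of the 210 s allowed; it reports no verdict.

- **Drivers:** The blue, green and orange drivers lie side by side on the floor of the wide compartment, with handles towards the front. Measured before closing, they were within about 0.5° of straight and about 60 mm apart. No red driver showed up in the pictures I looked at, including the bench on the cabinet's right side.
- **Lens mounts:** Both lie flat in the blue compartment, glass up, with a gap of about 25–30 mm between them.
- **Drawer closed:** I pushed until the wrist force rose to about 19 N at the stop. Afterwards the drawer front was level with the fixed lower fronts to within about 0.4 mm; it started about 2–3 mm ajar.
- **Bystanders:** In the last picture the detector box, battery holder and jar look to be where they started. I did not measure them again.
- **Disagreement:** In the cabinet coordinates I fitted, the handle reads about 2–4 mm different between cameras. I went by the comparison with the lower fronts instead.
- **Not checked:** I could not look inside the drawer once it was shut. I closed it at about 120 mm/s, to avoid shifting what was in it.

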